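# Raise and load the pass riser

## Robot

A 6-joint arm with a two-finger parallel gripper is mounted at the origin on a cart in front of the work surface, level with it; the furniture and walls round the work are solid. World frame = base frame: x ahead of the robot, y to its left, z up, the work surface at z = 0. Lengths are in m, angles in degrees, forces in N, time in s.
With the tool pointing down it reaches from about 0.325 to 0.775 m from the base axis. Payload 5.5 kg.
Tool frame: the origin (TCP) lies midway between the tips of the shut fingers; the grasp point (between the pads) lies 19 mm behind it (grip_point_offset is the distance from the TCP to the grasp point, in m); z points along the fingers, y is the direction in which the jaws open and shut (so a half turn about z gives the same grasp; the last joint's range is limited). The gripper opens to 85 mm and grips with 20 to 120 N. Pads are 22 mm wide; open, the fingers measure 114 mm over their backs; the gripper's body (76 mm by 85 mm) begins 54 mm behind the grasp point. The pads swing forward as they close: fully open they stand 13 mm farther back than shut.
Start: joints at [63.214, 5.22, 70.514, -0, 104.267, -3.249], TCP at [0.24, 0.55, 0.193] pointing down, gripper open.
Joint ranges: [-164.24, 164.24], [-49.07, 125.15], [9.68, 141.18], [-86.29, 266.29], [3.28, 154.24], [-151.56, 151.56]. Speed limits (degrees/s): [147.25, 147.25, 172.46, 180, 180, 180].

## Interface

Orientations are given as a 3x3 rotation matrix whose columns are the frame's x, y, z axes.
In Python, from cell import state, read_camera, sign_off, grip_point_offset gives the robot as it stands.
- The arm moves only by the tool carry_out, never from a script. Its argument "commands" is one flat list of numbers, 4 for each row, row after row: the shift along the tool's x, y, z in units of 2 cm (1.0 is 2 cm), then the turn about the tool's z in units of pi rad (1.0 is pi rad). In form: [x, y, z, twist, x, y, z, twist, ...]. A call has 1 to 8 rows; each row shifts and turns the pose as measured when the row begins, along the tool's axes as they then stand; what a row does not reach is not made up. A row lasts 1/8 s, in which the tool goes at most 62.5 mm and 10.7 degrees, less where a joint would pass 70% of its speed; a pose out of reach is approached as far as the arm can. A call with a number of a shift or a turn outside -1 to 1 is refused whole. A call with a gripper value outside its range is refused whole. "jaw" is the closure, from 0 (fully open) to 1 (shut), set as the call begins (left out, the last holds). The fingers move at their own pace and stop on an object; the grip force is fixed at half the most. Time passes only in rows, so rows that do not move let the fingers close. It gives the time, the measured TCP pose, the force and the opening at its end, in the units of the state.
- state(): the state, without advancing time (a new reading comes with each control period).
- read_camera(name): name is "scene" or "top" or "wrist"; returns a dict with "img" (384x512x3 uint8, blue, green, red), "range_z" (384x512 float32, m along the optical axis (not along the pixel's ray), 0 where there is no reading), "intrinsics" (3x3 intrinsics, pixels), "D" ([k1, k2, p1, p2, k3] as OpenCV has them; the pictures are not rectified), "position" and "attitude" of the camera in the world. Camera axes: x right, y up, looking along -z (the intrinsics and any distortion apply to the point x, -y, -z); pixel columns grow to the right and rows downward; lengths in m; the calibration is good to about 2 mm. A picture is of the moment at which its call begins.
- sign_off(): hands the job in, once; it reports no verdict.
The state is a dict: "time_s": time; "joints": joint angles; "joint_velocities": joint speeds; "joint_torque": joint torques, N m; "position": TCP position; "tool_rot": TCP orientation; "force": force on the tool from outside, world axes, zero at the start; "ft_torque": the same for the moment, N m; "gripper_width": opening from 0.0 (shut) to 1.0 (fully open).
Only numpy, scipy, OpenCV 4.12 (cv2) and the standard library are available. Lean on these libraries where they do the work, as an engineer would, in place of code of your own. Each camera call takes 0.05 s, during which the arm holds its last target.

## Task

Get the pass riser ready for pick-up: pull its shelf up by the black T-handle until the orange lock button snaps out of the column, and let go so that the shelf rests on the button. Only then lay every sandwich half from the two cutting mats flat on the shelf, one to a bay and centred between the bay's stops, its long side along the bay's. When all of them are up, start the holding time by turning the kitchen timer's dial a quarter turn (15 minutes) counter-clockwise, then press the red call button right down to ring for pick-up; leave the bottles, pan, scissors and tape where they are.

Things in the scene. Friction and masses are not known exactly. Their poses are not given: they have to be found in the camera images.
- riser: pass riser: dark steel base plate 200 (x) by 330 (y) by 12 mm, fixed; a 36 mm square steel sleeve slides on a post 160 mm to the right (-y) of the origin and carries the shelf. Origin on the worktop under the shelf's middle; x points away from the robot within 0.15 rad, y left, z up. A wall shelf hangs over the worktop from x = 0.61 on, its underside 0.47 m up: keep the wrist clear of it
- shelf (a joint): height of the sleeve and shelf above fully down, 0 to 0.0685 m (end stop); the start is between 0 and 0.025. Bare, the shelf stays at any height by friction (8 N lift it); under the weight of two or more halves it sinks unless locked. At 0.065 to 0.0685 the button snaps out through the hole in the sleeve's front face; let go, the sleeve then rests on the button at 0.065
- lock (a joint): travel of the lock button out of the column, towards the riser's -x (m): 0 pressed in behind the sleeve's wall, 0.008 snapped out. It is driven by its own spring (3 to 4 N); do not press it
- lock_tip (a point): middle of the end face of the orange lock button, 10 mm across, in the column's front (-x of the riser); 104 mm above the worktop; hidden in the column until it snaps out
- handle (a point): middle of the black T-handle's bar on top of the sleeve: bar 90 mm long (riser's y), 16 mm wide (riser's x), 18 mm high, its middle 32 mm above the sleeve's cap, 152 mm above the worktop with the shelf fully down, 217 mm when locked. Pinch it across x from above; it moves with the shelf
- shelf_mid (a point): middle of the shelf's upper surface, 51 mm above the worktop with the shelf fully down, 116 mm when locked. The shelf is a plate 190 mm (x) by 254 mm (y) with low rails as stops, 2 by 2 bays
- bay_1 (a point): bay 1 of the shelf (front left): the point at the middle of its floor, on the shelf's upper surface. Inside its stops a bay measures 78 mm in x by 118 mm in y; the stops are rails 8 mm high. Axes as the riser's
- bay_2 (a point): bay 2 of the shelf (back left): the point at the middle of its floor, on the shelf's upper surface. Inside its stops a bay measures 78 mm in x by 118 mm in y; the stops are rails 8 mm high. Axes as the riser's
- bay_3 (a point): bay 3 of the shelf (front right): the point at the middle of its floor, on the shelf's upper surface. Inside its stops a bay measures 78 mm in x by 118 mm in y; the stops are rails 8 mm high. Axes as the riser's
- bay_4 (a point): bay 4 of the shelf (back right): the point at the middle of its floor, on the shelf's upper surface. Inside its stops a bay measures 78 mm in x by 118 mm in y; the stops are rails 8 mm high. Axes as the riser's
- sandwich_a: half of a cutlet sandwich, lying flat, white bread above and below; about 59 mm wide (its own x) by 103 mm long (its own y) by 43 mm high, 90 g. Origin at the middle of its underside (within 2 mm). Grip it across the 59 mm width. It starts on one of two pale cutting mats 4 mm thick, left and right of the riser. Three or all four of the four halves are present; an absent one has no pose
- sandwich_b: half of a cutlet sandwich, lying flat, white bread above and below; about 59 mm wide (its own x) by 103 mm long (its own y) by 43 mm high, 90 g. Origin at the middle of its underside (within 2 mm). Grip it across the 59 mm width. It starts on one of two pale cutting mats 4 mm thick, left and right of the riser. Three or all four of the four halves are present; an absent one has no pose
- sandwich_c: half of a cutlet sandwich, lying flat, white bread above and below; about 59 mm wide (its own x) by 103 mm long (its own y) by 43 mm high, 90 g. Origin at the middle of its underside (within 2 mm). Grip it across the 59 mm width. It starts on one of two pale cutting mats 4 mm thick, left and right of the riser. Three or all four of the four halves are present; an absent one has no pose
- sandwich_d: half of a cutlet sandwich, lying flat, white bread above and below; about 59 mm wide (its own x) by 103 mm long (its own y) by 43 mm high, 90 g. Origin at the middle of its underside (within 2 mm). Grip it across the 59 mm width. It starts on one of two pale cutting mats 4 mm thick, left and right of the riser. Three or all four of the four halves are present; an absent one has no pose
- timer: kitchen timer, a red drum 62 mm across and 58 mm high with a white dial, held to the worktop by its foot. Origin under its middle
- timer_dial (a joint): angle of the timer's dial: 0 off (as it starts), grows counter-clockwise seen from above up to 5.76 rad, 1.57 rad = 15 minutes. The dial stays where it is left (0.02 N m friction)
- dial_knob (a point): point on the dial's axis in the middle of its white ribbed grip, 50 mm above the worktop; the grip is 24 mm across, from 43 to 58 mm above the worktop. Take it from above and turn
- call (a joint): travel of the red call button: 0 up, 0.006 m right down (5 N); it springs back
- call_top (a point): middle of the top of the red call button, 40 mm across, in a steel housing fixed to the worktop at the left, 22 mm above the worktop; press straight down
- ketchup: red sauce bottle, 57 mm across, 195 mm high, at the back; leave alone. Origin under its middle
- mustard: yellow sauce bottle, 57 mm across, 195 mm high, at the back; leave alone. Origin under its middle
- pan: steel pan with croquettes, 132 by 176 by 58 mm, at the back left; leave alone. Origin under its middle
- scissors: blue-handled scissors, 199 mm long, at the right; leave alone. Origin under the middle
- tape: roll of tape, 98 mm across, 25 mm high, at the right; leave alone. Origin under its middle
Things that resemble listed ones, but are neither listed nor needed, are in the scene too. What is shaped like the timer but turquoise is not meant.

How it is judged (in metres and radians):
On the way, in this order (a step that is already met when the one before it is completed fails the run):
1. the shelf is raised and the lock button has snapped out (value of joint shelf above 0.062 m and value of joint lock above 0.006 m), for 0.2 s.
2. every sandwich half lies flat in a bay, centred between its stops, on the locked shelf (all of step 1 and ((x of sandwich_a in the frame of bay_1 between -0.014 and 0.014 m and y of sandwich_a in the frame of bay_1 between -0.014 and 0.014 m and z of sandwich_a in the frame of bay_1 between -0.004 and 0.005 m and angle between the y axis of sandwich_a and the y axis of bay_1, either way round below 0.2 rad and angle between sandwich_a's own z axis and vertical below 0.1 rad) or (x of sandwich_a in the frame of bay_2 between -0.014 and 0.014 m and y of sandwich_a in the frame of bay_2 between -0.014 and 0.014 m and z of sandwich_a in the frame of bay_2 between -0.004 and 0.005 m and angle between the y axis of sandwich_a and the y axis of bay_2, either way round below 0.2 rad and angle between sandwich_a's own z axis and vertical below 0.1 rad) or (x of sandwich_a in the frame of bay_3 between -0.014 and 0.014 m and y of sandwich_a in the frame of bay_3 between -0.014 and 0.014 m and z of sandwich_a in the frame of bay_3 between -0.004 and 0.005 m and angle between the y axis of sandwich_a and the y axis of bay_3, either way round below 0.2 rad and angle between sandwich_a's own z axis and vertical below 0.1 rad) or (x of sandwich_a in the frame of bay_4 between -0.014 and 0.014 m and y of sandwich_a in the frame of bay_4 between -0.014 and 0.014 m and z of sandwich_a in the frame of bay_4 between -0.004 and 0.005 m and angle between the y axis of sandwich_a and the y axis of bay_4, either way round below 0.2 rad and angle between sandwich_a's own z axis and vertical below 0.1 rad)) and ((x of sandwich_b in the frame of bay_1 between -0.014 and 0.014 m and y of sandwich_b in the frame of bay_1 between -0.014 and 0.014 m and z of sandwich_b in the frame of bay_1 between -0.004 and 0.005 m and angle between the y axis of sandwich_b and the y axis of bay_1, either way round below 0.2 rad and angle between sandwich_b's own z axis and vertical below 0.1 rad) or (x of sandwich_b in the frame of bay_2 between -0.014 and 0.014 m and y of sandwich_b in the frame of bay_2 between -0.014 and 0.014 m and z of sandwich_b in the frame of bay_2 between -0.004 and 0.005 m and angle between the y axis of sandwich_b and the y axis of bay_2, either way round below 0.2 rad and angle between sandwich_b's own z axis and vertical below 0.1 rad) or (x of sandwich_b in the frame of bay_3 between -0.014 and 0.014 m and y of sandwich_b in the frame of bay_3 between -0.014 and 0.014 m and z of sandwich_b in the frame of bay_3 between -0.004 and 0.005 m and angle between the y axis of sandwich_b and the y axis of bay_3, either way round below 0.2 rad and angle between sandwich_b's own z axis and vertical below 0.1 rad) or (x of sandwich_b in the frame of bay_4 between -0.014 and 0.014 m and y of sandwich_b in the frame of bay_4 between -0.014 and 0.014 m and z of sandwich_b in the frame of bay_4 between -0.004 and 0.005 m and angle between the y axis of sandwich_b and the y axis of bay_4, either way round below 0.2 rad and angle between sandwich_b's own z axis and vertical below 0.1 rad)) and ((x of sandwich_c in the frame of bay_1 between -0.014 and 0.014 m and y of sandwich_c in the frame of bay_1 between -0.014 and 0.014 m and z of sandwich_c in the frame of bay_1 between -0.004 and 0.005 m and angle between the y axis of sandwich_c and the y axis of bay_1, either way round below 0.2 rad and angle between sandwich_c's own z axis and vertical below 0.1 rad) or (x of sandwich_c in the frame of bay_2 between -0.014 and 0.014 m and y of sandwich_c in the frame of bay_2 between -0.014 and 0.014 m and z of sandwich_c in the frame of bay_2 between -0.004 and 0.005 m and angle between the y axis of sandwich_c and the y axis of bay_2, either way round below 0.2 rad and angle between sandwich_c's own z axis and vertical below 0.1 rad) or (x of sandwich_c in the frame of bay_3 between -0.014 and 0.014 m and y of sandwich_c in the frame of bay_3 between -0.014 and 0.014 m and z of sandwich_c in the frame of bay_3 between -0.004 and 0.005 m and angle between the y axis of sandwich_c and the y axis of bay_3, either way round below 0.2 rad and angle between sandwich_c's own z axis and vertical below 0.1 rad) or (x of sandwich_c in the frame of bay_4 between -0.014 and 0.014 m and y of sandwich_c in the frame of bay_4 between -0.014 and 0.014 m and z of sandwich_c in the frame of bay_4 between -0.004 and 0.005 m and angle between the y axis of sandwich_c and the y axis of bay_4, either way round below 0.2 rad and angle between sandwich_c's own z axis and vertical below 0.1 rad)) and ((x of sandwich_d in the frame of bay_1 between -0.014 and 0.014 m and y of sandwich_d in the frame of bay_1 between -0.014 and 0.014 m and z of sandwich_d in the frame of bay_1 between -0.004 and 0.005 m and angle between the y axis of sandwich_d and the y axis of bay_1, either way round below 0.2 rad and angle between sandwich_d's own z axis and vertical below 0.1 rad) or (x of sandwich_d in the frame of bay_2 between -0.014 and 0.014 m and y of sandwich_d in the frame of bay_2 between -0.014 and 0.014 m and z of sandwich_d in the frame of bay_2 between -0.004 and 0.005 m and angle between the y axis of sandwich_d and the y axis of bay_2, either way round below 0.2 rad and angle between sandwich_d's own z axis and vertical below 0.1 rad) or (x of sandwich_d in the frame of bay_3 between -0.014 and 0.014 m and y of sandwich_d in the frame of bay_3 between -0.014 and 0.014 m and z of sandwich_d in the frame of bay_3 between -0.004 and 0.005 m and angle between the y axis of sandwich_d and the y axis of bay_3, either way round below 0.2 rad and angle between sandwich_d's own z axis and vertical below 0.1 rad) or (x of sandwich_d in the frame of bay_4 between -0.014 and 0.014 m and y of sandwich_d in the frame of bay_4 between -0.014 and 0.014 m and z of sandwich_d in the frame of bay_4 between -0.004 and 0.005 m and angle between the y axis of sandwich_d and the y axis of bay_4, either way round below 0.2 rad and angle between sandwich_d's own z axis and vertical below 0.1 rad))), for 0.2 s.
3. the timer's dial is set to a quarter turn (value of joint timer_dial between 1.32 and 1.82 rad), for 0.2 s.
4. the call button is pressed down (value of joint call above 0.004 m), for 0.05 s.
At the end, for the whole second after the job is handed in: shelf locked (over 62 mm of travel, button out over 6 mm); every half present lies at rest and flat in a bay of its own, within 14 mm of its middle in x and y and 0.2 rad of its long direction; timer dial at 1.57 rad within 0.25 (all of step 2 and all of step 3 and linear speed of each of sandwich_a, sandwich_b, sandwich_c, sandwich_d below 0.02 m/s); the robot touches nothing.
It fails at once if a sandwich half is put on the shelf before the shelf is locked (value of joint shelf below 0.06 m and ((x of sandwich_a in the frame of shelf_mid between -0.08 and 0.08 m and y of sandwich_a in the frame of shelf_mid between -0.11 and 0.11 m and z of sandwich_a in the frame of shelf_mid between -0.005 and 0.015 m) or (x of sandwich_b in the frame of shelf_mid between -0.08 and 0.08 m and y of sandwich_b in the frame of shelf_mid between -0.11 and 0.11 m and z of sandwich_b in the frame of shelf_mid between -0.005 and 0.015 m) or (x of sandwich_c in the frame of shelf_mid between -0.08 and 0.08 m and y of sandwich_c in the frame of shelf_mid between -0.11 and 0.11 m and z of sandwich_c in the frame of shelf_mid between -0.005 and 0.015 m) or (x of sandwich_d in the frame of shelf_mid between -0.08 and 0.08 m and y of sandwich_d in the frame of shelf_mid between -0.11 and 0.11 m and z of sandwich_d in the frame of shelf_mid between -0.005 and 0.015 m))).
It fails at once if a bystander is moved by more than 3 cm (distance of any of ketchup, mustard, pan, scissors, tape from where it was at the start of the episode above 0.03 m).
Of sandwich_a, sandwich_b, sandwich_c, sandwich_d only 3 to 4 are there at a start; the rules pass over those that are not, and their reading is None.
At some moment in a run one of sandwich_a, sandwich_b, sandwich_c, sandwich_d may be knocked a few centimetres aside while the robot is not near it.
Once in a run the grip may slacken for a moment while it holds something.
It also fails if it takes over 210 s, if anything falls off the work surface, if the arm or the gripper's body presses on something with over 40 N, if the wrist force passes 120 N, or if a joint passes its speed limit or range.

## Working session

There is one attempt and no reset: what is moved stays moved. The work goes in short steps, Python scripts to look and compute and a tool call to move; the robot and the scene stay as the last step left them, time stands still between calls to the robot, and variables do not carry over. Pictures are saved under pics/ and viewed, and the job is handed in when it is done.

Besides the shell and the picture viewer there is one more tool, called after "Call:" in YAML: its name, and indented under it one key for each argument. carry_out: Moves the arm, as the interface text tells. Its arguments: {"type":"object","properties":{"commands":{"type":"array","items":{"type":"number"}},"jaw":{"type":"number"}},"required":["commands"]}

```bash
ls; mkdir -p pics
cat > h.py <<'E'
import numpy as np, cv2
from cell import state, read_camera, sign_off, grip_point_offset
def cam(n):
    c=read_camera(n); return c
def pts(c):
    """world xyz per pixel"""
    h,w=c['range_z'].shape
    u,v=np.meshgrid(np.arange(w),np.arange(h))
    p=np.stack([u,v],-1).reshape(-1,1,2).astype(np.float64)
    n=cv2.undistortPoints(p,np.array(c['intrinsics'],float),np.array(c['D'],float)).reshape(h,w,2)
    z=c['range_z']
    P=np.stack([n[...,0]*z,-n[...,1]*z,-z],-1)
    return P@np.array(c['attitude']).T+np.array(c['position'])
def proj(c,X):
    X=np.atleast_2d(X); L=(X-np.array(c['position']))@np.array(c['attitude'])
    L=L*[1,-1,-1]
    return cv2.projectPoints(L,np.zeros(3),np.zeros(3),np.array(c['intrinsics'],float),np.array(c['D'],float))[0].reshape(-1,2)
def save(c,f,crop=None,s=1):
    im=c['img']
    if crop: x0,y0,x1,y1=crop; im=im[y0:y1,x0:x1]
    if s!=1: im=cv2.resize(im,None,fx=s,fy=s,interpolation=cv2.INTER_CUBIC)
    cv2.imwrite('pics/'+f,im)
E
python3 - <<'E'
from h import *
import pickle
for n in ['scene','top','wrist']:
    c=cam(n); save(c,n+'0.png',s=1.5); pickle.dump(c,open(n+'0.pkl','wb')); print(n,c['position'])
s=state(); print(s, grip_point_offset)
E
```

```text
pics
scene [-0.23556182 -0.89697201  1.12485262]
top [-0.02072892  0.20217343  1.68205499]
wrist [0.1755082  0.57828915 0.37313593]
{'time_s': 0.15, 'joints': array([ 6.32150633e+01,  5.25685916e+00,  7.05662640e+01, -1.24046938e-03,
        1.04267571e+02, -3.24648829e+00]), 'joint_velocities': array([-0.03275802, -0.12689411, -0.19801901,  0.01648498,  0.05759129,
       -0.04219002]), 'joint_torque': array([ 1.25245628e-03, -4.59371209e+01, -4.18527174e+01, -6.27630948e-05,
        9.55306023e-03, -2.23618184e-05]), 'position': array([0.23948217, 0.5498341 , 0.19167012]), 'tool_rot': array([[-9.16790139e-01,  3.99368700e-01, -6.94595583e-04],
       [ 3.99369298e-01,  9.16789038e-01, -1.42252551e-03],
       [ 6.86854546e-05, -1.58155751e-03, -9.99998747e-01]]), 'force': array([-1.22270009,  0.50826164, -1.36053602]), 'ft_torque': array([ 0.04362156, -0.04453834,  0.0320528 ]), 'gripper_width': 0.9929746988147183} 0.0187
```

View pics/scene0.png

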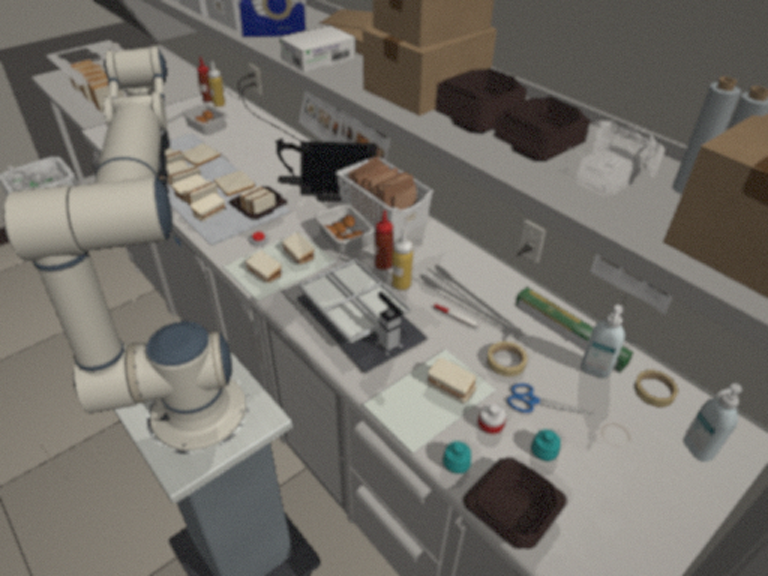

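View pics/top0.png

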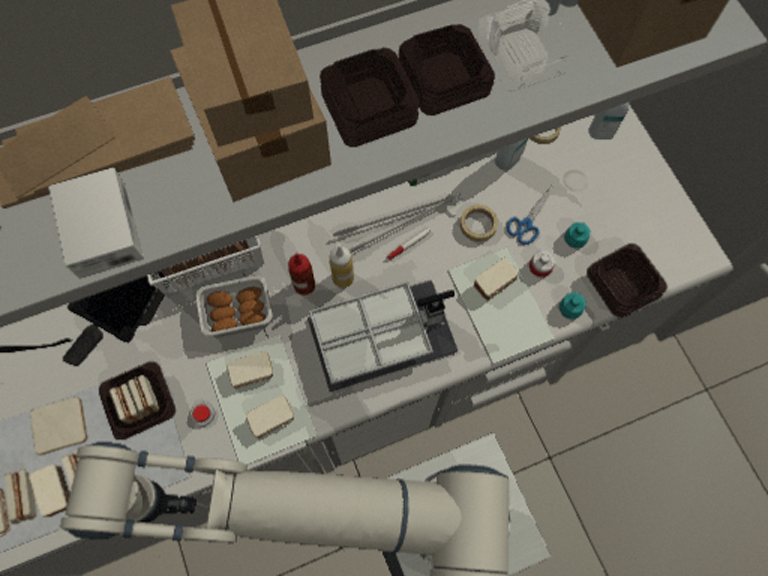

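View pics/wrist0.png

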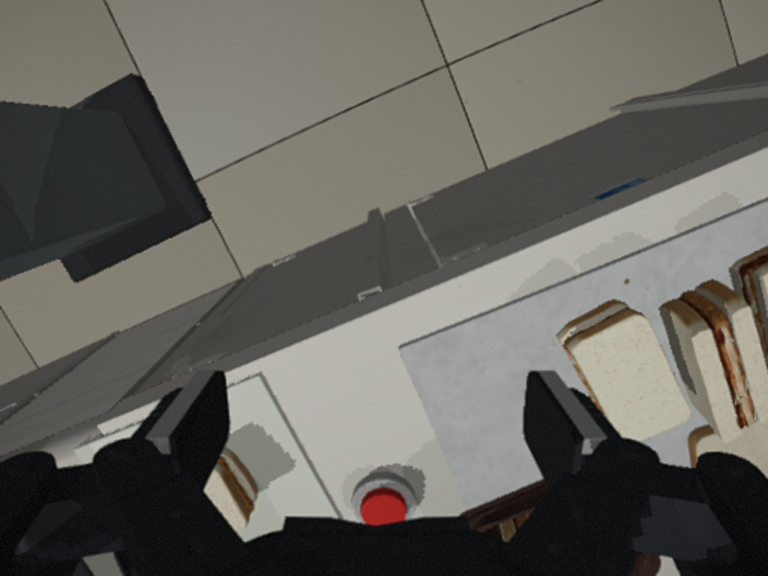

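The scene image (1.5x) shows two halves on the left mat (265,265) and (298,248), and one on the right mat (453,378). In the top image these are (250,370), (270,416) and (495,278).

Candidates that could be confused, top image pixels:
- **Timer:** the red drum with white dial (541,263) is the one to use. The turquoise ones at (573,304) and (577,234) are not.
- **Call button:** red at (201,413).
- **Sandwich halves:** the breads on the grey tray at far left (60,425), (45,490) and in the black tray (135,398) are not on the cutting mats.
- **T-handle:** black at (435,298).

Run:
```python
from h import *
import pickle
T=pickle.load(open('top0.pkl','rb'));P=pts(T)
S=pickle.load(open('scene0.pkl','rb'));Q=pts(S)
def t(n,x,y): print(n,P[int(y/1.5),int(x/1.5)].round(3))
for n,x,y in [('sA',250,370),('sB',270,416),('sC',495,278),('timer',541,262),('call',201,413),('handle',435,298),('shelfTL',335,330),('shelf',350,355),('base',450,345),('matR',520,330),('table',480,370),('ketch',301,265)]: t(n,x,y)
def rect(P,poly,z0,z1,img,name,bright=0):
    x0,y0,x1,y1=poly
    m=(P[...,2]>z0)&(P[...,2]<z1); mm=np.zeros_like(m); mm[int(y0/1.5):int(y1/1.5),int(x0/1.5):int(x1/1.5)]=1
    m&=mm
    n,l,st,_=cv2.connectedComponentsWithStats(m.astype(np.uint8))
    i=1+np.argmax(st[1:,4]); pp=P[l==i]
    r=cv2.minAreaRect((pp[:,:2]*1000).astype(np.float32)); print(name,len(pp),np.round(r[0],1),np.round(r[1],1),round(r[2],1),'z',np.median(pp[:,2]).round(4))
for c,PP,bx in [(T,P,{'A':(215,335,290,395),'B':(230,390,310,445),'C':(460,250,528,308)}),(S,Q,{'A':(280,225,320,270),'B':(240,240,290,290),'C':(420,350,485,405)})]:
    for k,b in bx.items(): rect(PP,b,.036,.056,c['img'],k)
rect(P,(290,260,460,400),.015+.03,.09,None,'shelf')
rect(P,(290,260,480,400),.004,.02,None,'base')
rect(P,(410,270,480,330),.13,.2,None,'handle')
rect(P,(520,240,560,285),.035,.07,None,'timer')
rect(P,(180,395,220,430),.014,.04,None,'call')
save(T,'t_crop.png',(190,140,400,260),3.8)
```

```text
sA [0.5   0.324 0.041]
sB [0.375 0.314 0.044]
sC [ 0.488 -0.319  0.048]
timer [ 0.486 -0.444  0.049]
call [0.449 0.463 0.019]
handle [ 0.462 -0.134  0.16 ]
shelfTL [0.507 0.102 0.06 ]
shelf [0.44  0.09  0.053]
base [ 0.38  -0.151  0.008]
matR [ 0.35  -0.326  0.01 ]
table [ 0.298 -0.195  0.001]
ketch [0.66  0.125 0.153]
A 404 [503.8 322.7] [101.   60.8] 85.9 z 0.042
B 427 [378.5 315.7] [ 59.5 100.6] 6.4 z 0.0423
C 363 [ 491.9 -322.8] [ 57.2 106.8] 15.0 z 0.0491
A 157 [503.4 313.1] [101.2  61.3] 85.8 z 0.0409
B 174 [378. 313.] [ 59.4 106.1] 4.8 z 0.0407
C 427 [ 491.3 -328.6] [ 59.3 104.1] 13.6 z 0.0478
shelf 3631 [473.8  -1.3] [305.2 194.2] 85.3 z 0.0566
base 827 [461.5   1.7] [363.8 212.2] 81.4 z 0.0118
handle 132 [ 461.1 -133.5] [87.5 18.7] 82.1 z 0.1624
timer 156 [ 488.9 -455.3] [53.6 52.8] 38.3 z 0.0435
call 123 [451.4 462.2] [46.7 48.8] 31.5 z 0.0208
```

View pics/t_crop.png

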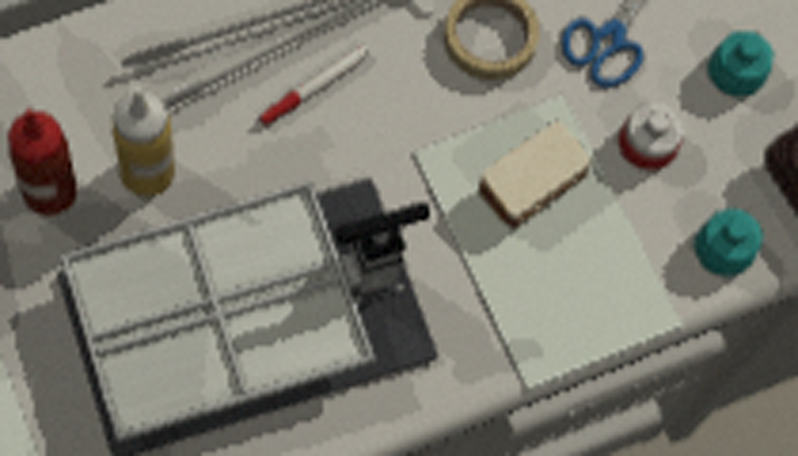

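```bash
cat >> h.py <<'E'
def ray(c,uv,z):
    n=cv2.undistortPoints(np.array(uv,float).reshape(-1,1,2),np.array(c['intrinsics'],float),np.array(c['D'],float)).reshape(-1,2)
    d=np.c_[n[:,0],-n[:,1],-np.ones(len(n))]@np.array(c['attitude']).T
    o=np.array(c['position']); return o+d*((z-o[2])/d[:,2])[:,None]
E
python3 - <<'E'
from h import *
import pickle
T=pickle.load(open('top0.pkl','rb'));P=pts(T)
cr=np.array([[62,262],[308,188],[372,362],[112,438]])/3.8+[190,140]
W=ray(T,cr,.06); print(W.round(4), W.mean(0))
for i in range(4):
    d=W[(i+1)%4]-W[i]; print(np.linalg.norm(d).round(4),np.degrees(np.arctan2(d[1],d[0])).round(1))
# z-filtered shelf points without handle
m=(P[...,2]>.045)&(P[...,2]<.075); m[:, :195]=0; m[:,290:]=0; m[:170]=0; m[265:]=0
n,l,st,_=cv2.connectedComponentsWithStats(m.astype(np.uint8)); i=1+np.argmax(st[1:,4]); q=P[l==i]
print(np.percentile(q[:,2],[5,25,50,75,95]))
# handle ends
H=ray(T,np.array([[340,228],[428,212]])/3.8+[190,140],.17); print(H, H.mean(0))
# timer
print('knob',ray(T,np.array([[656,120]])/3.8+[190,140],.058))
# colors
import cv2
hsv=cv2.cvtColor(T['img'],cv2.COLOR_BGR2HSV)
red=((hsv[...,0]<8)|(hsv[...,0]>172))&(hsv[...,1]>150)&(hsv[...,2]>60)
n,l,st,ce=cv2.connectedComponentsWithStats(red.astype(np.uint8))
for i in range(1,n):
    if st[i,4]>15: print(st[i],ce[i],ray(T,[ce[i]],.022).round(4), np.median(P[l==i],0).round(3))
E
```

```text
[[ 0.57    0.1431  0.06  ]
 [ 0.5511 -0.1051  0.06  ]
 [ 0.3664 -0.092   0.06  ]
 [ 0.3908  0.1599  0.06  ]] [0.46955684 0.02648439 0.06      ]
0.2489 -94.3
0.1853 175.9
0.253 84.5
0.18 -5.3
[0.04948114 0.05345151 0.05653428 0.06005058 0.06579639]
[[ 0.4657271  -0.09579379  0.17      ]
 [ 0.44978777 -0.17569774  0.17      ]] [ 0.45775744 -0.13574576  0.17      ]
knob [[ 0.48813803 -0.45386835  0.058     ]]
[259 165  10   7  30] [263.6        167.93333333] [[ 0.6578 -0.1206  0.022 ]] [ 0.66  -0.123  0.014]
[193 169  15  14 151] [199.57615894 176.10596026] [[0.7187 0.1197 0.022 ]] [0.661 0.127 0.15 ]
[353 176  14   8  30] [358.66666667 180.5       ] [[ 0.4718 -0.4373  0.022 ]] [ 0.47  -0.434  0.02 ]
[129 270  11  11  94] [133.88297872 275.23404255] [[0.4476 0.4636 0.022 ]] [0.448 0.464 0.021]
```

Call:
carry_out:
  commands: [0,0,-0.45,0.05,0,0,-0.45,0.05,0,0,-0.45,0.05,0,0,-0.45,0.05,0,0,-0.45,0.05,0,0,-0.45,0.05,0,0,-0.45,0.05,0,0,-0.45,0.05]

```text
time_s: 1.15
position: [0.239, 0.5488, 0.2606]
tool_rot: [[0.137, 0.991, -0.005], [0.991, -0.137, -0.01], [-0.01, -0.004, -1.0]]
force: [0.5, -0.6, 0.4]
gripper_width: 1.0
```

```bash
cat >> h.py <<'E'
def go(x,y,z,yaw=None):
    """print tool-frame shift units and twist needed; yaw = angle of tool y (deg, mod 180)"""
    s=state(); R=np.array(s['tool_rot']); p=np.array(s['position'])
    cy=np.degrees(np.arctan2(R[1,1],R[0,1]))
    print('t',round(s['time_s'],2),'pos',p.round(4),'yaw',round(cy,2),'tilt',R[:2,2].round(4),'w',round(s['gripper_width'],3),'F',np.round(s['force'],1),'j',np.round(s['joints'],0))
    d=0
    if yaw is not None:
        d=(cy-yaw+90)%180-90
    print('shift now-axes units',((np.array([x,y,z])-p)@R/.02).round(2),'twist',round(d/180,4))
    if yaw is not None:
        a=np.radians(cy-d); Y=np.array([np.cos(a),np.sin(a),0]); X=np.cross(Y,[0,0,-1]); R2=np.c_[X,Y,[0,0,-1]]
        print('shift after twist units',((np.array([x,y,z])-p)@R2/.02).round(2))
E
python3 -c "
from h import *
go(.45,-.09,.30,-5.2)"
```

```text
t 1.15 pos [0.239  0.5488 0.2606] yaw -7.87 tilt [-0.0049 -0.0097] w 1.0 F [ 0.5 -0.6  0.4] j [ 63.   7.  62.   0. 112.  71.]
shift now-axes units [-30.21  14.82  -1.71] twist -0.0149
shift after twist units [-30.85  13.4   -1.97]
```

Call:
carry_out:
  commands: [-0.95,0.45,-0.06,-0.002,-0.95,0.45,-0.06,-0.002,-0.95,0.45,-0.06,-0.002,-0.95,0.45,-0.06,-0.002,-0.95,0.45,-0.06,-0.002,-0.95,0.45,-0.06,-0.002,-0.95,0.45,-0.06,-0.002,-0.95,0.45,-0.06,-0.002]

```text
time_s: 2.15
position: [0.2934, 0.3854, 0.2689]
tool_rot: [[0.085, 0.996, -0.008], [0.996, -0.085, -0.014], [-0.015, -0.007, -1.0]]
force: [-0.1, 0.5, -0.1]
gripper_width: 1.001
```

Call:
carry_out:
  commands: [-0.95,0.45,-0.06,0,-0.95,0.45,-0.06,0,-0.95,0.45,-0.06,0,-0.95,0.45,-0.06,0,-0.95,0.45,-0.06,0,-0.95,0.45,-0.06,0,-0.95,0.45,-0.06,0,-0.95,0.45,-0.06,0]

```text
time_s: 3.15
position: [0.3532, 0.222, 0.2785]
tool_rot: [[0.085, 0.996, -0.01], [0.996, -0.085, -0.016], [-0.017, -0.009, -1.0]]
force: [0.8, 0.1, 0.7]
gripper_width: 0.998
```

Call:
carry_out:
  commands: [-1,0.45,-0.06,0,-1,0.45,-0.06,0,-1,0.45,-0.06,0,-1,0.45,-0.06,0,-1,0.45,-0.06,0,-1,0.45,-0.06,0,-1,0.45,-0.06,0,-1,0.45,-0.06,0]

```text
time_s: 4.15
position: [0.4122, 0.0509, 0.2886]
tool_rot: [[0.084, 0.996, -0.013], [0.996, -0.084, -0.017], [-0.018, -0.012, -1.0]]
force: [0.2, -0.0, -0.1]
gripper_width: 1.002
```

```bash
python3 -c "
from h import *
go(.45,-.09,.30,-5.2)
for n in ['wrist','top']:
  c=cam(n);save(c,n+'1.png',s=1.5)"
```

```text
t 4.15 pos [0.4122 0.0509 0.2886] yaw -4.84 tilt [-0.0133 -0.017 ] w 1.002 F [ 0.2 -0.  -0.1] j [  3. -19.  83.  -1. 117.   8.]
shift now-axes units [-6.87  2.47 -0.48] twist 0.002
shift after twist units [-6.85  2.52 -0.57]
```

View pics/wrist1.png

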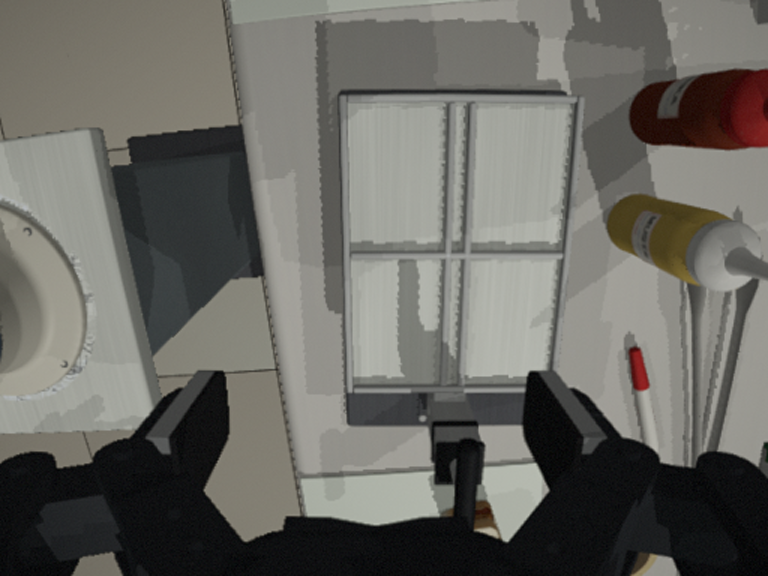

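The wrist image shows the shelf from (342,95) to (580,95) down to (350,390) and (555,392), with the T-handle bar at about (466,480), below the column. No sandwich is on the shelf.

Run:
```python
from h import *
c=cam('wrist');P=pts(c)
cr=np.array([[340,93],[584,97],[556,394],[349,392]])/1.5
W=ray(c,cr,.061);print(W.round(4),W.mean(0).round(4))
for i in range(4):
    d=W[(i+1)%4]-W[i]; print(np.linalg.norm(d).round(4),np.degrees(np.arctan2(d[1],d[0])).round(1))
for u,v in [(400,180),(520,180),(400,320),(500,320),(385,408),(466,460),(466,500),(300,430),(455,430)]: print(u,v,P[int(v/1.5),int(u/1.5)].round(4))
m=(P[...,2]>.145)&(P[...,2]<.19)&(P[...,0]>.4)&(P[...,0]<.52)&(P[...,1]<-.05)&(P[...,1]>-.25)
q=P[m];print(len(q));r=cv2.minAreaRect((q[:,:2]*1000).astype(np.float32));print(r,np.median(q[:,2]))
q=q[np.abs(q[:,2]-np.median(q[:,2]))<.004];r=cv2.minAreaRect((q[:,:2]*1000).astype(np.float32));print(r)
```

```text
[[ 0.3921  0.1575  0.061 ]
 [ 0.5801  0.1407  0.061 ]
 [ 0.5619 -0.1149  0.061 ]
 [ 0.3735 -0.0966  0.061 ]] [0.4769 0.0217 0.061 ]
0.1887 -5.1
0.2562 -94.1
0.1893 174.5
0.2548 85.8
400 180 [0.4323 0.0873 0.0563]
520 180 [0.5299 0.0795 0.0535]
400 320 [ 0.4237 -0.0321  0.0561]
500 320 [ 0.5117 -0.04    0.0545]
385 408 [ 0.4017 -0.1447  0.0114]
466 460 [ 0.4626 -0.1014  0.1642]
466 500 [ 0.4616 -0.1359  0.1659]
300 430 [ 3.091e-01 -1.702e-01  2.000e-04]
455 430 [ 0.4633 -0.1188  0.0985]
833
((463.9082946777344, -127.48199462890625), (75.57666015625, 16.496257781982422), 86.07658386230469) 0.16423830255311905
((463.98388671875, -127.48894500732422), (75.58943176269531, 16.232656478881836), 86.1586685180664)
```

```bash
python3 -c "
from h import *
go(.4638,-.1378,.2,-4.7)"
```

```text
t 4.3 pos [0.4122 0.0511 0.2885] yaw -4.95 tilt [-0.0136 -0.0169] w 1.002 F [ 0.3  0.3 -0.2] j [  3. -19.  83.  -1. 117.   8.]
shift now-axes units [-9.11  3.44  4.55] twist -0.0014
shift after twist units [-9.2   3.35  4.42]
```

Call:
carry_out:
  commands: [-1,0.37,0.2,0,-1,0.37,0.2,0,-1,0.37,0.2,0,-1,0.37,0.2,0,-1,0.37,0.2,0,-1,0.37,0.2,0,-1,0.37,0.2,0,-1,0.37,0.2,0]

```text
time_s: 5.3
position: [0.458, -0.1101, 0.2572]
tool_rot: [[0.076, 0.997, -0.013], [0.997, -0.076, -0.013], [-0.014, -0.012, -1.0]]
force: [0.8, 0.8, 0.2]
gripper_width: 1.003
```

Call:
carry_out:
  commands: [-0.5,0.2,0.5,0,-0.5,0.1,0.5,0,-0.2,0,0.5,0,0,0,0,0]

```text
time_s: 5.8
position: [0.4616, -0.1341, 0.224]
tool_rot: [[0.075, 0.997, -0.016], [0.997, -0.075, -0.011], [-0.012, -0.015, -1.0]]
force: [-0.2, -0.0, 0.3]
gripper_width: 0.999
```

```bash
python3 -c "
from h import *
go(.4638,-.1378,.14,-4.7)
c=cam('wrist');save(c,'wrist2.png',s=1.5)"
```

```text
t 5.8 pos [ 0.4616 -0.1341  0.224 ] yaw -4.3 tilt [-0.0158 -0.011 ] w 0.999 F [-0.2 -0.   0.3] j [-20. -12.  84.  -1. 109. -16.]
shift now-axes units [-0.12  0.19  4.2 ] twist 0.0022
shift after twist units [-0.17  0.12  4.2 ]
```

View pics/wrist2.png

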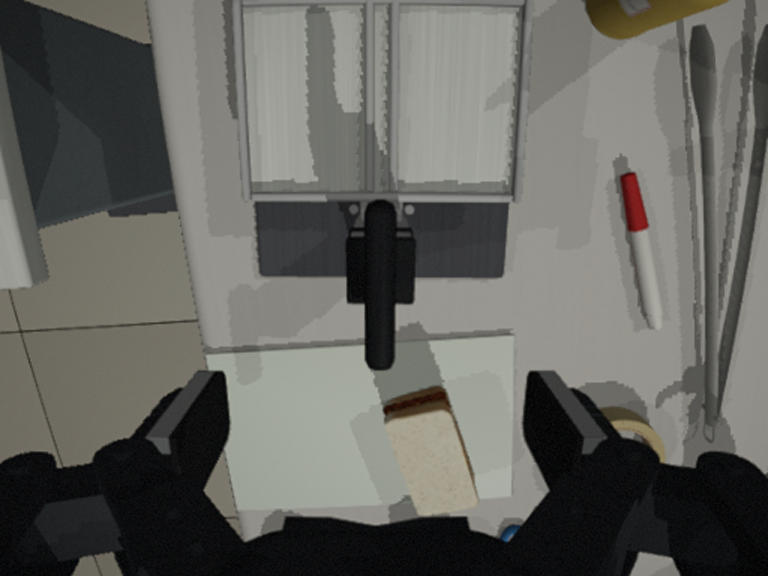

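The wrist image shows the handle bar centred at column 380 between the fingers (midpoint 377), spanning rows 205-370.

Call:
carry_out:
  commands: [-0.03,0.03,0.8,0,-0.03,0.03,0.8,0,-0.03,0.03,0.8,0,-0.03,0.02,0.8,0,-0.03,0.02,0.6,0,0,0.02,0.35,0,0,0,0,0]

```text
time_s: 6.72
position: [0.4631, -0.1376, 0.1354]
tool_rot: [[0.074, 0.997, -0.015], [0.997, -0.074, -0.011], [-0.012, -0.015, -1.0]]
force: [-0.4, 0.5, 0.2]
gripper_width: 1.0
```

Call:
carry_out:
  commands: [0,0,0,0,0,0,0,0,0,0,0,0,0,0,0,0,0,0,0,0,0,0,0,0]
  jaw: 1

```text
time_s: 7.48
position: [0.4641, -0.1379, 0.1376]
tool_rot: [[0.074, 0.997, -0.012], [0.997, -0.074, -0.012], [-0.013, -0.011, -1.0]]
force: [-0.1, 0.3, 0.3]
gripper_width: -0.002
```

```bash
python3 -c "
from h import *
go(.4638,-.1378,.2,-4.7)
c=cam('scene');save(c,'scene2.png',(160,160,400,340),3)"
```

```text
t 7.47 pos [ 0.4641 -0.1379  0.1376] yaw -4.23 tilt [-0.0119 -0.0121] w -0.002 F [-0.1  0.3  0.3] j [-20. -13.  93.  -1. 100. -16.]
shift now-axes units [-0.04 -0.05 -3.12] twist 0.0026
shift after twist units [ 0.   -0.02 -3.12]
```

View pics/scene2.png

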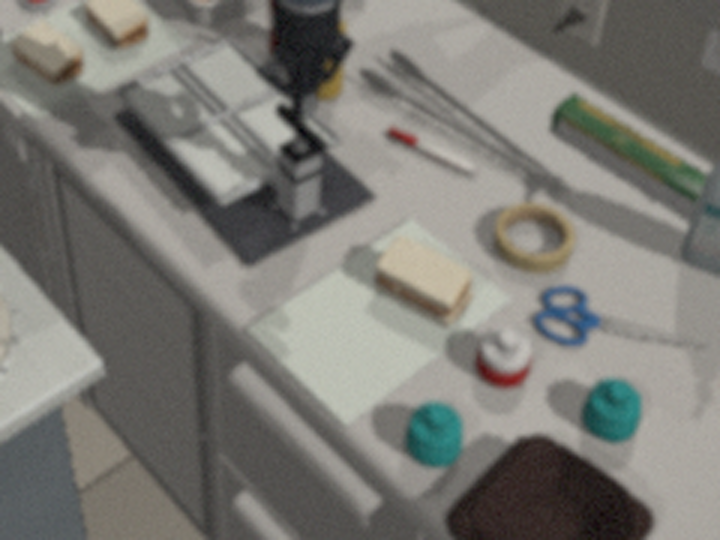

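The scene crop shows the handle bar around (300,130) with the gripper above and behind it. The opening reads 0, so the grasp may have missed. Looking closer.

```bash
python3 -c "
from h import *
c=cam('wrist');save(c,'wrist3.png',s=1.5);P=pts(c)
c=cam('top');save(c,'top3.png',(230,150,370,255),5.5);
c=cam('scene');save(c,'scene3.png',(230,160,290,240),8);print(proj(c,[[.4641,-.1379,.1376],[.4638,-.1378,.156]]))"
```

```text
[[260.21431807 205.60193603]
 [260.25978916 201.88543225]]
```

View pics/wrist3.png

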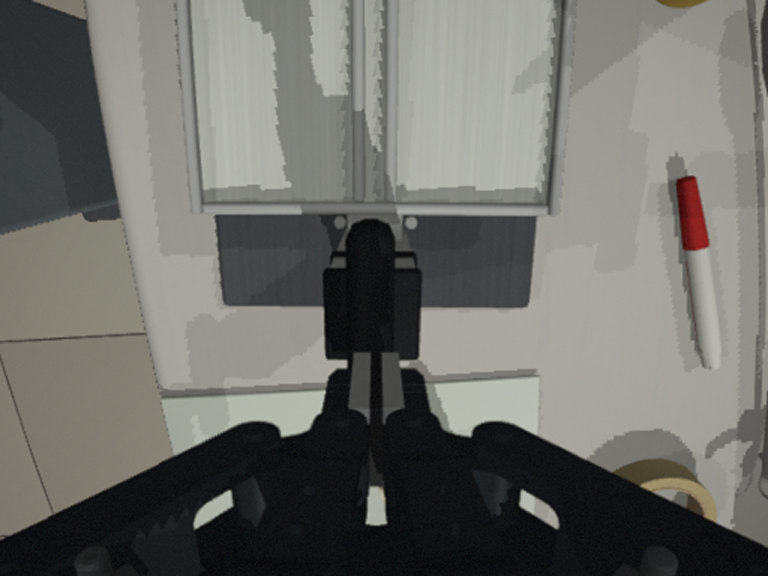

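View pics/top3.png

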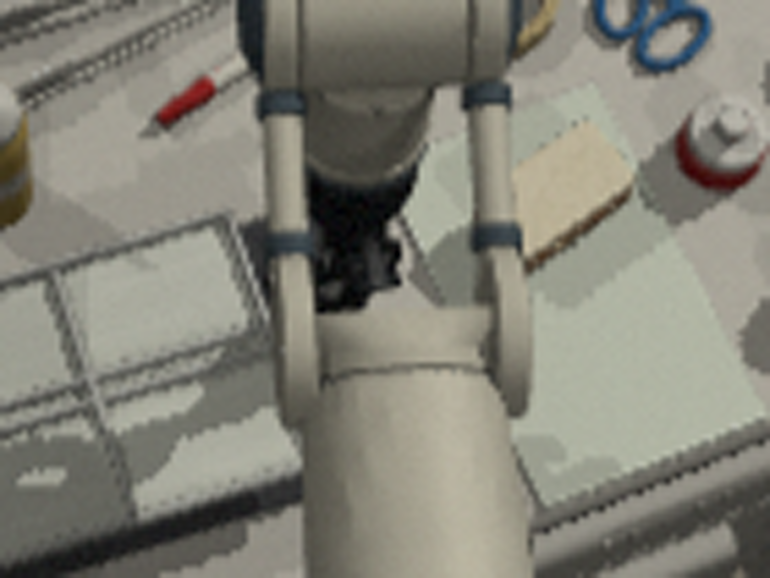

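View pics/scene3.png

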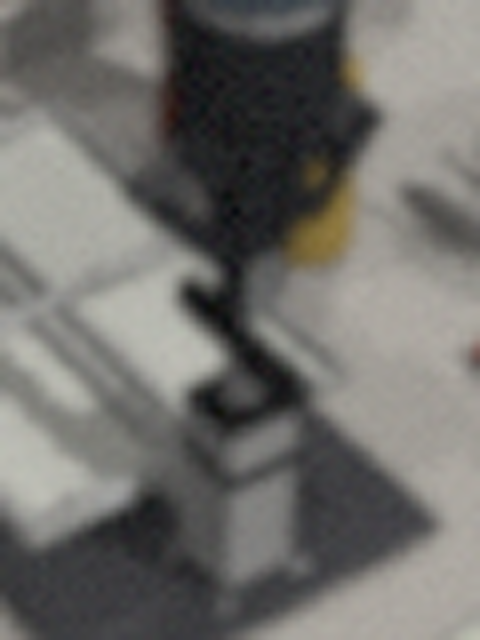

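```bash
python3 -c "
from h import *
c=cam('wrist');P=pts(c)
for u,v in [(370,240),(370,280),(372,320),(372,345),(362,380),(392,380),(376,380),(376,420),(376,460),(376,510),(340,390),(410,390),(340,300)]: print(u,v,P[int(v/1.5),int(u/1.5)].round(4))
save(c,'wrist3b.png',(190,130,310,360),2.5)
print(proj(c,[[.4641,-.1379,.1376],[.4638,-.1378,.156]])*1.5)
"
```

```text
370 240 [ 0.4658 -0.0957  0.165 ]
370 280 [ 0.4649 -0.1079  0.1657]
372 320 [ 0.4648 -0.1215  0.1657]
372 345 [ 0.4642 -0.1306  0.1651]
362 380 [ 0.4623 -0.1259  0.1988]
392 380 [ 0.4702 -0.1264  0.1987]
376 380 [ 0.4659 -0.1258  0.1993]
376 420 [ 0.4658 -0.1289  0.2142]
376 460 [ 0.465  -0.1398  0.214 ]
376 510 [ 0.4484 -0.336   0.0042]
340 390 [ 0.4559 -0.1294  0.1973]
410 390 [ 0.4747 -0.13    0.1984]
340 300 [ 0.4503 -0.1273  0.1245]
[[374.49657744 334.34069505]
 [372.95872621 353.80092871]]
```

View pics/wrist3b.png

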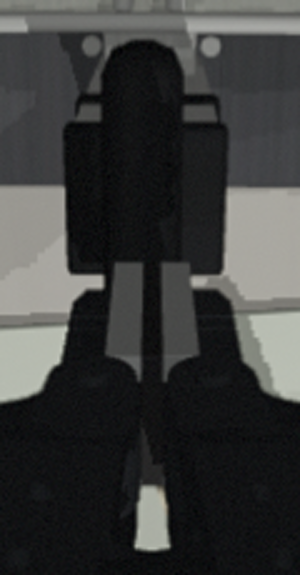

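```bash
python3 -c "
from h import *
c=cam('wrist');P=pts(c)
for v in range(225,275,3): print(v*1.5, [P[v,u].round(3).tolist() for u in (236,240,250,262)])
print(c['position'],c['attitude'])
c=cam('scene');P=pts(c)
for v in range(170,212,2): print(v, [P[v,u].round(3).tolist() for u in (256,259,262)])
"
```

```text
337.5 [[0.458, -0.128, 0.164], [0.46, -0.128, 0.165], [0.465, -0.127, 0.167], [0.471, -0.13, 0.16]]
342.0 [[0.458, -0.129, 0.165], [0.46, -0.13, 0.164], [0.465, -0.13, 0.165], [0.471, -0.132, 0.16]]
346.5 [[0.458, -0.131, 0.164], [0.46, -0.131, 0.164], [0.465, -0.131, 0.166], [0.472, -0.066, 0.318]]
351.0 [[0.458, -0.133, 0.163], [0.46, -0.133, 0.164], [0.465, -0.133, 0.165], [0.471, -0.135, 0.16]]
355.5 [[0.46, -0.126, 0.183], [0.461, -0.126, 0.184], [0.466, -0.126, 0.183], [0.471, -0.126, 0.184]]
360.0 [[0.46, -0.126, 0.187], [0.462, -0.125, 0.188], [0.466, -0.126, 0.187], [0.471, -0.127, 0.186]]
364.5 [[0.46, -0.125, 0.19], [0.462, -0.126, 0.189], [0.466, -0.126, 0.19], [0.471, -0.127, 0.189]]
369.0 [[0.46, -0.126, 0.192], [0.462, -0.126, 0.192], [0.466, -0.126, 0.192], [0.471, -0.127, 0.192]]
373.5 [[0.46, -0.125, 0.196], [0.462, -0.126, 0.195], [0.466, -0.126, 0.196], [0.471, -0.126, 0.196]]
378.0 [[0.46, -0.125, 0.199], [0.462, -0.126, 0.198], [0.466, -0.126, 0.199], [0.471, -0.126, 0.198]]
382.5 [[0.46, -0.126, 0.201], [0.462, -0.126, 0.2], [0.466, -0.126, 0.2], [0.471, -0.126
[... 1674 characters left out ...]
.152, 0.216]]
194 [[0.554, -0.014, 0.056], [0.451, -0.144, 0.205], [0.459, -0.151, 0.206]]
196 [[0.469, -0.109, 0.161], [0.449, -0.146, 0.198], [0.458, -0.152, 0.198]]
198 [[0.459, -0.12, 0.165], [0.453, -0.143, 0.185], [0.458, -0.152, 0.188]]
200 [[0.454, -0.126, 0.163], [0.46, -0.135, 0.165], [0.548, -0.056, 0.057]]
202 [[0.453, -0.127, 0.154], [-0.236, -0.897, 1.125], [0.466, -0.145, 0.159]]
204 [[0.518, -0.054, 0.051], [0.453, -0.144, 0.157], [0.459, -0.153, 0.16]]
206 [[0.508, -0.066, 0.056], [0.453, -0.144, 0.147], [0.454, -0.159, 0.157]]
208 [[0.456, -0.124, 0.121], [0.453, -0.143, 0.136], [0.466, -0.145, 0.13]]
210 [[0.45, -0.132, 0.12], [0.452, -0.145, 0.128], [0.462, -0.15, 0.126]]
```

The depth readings from both cameras put the shut fingertips at z≈0.182 while the TCP reads 0.1376. The real tips therefore sit about 44 mm farther back than the reported TCP, and the fingers closed on air above the bar. I will work with that measured offset: open, lower about 43 mm and re-grip.

Call:
carry_out:
  commands: [0,0,0,0,0,0,0,0,0,0,0,0,0,0,0,0]
  jaw: 0

```text
time_s: 8.32
position: [0.4641, -0.1379, 0.1375]
tool_rot: [[0.074, 0.997, -0.012], [0.997, -0.074, -0.012], [-0.013, -0.011, -1.0]]
force: [0.5, 0.3, 0.5]
gripper_width: 0.847
```

Call:
carry_out:
  commands: [0,0,0.6,0,0,0,0.6,0,0,0,0.6,0,0,0,0.2,0,0,0,0,0]

```text
time_s: 8.95
position: [0.4627, -0.1381, 0.0931]
tool_rot: [[0.074, 0.997, -0.014], [0.997, -0.074, -0.011], [-0.012, -0.014, -1.0]]
force: [-0.8, 0.6, -0.3]
gripper_width: 0.997
```

```bash
python3 -c "
from h import *
go(.4638,-.1378,.095,-4.7)
c=cam('wrist');save(c,'wrist4.png',s=1.5)"
```

```text
t 8.95 pos [ 0.4627 -0.1381  0.0931] yaw -4.23 tilt [-0.0144 -0.0111] w 0.997 F [-0.8  0.6 -0.3] j [-20. -12.  97.  -1.  95. -16.]
shift now-axes units [ 0.02  0.05 -0.09] twist 0.0026
shift after twist units [ 0.02  0.05 -0.09]
```

View pics/wrist4.png

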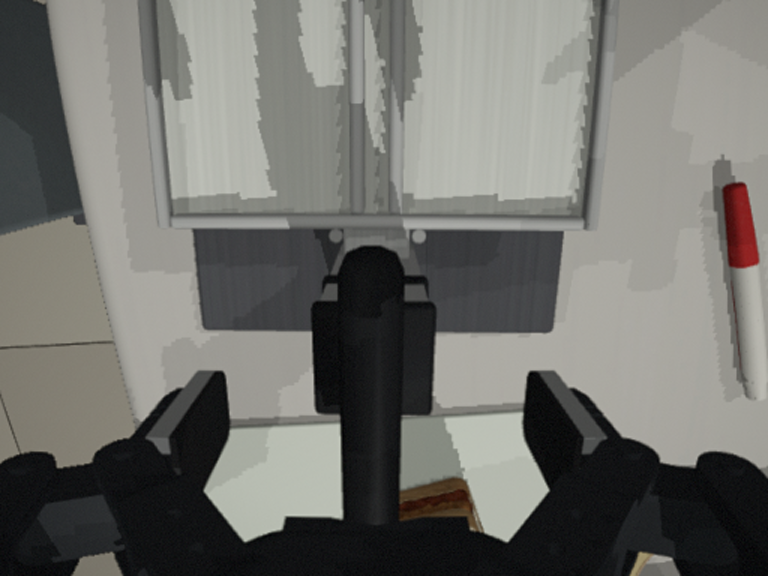

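The wrist image shows the bar at column 370, rows 250-520, between the open pads at columns 225 and 527. Closing.

Call:
carry_out:
  commands: [0,0,0,0,0,0,0,0,0,0,0,0,0,0,0,0,0,0,0,0,0,0,0,0]
  jaw: 1

```text
time_s: 9.75
position: [0.4612, -0.1382, 0.0946]
tool_rot: [[0.075, 0.997, -0.017], [0.997, -0.075, -0.011], [-0.013, -0.016, -1.0]]
force: [-1.2, 0.5, -0.6]
gripper_width: 0.177
```

```bash
python3 -c "
from h import *
go(.4638,-.1378,.155,-4.7)
c=cam('wrist');P=pts(c);q=P[130:150,130:180];print(np.median(q[...,2]),np.median(P[30:100,130:150,2]), np.median(P[180:200,245:250],(0,1)))"
```

```text
t 9.75 pos [ 0.4612 -0.1382  0.0946] yaw -4.29 tilt [-0.0172 -0.0113] w 0.177 F [-1.2  0.5 -0.6] j [-20. -12.  97.  -1.  96. -16.]
shift now-axes units [-0.01  0.08 -3.02] twist 0.0023
shift after twist units [ 0.03  0.13 -3.02]
0.055530399337496233 0.05490194158874548 [ 0.46455918 -0.09786676  0.16491929]
```

Call:
carry_out:
  commands: [0,0.04,-0.4,0,0,0.04,-0.5,0,0,0,-0.5,0,0,0,-0.5,0,0,0,-0.5,0,0,0,-0.3,0,0,0,0,0]

```text
time_s: 10.68
position: [0.4606, -0.1381, 0.1477]
tool_rot: [[0.076, 0.997, -0.028], [0.997, -0.076, -0.01], [-0.012, -0.028, -1.0]]
force: [-4.5, -1.2, -11.5]
gripper_width: 0.18
```

```bash
cat > sh.py <<'E'
from h import *
go(.4638,-.1378,.155,-4.7)
c=cam('wrist');P=pts(c)
a=P[40:110,130:160];b=P[40:110,300:350]
print('shelf z', np.median(a,(0,1)).round(4), np.median(b,(0,1)).round(4)); save(c,'wristsh.png',s=1.5)
E
python3 sh.py
```

```text
t 10.68 pos [ 0.4606 -0.1381  0.1477] yaw -4.38 tilt [-0.0285 -0.0101] w 0.18 F [ -4.5  -1.2 -11.5] j [-20. -12.  92.  -1. 102. -16.]
shift now-axes units [ 0.02  0.15 -0.37] twist 0.0018
shift after twist units [ 0.03  0.16 -0.36]
shelf z [ 0.399  -0.0492  0.1079] [ 0.5123 -0.0582  0.108 ]
```

View pics/wristsh.png

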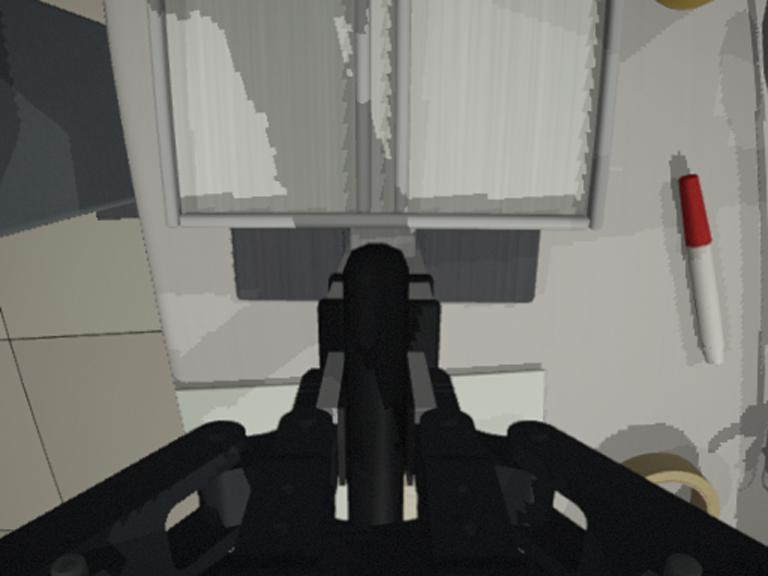

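Call:
carry_out:
  commands: [0,0,-0.15,0,0,0,-0.15,0,0,0,-0.12,0,0,0,0,0]

```text
time_s: 11.22
position: [0.4607, -0.1382, 0.1588]
tool_rot: [[0.076, 0.997, -0.027], [0.997, -0.076, -0.011], [-0.013, -0.026, -1.0]]
force: [-4.0, -1.3, -8.4]
gripper_width: 0.173
```

```bash
python3 sh.py; python3 -c "
from h import *
c=cam('scene');save(c,'scene5.png',(220,150,300,240),7)"
```

```text
t 11.22 pos [ 0.4607 -0.1382  0.1588] yaw -4.38 tilt [-0.0274 -0.0109] w 0.173 F [-4.  -1.3 -8.4] j [-20. -12.  91.  -1. 103. -16.]
shift now-axes units [0.03 0.16 0.19] twist 0.0018
shift after twist units [0.03 0.15 0.19]
shelf z [ 0.3992 -0.0492  0.119 ] [ 0.5126 -0.0582  0.119 ]
```

View pics/scene5.png

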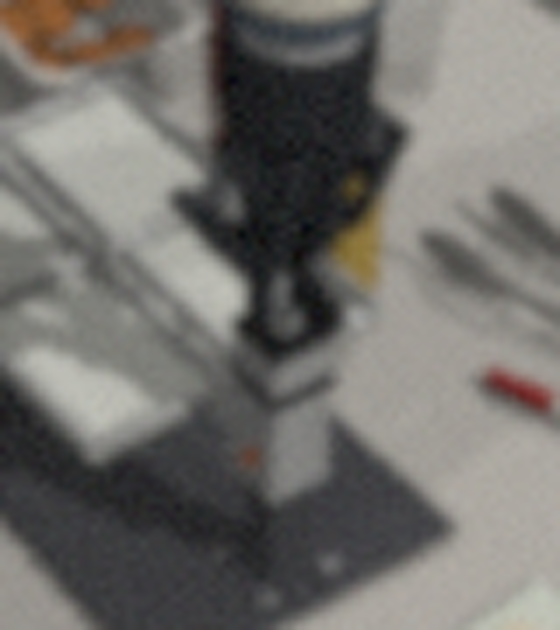

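View pics/wristsh.png

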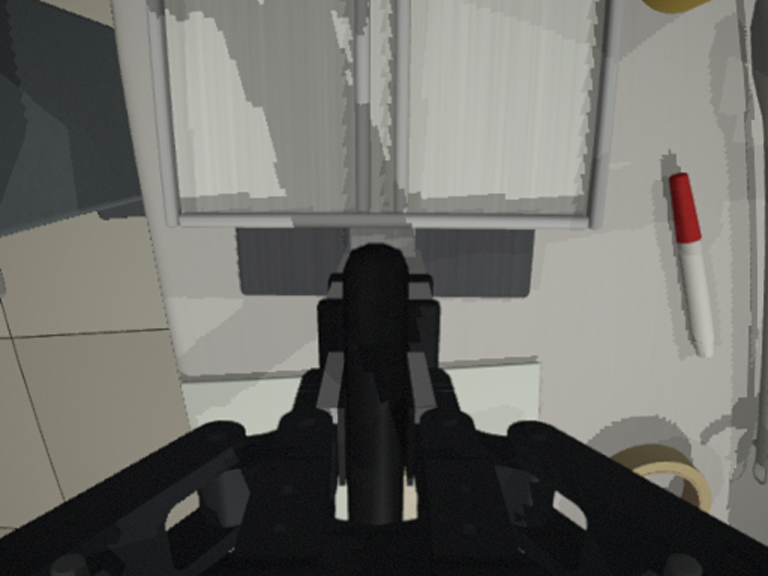

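The scene crop shows the orange button out at (250,458), and the shelf reads 0.119. Letting go.

Call:
carry_out:
  commands: [0,0,0,0,0,0,0,0,0,0,0,0,0,0,0,0,0,0,0,0]
  jaw: 0

```text
time_s: 11.95
position: [0.4641, -0.1378, 0.1657]
tool_rot: [[0.074, 0.997, -0.015], [0.997, -0.074, -0.013], [-0.014, -0.014, -1.0]]
force: [0.1, -1.4, 0.6]
gripper_width: 0.999
```

Call:
carry_out:
  commands: [0,0,-0.7,0,0,0,-1,0,0,0,-1,0,0,0,-1,0,0,0,0,0]

```text
time_s: 12.58
position: [0.4654, -0.1368, 0.2454]
tool_rot: [[0.074, 0.997, -0.013], [0.997, -0.074, -0.014], [-0.015, -0.012, -1.0]]
force: [0.3, -0.5, -0.7]
gripper_width: 0.999
```

Run:
```python
from h import *
go(.49,-.25,.2,-4.7)
c=cam('wrist');P=pts(c);save(c,'wrist6.png',s=1.5)
c=cam('scene');save(c,'scene6.png',(220,150,300,240),7)
import pickle;pickle.dump(c,open('s6.pkl','wb'))
```

```text
t 12.57 pos [ 0.4654 -0.1368  0.2454] yaw -4.27 tilt [-0.0131 -0.0136] w 0.999 F [ 0.3 -0.5 -0.7] j [-20. -11.  81.  -1. 111. -16.]
shift now-axes units [-5.52  1.68  2.33] twist 0.0024
shift after twist units [-5.54  1.69  2.27]
```

View pics/wrist6.png

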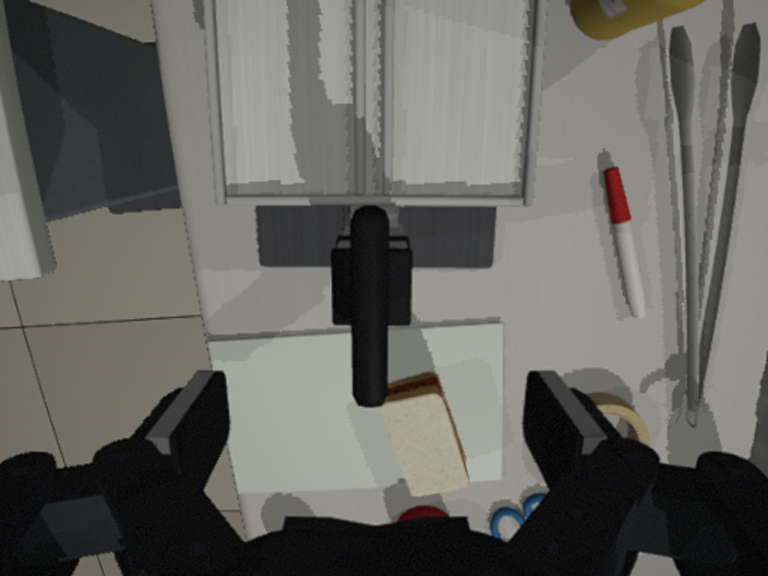

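View pics/scene6.png

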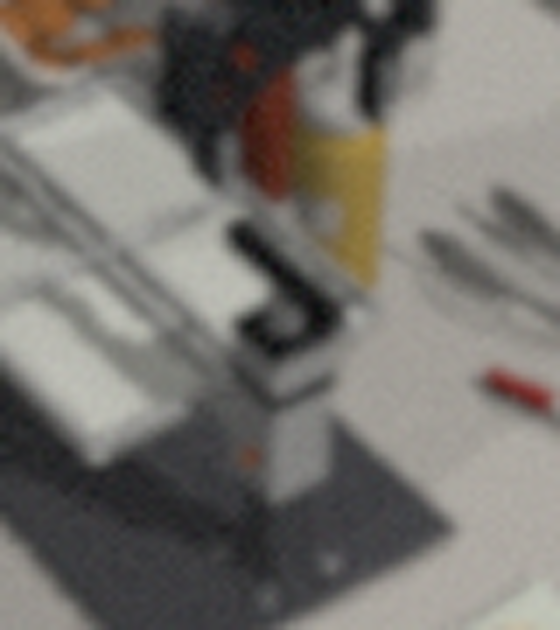

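The shelf stays up with the button out at (250,458) in the crop. The right-mat half is at (425,440) in the wrist image. Next I measure the fingers when open, and half C.

```bash
cat >> h.py <<'E'
def halves(c,x0,x1,y0,y1,z0=.03,z1=.058):
    P=pts(c); m=(P[...,2]>z0)&(P[...,2]<z1)&(P[...,0]>x0)&(P[...,0]<x1)&(P[...,1]>y0)&(P[...,1]<y1)
    m=cv2.morphologyEx(m.astype(np.uint8),cv2.MORPH_OPEN,np.ones((3,3),np.uint8))
    n,l,st,_=cv2.connectedComponentsWithStats(m)
    for i in range(1,n):
        if st[i,4]>80:
            q=P[l==i]; zt=np.percentile(q[:,2],80); q=q[q[:,2]>zt-.006]
            r=cv2.minAreaRect((q[:,:2]*1000).astype(np.float32)); (w,h),a=r[1],r[2]
            ay=a if w<h else a+90
            print('half',len(q),np.round(r[0],1),'w,l',np.round(sorted((w,h)),1),'width-axis deg',round((ay+90)%180-90,1),'ztop',round(float(np.median(q[:,2])),4))
E
python3 - <<'E'
from h import *
c=cam('wrist');P=pts(c);halves(c,.38,.6,-.42,-.22)
for u,v in [(205,374),(205,380),(205,390),(215,374),(535,374),(550,374),(545,380)]: print(u,v,P[int(v/1.5),int(u/1.5)].round(4))
print(state()['position'])
a=P[20:100,150:190];b=P[20:100,290:340];print('shelf',np.median(a,(0,1)),np.median(b,(0,1)))
cr=np.array([[530,205],[218,203]])/1.5; print(ray(c,cr,.125))
halves(cam('top'),.38,.6,-.42,-.22)
halves(cam('scene'),.38,.6,-.42,-.22)
E
```

```text
half 2770 [ 493.7 -323.4] w,l [ 55.8 103.9] width-axis deg 14.7 ztop 0.0502
205 374 [ 0.4201 -0.122   0.3008]
205 380 [ 0.4218 -0.1216  0.3054]
205 390 [ 0.4238 -0.1216  0.3112]
215 374 [ 0.4235 -0.1217  0.3018]
535 374 [ 0.5097 -0.128   0.3004]
550 374 [ 0.5141 -0.1288  0.2994]
545 380 [ 0.5116 -0.1282  0.3037]
[ 0.46452918 -0.13653655  0.2421876 ]
shelf [ 0.40104048 -0.03129761  0.11915362] [ 0.52532236 -0.04078701  0.11922873]
[[ 0.5572133  -0.10832192  0.125     ]
 [ 0.37211163 -0.0939984   0.125     ]]
half 134 [ 481.1 -337.3] w,l [59.5 72. ] width-axis deg 53.4 ztop 0.0503
half 350 [ 490.1 -329.5] w,l [ 60.4 102.8] width-axis deg 14.8 ztop 0.0482
```

Call:
carry_out:
  commands: [0,0,0,-0.035,0,0,0,-0.035,0,0,0,-0.035,0,0,0,0]

```text
time_s: 13.32
position: [0.4631, -0.1361, 0.2378]
tool_rot: [[-0.261, 0.965, -0.025], [0.965, 0.261, -0.009], [-0.003, -0.026, -1.0]]
force: [-0.5, 0.4, -0.8]
gripper_width: 1.0
```

```bash
python3 -c "
from h import *
go(.4925,-.3245,.15,14.7)"
```

```text
t 13.32 pos [ 0.4631 -0.1361  0.2378] yaw 15.15 tilt [-0.0248 -0.0095] w 1.0 F [-0.5  0.4 -0.8] j [-20. -11.  81.  -1. 111. -35.]
shift now-axes units [-9.47 -0.93  4.44] twist 0.0025
shift after twist units [-9.49 -0.97  4.39]
```

Call:
carry_out:
  commands: [-1,-0.1,-0.05,0,-1,-0.1,-0.05,0,-1,-0.1,-0.05,0,-1,-0.1,0,0,-1,-0.1,0.2,0,-1,-0.1,0.7,0,-1,-0.1,0.9,0,-1,-0.1,0.9,0]

```text
time_s: 14.32
position: [0.4889, -0.3071, 0.1838]
tool_rot: [[-0.256, 0.966, -0.025], [0.967, 0.256, -0.01], [-0.003, -0.027, -1.0]]
force: [0.4, -0.0, 0.1]
gripper_width: 0.998
```

Call:
carry_out:
  commands: [-0.9,-0.1,0.7,0,-0.6,0,0.5,0,0,0,-0.05,0]

```text
time_s: 14.7
position: [0.4931, -0.3393, 0.1549]
tool_rot: [[-0.255, 0.967, -0.03], [0.967, 0.255, -0.006], [0.002, -0.031, -1.0]]
force: [0.1, -0.8, -0.3]
gripper_width: 1.0
```

```bash
python3 -c "
from h import *
go(.4925,-.3245,-.033,14.7)
c=cam('wrist');save(c,'wrist7.png',s=1.5);halves(c,.38,.6,-.42,-.22)"
```

```text
t 14.7 pos [ 0.4931 -0.3393  0.1549] yaw 14.75 tilt [-0.0301 -0.0058] w 1.0 F [ 0.1 -0.8 -0.3] j [-37.   6.  74.  -1. 102. -52.]
shift now-axes units [0.7  0.45 9.39] twist 0.0003
shift after twist units [0.72 0.16 9.4 ]
half 7041 [ 493.5 -323.5] w,l [ 55.8 102.8] width-axis deg 13.9 ztop 0.0501
```

View pics/wrist7.png

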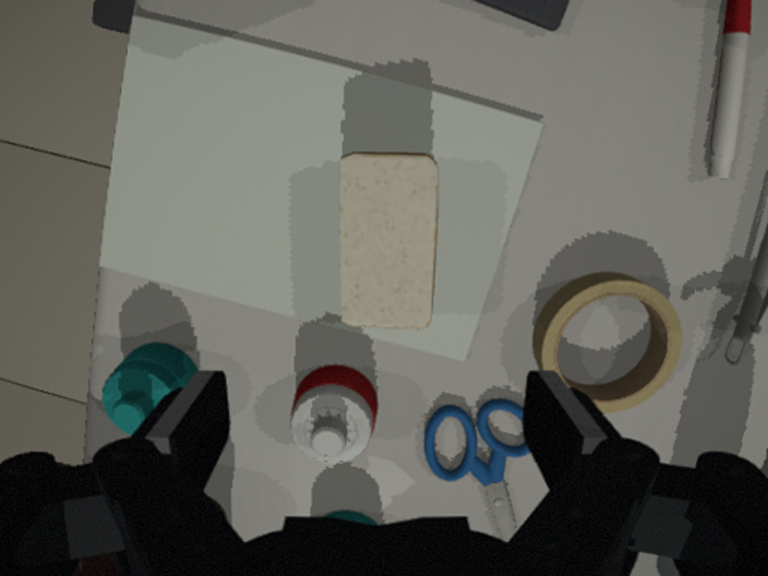

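Call:
carry_out:
  commands: [0.1,0.05,0.6,0,0.1,0.05,1,0,0.1,0.05,1,0,0.1,0.05,1,0,0.1,0.05,1,0,0.1,0.05,1,0,0.1,0.05,1,0,0,0.05,0.3,0]

```text
time_s: 15.75
position: [0.4929, -0.319, 0.0075]
tool_rot: [[-0.259, 0.965, -0.03], [0.966, 0.259, -0.005], [0.003, -0.03, -1.0]]
force: [0.3, 0.6, 1.4]
gripper_width: 1.004
```

```bash
python3 -c "
from h import *
go(.4925,-.3245,-.033,14.7)
c=cam('wrist');save(c,'wrist8.png',s=1.5);halves(c,.38,.6,-.42,-.22)"
```

```text
t 15.75 pos [ 0.4929 -0.319   0.0075] yaw 15.02 tilt [-0.0297 -0.0052] w 1.004 F [0.3 0.6 1.4] j [-35.   7.  87.  -1.  87. -50.]
shift now-axes units [-0.26 -0.03  2.03] twist 0.0018
shift after twist units [-0.26 -0.09  2.03]
half 22208 [ 492.6 -322.2] w,l [ 55.9 101.1] width-axis deg 14.0 ztop 0.0501
```

View pics/wrist8.png

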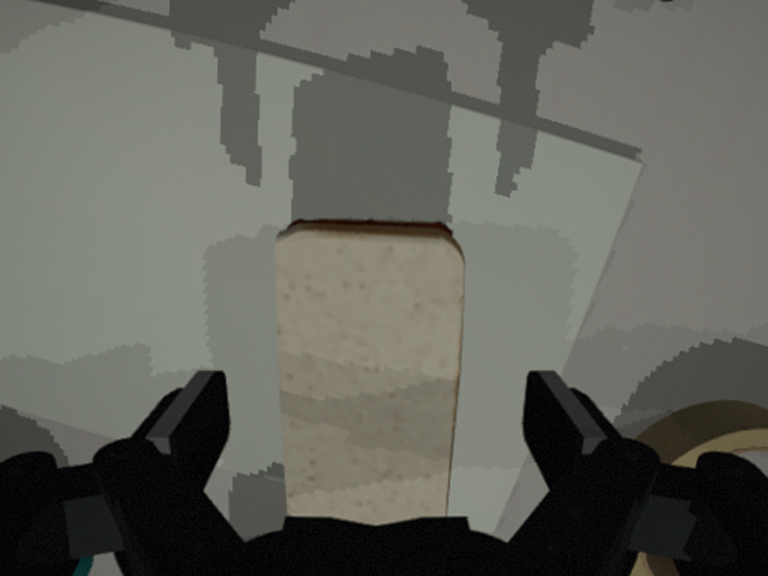

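Call:
carry_out:
  commands: [-0.07,-0.02,0.6,0,-0.07,-0.02,0.7,0,-0.07,0,0.5,0,0,0,0.15,0,0,0,-0.05,0]

```text
time_s: 16.42
position: [0.4928, -0.3246, -0.032]
tool_rot: [[-0.259, 0.965, -0.028], [0.966, 0.259, -0.007], [0.001, -0.029, -1.0]]
force: [-0.2, 0.2, 0.3]
gripper_width: 0.999
```

Call:
carry_out:
  commands: [0,0,-0.03,0,0,0,-0.03,0,0,0,-0.03,0,0,0,-0.03,0,0,0,-0.03,0]
  jaw: 1

```text
time_s: 17.05
position: [0.4939, -0.3253, -0.0264]
tool_rot: [[-0.259, 0.966, -0.025], [0.966, 0.259, -0.009], [-0.002, -0.027, -1.0]]
force: [-0.3, 0.4, -0.8]
gripper_width: 0.661
```

```bash
python3 -c "
from h import *
go(.4925,-.3245,-.033,14.7)
c=cam('wrist');save(c,'wrist9.png',s=1.5);P=pts(c);print(P[240:270:6,250],P[255:280:4,228])"
```

```text
t 17.05 pos [ 0.4939 -0.3253 -0.0264] yaw 15.01 tilt [-0.0254 -0.0086] w 0.661 F [-0.3  0.4 -0.8] j [-36.   9.  89.  -1.  83. -51.]
shift now-axes units [ 0.06 -0.05  0.33] twist 0.0017
shift after twist units [ 0.06 -0.06  0.33]
[[ 0.48978715 -0.300719    0.05292742]
 [ 0.49032526 -0.30268458  0.05320986]
 [ 0.4909627  -0.30511795  0.05255229]
 [ 0.49153651 -0.307238    0.0526265 ]
 [ 0.49204778 -0.30906121  0.05331458]] [[ 0.48411789 -0.30821685  0.05258115]
 [ 0.48450508 -0.31003608  0.05189139]
 [ 0.48486761 -0.31146603  0.05198139]
 [ 0.4851857  -0.3123322   0.05310533]
 [ 0.48558039 -0.31412985  0.05256163]
 [ 0.48596601 -0.31577705  0.05232595]
 [ 0.48635546 -0.31743287  0.05211104]]
```

View pics/wrist9.png

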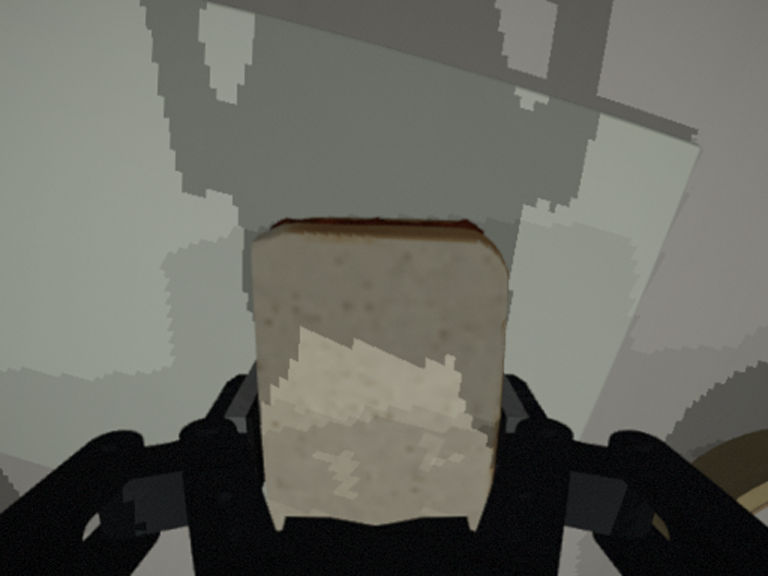

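Call:
carry_out:
  commands: [0,0,-0.5,0,0,0,-1,0,0,0,-1,0,0,0,-1,0,0,0,-1,0,0,0,-1,0,0,0,-1,0,0,0,-1,0]

```text
time_s: 18.1
position: [0.4987, -0.3243, 0.1385]
tool_rot: [[-0.259, 0.966, -0.02], [0.966, 0.259, -0.013], [-0.007, -0.022, -1.0]]
force: [0.4, -0.5, 0.3]
gripper_width: 0.659
```

Call:
carry_out:
  commands: [0,0,-1,0,0,0,-1,0,0,0,-1,0.027,0,0,-1,0.027,0,0,-1,0.027,0,0,-0.7,0.027,0,0,-0.1,0]

```text
time_s: 18.98
position: [0.501, -0.3224, 0.2752]
tool_rot: [[0.087, 0.996, -0.004], [0.996, -0.087, -0.023], [-0.024, -0.002, -1.0]]
force: [0.1, -0.5, 0.1]
gripper_width: 0.657
```

```bash
python3 -c "
from h import *
go(.4220,-.034,.24,-4.7)
c=cam('wrist');save(c,'wrist10.png',s=1)"
```

```text
t 18.98 pos [ 0.501  -0.3224  0.2752] yaw -4.99 tilt [-0.0042 -0.0234] w 0.657 F [ 0.1 -0.5  0.1] j [-35.   6.  61.  -1. 112. -31.]
shift now-axes units [14.06 -5.19  1.44] twist -0.0016
shift after twist units [14.05 -5.12  1.76]
```

View pics/wrist10.png

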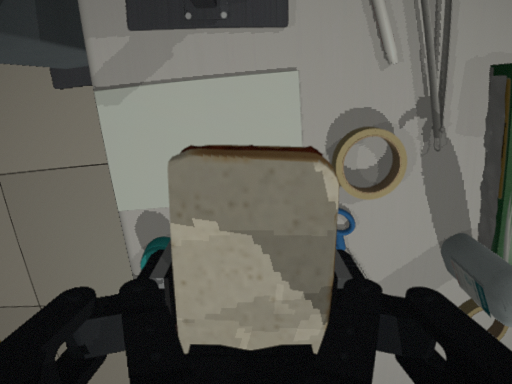

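The half is held. Now 14 units along x and -5.2 along y to bay 3.

Call:
carry_out:
  commands: [1,-0.37,0,0,1,-0.37,0,0,1,-0.37,0,0,1,-0.37,0,0,1,-0.37,0,0,1,-0.37,0,0,1,-0.37,0,0,1,-0.37,0,0]

```text
time_s: 20.02
position: [0.4513, -0.1524, 0.268]
tool_rot: [[0.077, 0.997, -0.01], [0.997, -0.077, -0.02], [-0.021, -0.008, -1.0]]
force: [-0.4, -0.1, -0.8]
gripper_width: 0.66
```

Call:
carry_out:
  commands: [1,-0.37,0,0,1,-0.37,0,0,1,-0.37,0,0,1,-0.37,0,0,0.9,-0.3,0.1,0,0,0,-0.05,0]

```text
time_s: 20.78
position: [0.4201, -0.0438, 0.2656]
tool_rot: [[0.072, 0.997, -0.008], [0.997, -0.072, -0.02], [-0.021, -0.006, -1.0]]
force: [0.0, -0.6, 0.4]
gripper_width: 0.662
```

```bash
python3 -c "
from h import *
go(.4220,-.034,.085,-4.7)
c=cam('wrist');save(c,'wrist11.png',s=1.5)"
```

```text
t 20.77 pos [ 0.4201 -0.0438  0.2656] yaw -4.13 tilt [-0.0077 -0.0203] w 0.662 F [ 0.  -0.6  0.4] j [ -9. -20.  86.  -1. 114.  -6.]
shift now-axes units [0.68 0.11 9.02] twist 0.0032
shift after twist units [0.5  0.05 9.03]
```

View pics/wrist11.png

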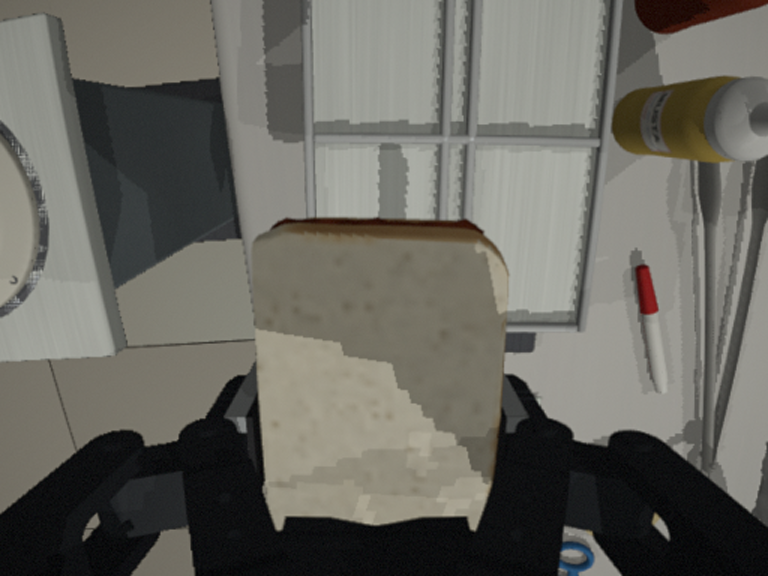

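```bash
python3 -c "
from h import *
c=cam('wrist')
W=ray(c,np.array([[311,135],[447,137],[470,140],[600,144],[582,328],[611,0]])/1.5,.123);print(W.round(4))
# model
a=np.radians(-4.7)
R=np.array([[np.cos(a),-np.sin(a)],[np.sin(a),np.cos(a)]])
print(((W[:,:2]-[.4769,.0217])@R).round(4))"
```

```text
[[ 0.3854  0.0318  0.123 ]
 [ 0.4692  0.0247  0.123 ]
 [ 0.4834  0.022   0.123 ]
 [ 0.5659  0.0151  0.123 ]
 [ 0.5597 -0.1088  0.123 ]
 [ 0.5709  0.0997  0.123 ]]
[[-0.092   0.0025]
 [-0.0079  0.0023]
 [ 0.0065  0.0008]
 [ 0.0893  0.0007]
 [ 0.0932 -0.1233]
 [ 0.0873  0.0855]]
```

Call:
carry_out:
  commands: [0.08,0.02,0.6,0,0.08,0.02,1,0,0.08,0.02,1,0,0.08,0.01,1,0.001,0.08,0.01,1,0.001,0.08,0.01,1,0.001,0.08,0.01,0.9,0,0,0,0.4,0]

```text
time_s: 21.88
position: [0.4217, -0.0403, 0.1167]
tool_rot: [[0.09, 0.996, -0.013], [0.996, -0.091, -0.021], [-0.022, -0.011, -1.0]]
force: [0.6, 0.7, -0.7]
gripper_width: 0.658
```

```bash
python3 -c "
from h import *
go(.4225,-.035,.0855,-4.7)
c=cam('wrist');save(c,'wrist12.png',s=1.5)
c=cam('scene');save(c,'scene12.png',(160,140,320,240),4.5)"
```

```text
t 21.88 pos [ 0.4217 -0.0403  0.1167] yaw -5.19 tilt [-0.013 -0.021] w 0.658 F [ 0.6  0.7 -0.7] j [ -9. -22. 103.  -1. 100.  -4.]
shift now-axes units [0.3  0.04 1.55] twist -0.0027
shift after twist units [0.27 0.02 1.56]
```

View pics/wrist12.png

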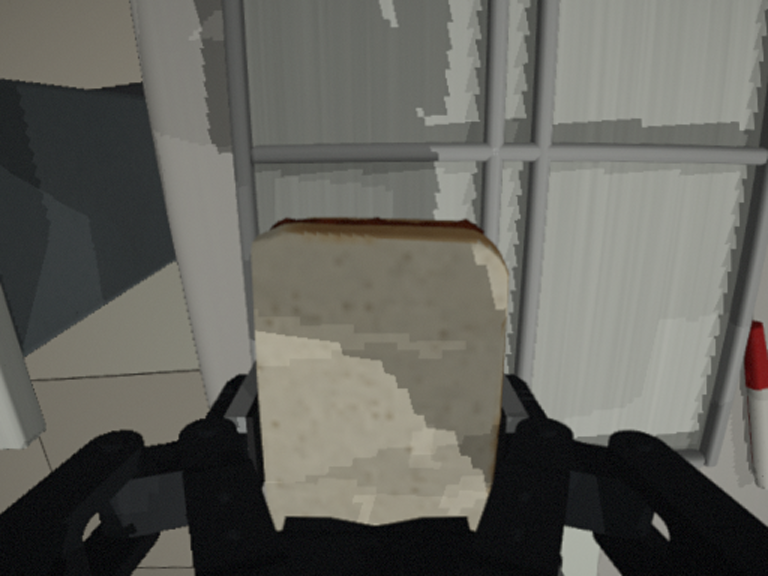

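View pics/scene12.png

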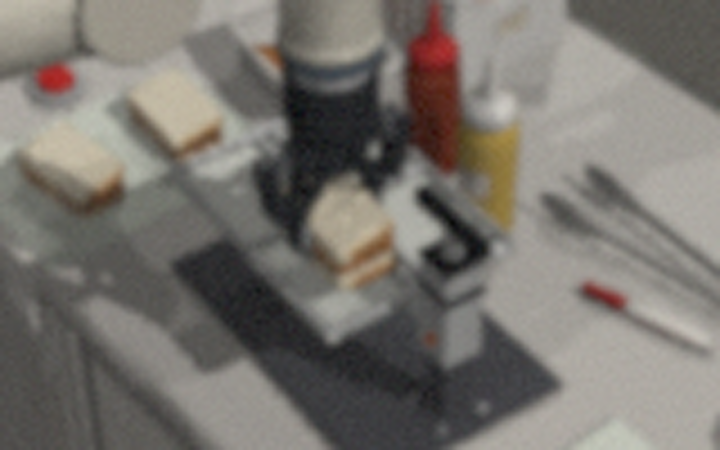

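```bash
python3 -c "
from h import *
c=cam('wrist')
W=ray(c,np.array([[250,220],[491,220],[525,220]])/1.5,.123);print(W.round(4),W[:2].mean(0))
P=pts(c);z=np.median(P[170:190,190:310,2]);print(z)
W=ray(c,np.array([[252,260],[507,260],[380,235]])/1.5,z);print(W.round(4),W[:2].mean(0))
print(ray(c,np.array([[311,153],[620,153]])/1.5,.123))"
```

```text
[[3.824e-01 8.600e-03 1.230e-01]
 [4.662e-01 1.300e-03 1.230e-01]
 [4.782e-01 3.000e-04 1.230e-01]] [0.42429205 0.00494711 0.123     ]
0.19571409727049643
[[0.4016 0.0107 0.1957]
 [0.4545 0.0061 0.1957]
 [0.4286 0.0136 0.1957]] [0.42802286 0.00838212 0.1957141 ]
[[0.40653243 0.02926207 0.123     ]
 [0.51139299 0.02096028 0.123     ]]
```

```bash
python3 -c "
from h import *
go(.4195,-.0365,.0855,-4.7)"
```

```text
t 22.02 pos [ 0.4222 -0.0403  0.1184] yaw -5.18 tilt [-0.0112 -0.0212] w 0.655 F [-0.1 -0.4 -0.2] j [ -9. -22. 103.  -1. 100.  -4.]
shift now-axes units [ 0.21 -0.14  1.64] twist -0.0027
shift after twist units [ 0.18 -0.15  1.64]
```

Call:
carry_out:
  commands: [0.1,-0.1,0.4,-0.002,0.06,-0.04,0.5,0,0.05,0,0.4,0,0,0,0.2,0,0,0,0,0]

```text
time_s: 22.65
position: [0.4202, -0.0363, 0.088]
tool_rot: [[0.083, 0.996, -0.008], [0.996, -0.083, -0.022], [-0.022, -0.006, -1.0]]
force: [0.1, -0.3, -0.7]
gripper_width: 0.656
```

```bash
python3 -c "
from h import *
go(.4195,-.0365,.0855,-4.7)
c=cam('wrist');P=pts(c);print(np.median(P[170:190,190:310,2]))"
```

```text
t 22.65 pos [ 0.4202 -0.0363  0.088 ] yaw -4.78 tilt [-0.0081 -0.0217] w 0.656 F [ 0.1 -0.3 -0.7] j [ -8. -23. 106.  -1.  97.  -4.]
shift now-axes units [-0.01 -0.03  0.13] twist -0.0005
shift after twist units [-0.01 -0.03  0.13]
0.16666101058419702
```

Call:
carry_out:
  commands: [0,0,0.12,0,0,0,0.08,0,0,0,0,0]

```text
time_s: 23.08
position: [0.4207, -0.0365, 0.0849]
tool_rot: [[0.083, 0.997, -0.006], [0.996, -0.083, -0.022], [-0.022, -0.005, -1.0]]
force: [-0.3, 0.1, -0.2]
gripper_width: 0.666
```

```bash
python3 -c "
from h import *
go(.4195,-.0365,.0855,-4.7)
c=cam('wrist');P=pts(c);print(np.median(P[170:190,190:310,2]))"
```

```text
t 23.07 pos [ 0.4207 -0.0365  0.0849] yaw -4.79 tilt [-0.0064 -0.0219] w 0.666 F [-0.3  0.1 -0.2] j [ -8. -23. 106.  -1.  96.  -4.]
shift now-axes units [-0.   -0.06 -0.03] twist -0.0005
shift after twist units [-0.   -0.06 -0.03]
0.16344606744339055
```

Within about 1 mm of the shelf. Releasing and lifting.

Call:
carry_out:
  commands: [0,-0.05,0,0,0,0,0,0,0,0,0,0,0,0,0,0]
  jaw: 0

```text
time_s: 23.62
position: [0.42, -0.0366, 0.0854]
tool_rot: [[0.083, 0.996, -0.005], [0.996, -0.084, -0.022], [-0.023, -0.004, -1.0]]
force: [0.1, 0.4, 0.7]
gripper_width: 0.999
```

Call:
carry_out:
  commands: [0,0,-0.5,0,0,0,-1,0,0,0,-1,0,0,0,-1,0,0,0,-1,0,0,0,-1,0,0,0,-0.5,0]

```text
time_s: 24.5
position: [0.4215, -0.0338, 0.2178]
tool_rot: [[0.084, 0.997, 0.001], [0.996, -0.084, -0.023], [-0.023, 0.003, -1.0]]
force: [-0.7, 0.9, 0.2]
gripper_width: 1.001
```

Run:
```python
from h import *
go(.378,.314,.2,5)
c=cam('scene');save(c,'scene13.png',(120,120,320,250),4);halves(c,.3,.6,.2,.45)
c=cam('top');halves(c,.3,.6,.2,.45);save(c,'top13.png',s=1.5)
c=cam('wrist');save(c,'wrist13.png',s=1.5)
```

```text
t 24.5 pos [ 0.4215 -0.0338  0.2178] yaw -4.79 tilt [ 0.0015 -0.0231] w 1.001 F [-0.7  0.9  0.2] j [ -8. -22.  92.  -1. 109.  -4.]
shift now-axes units [17.16 -3.62  0.48] twist -0.0544
shift after twist units [17.51 -0.65  0.89]
half 148 [505.1 317.6] w,l [ 57.5 103.3] width-axis deg -7.2 ztop 0.0409
half 162 [378.  309.2] w,l [ 56.8 108.7] width-axis deg 5.1 ztop 0.0408
half 298 [503.5 322.6] w,l [60.3 99.2] width-axis deg -5.8 ztop 0.0436
half 323 [379.1 315.6] w,l [ 60.1 100.3] width-axis deg 6.3 ztop 0.0438
```

View pics/scene13.png

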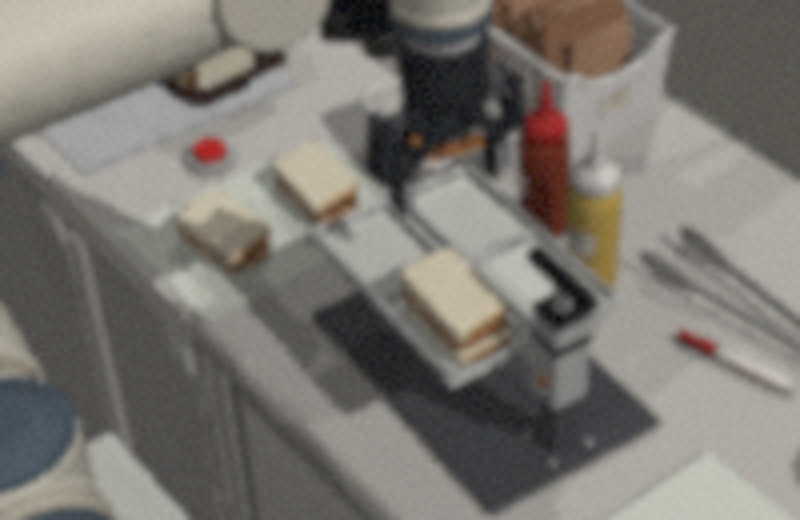

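View pics/wrist13.png

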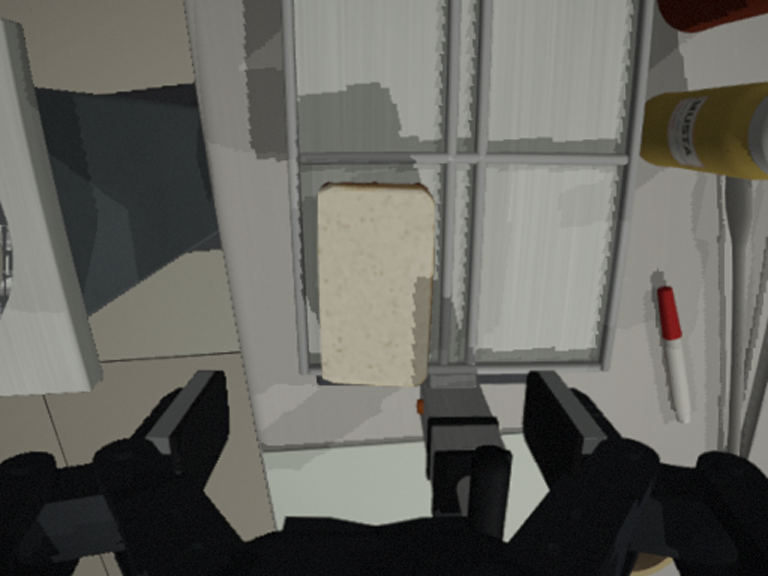

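```bash
cat >> h.py <<'E'
O=np.array([.4765,.0225]); A=np.radians(-4.7)
def loc(xy):
    R=np.array([[np.cos(A),-np.sin(A)],[np.sin(A),np.cos(A)]]); return (np.atleast_2d(xy)[:,:2]-O)@R
E
python3 - <<'E'
from h import *
c=cam('wrist');halves(c,.35,.6,-.12,.16,.145,.18)
W=ray(c,np.array([[301,250],[462,250],[474,250],[380,158],[360,368],[560,157],[620,250],[545,367]])/1.5,.123);print(W.round(4),loc(W).round(4))
P=pts(c);print(np.median(P[30:90,215:280,2]))
E
```

```text
half 9653 [422.2 -34.2] w,l [ 56.1 103.2] width-axis deg -4.8 ztop 0.1627
half 410 [ 464.3 -117.1] w,l [ 5.  36.9] width-axis deg 90.0 ztop 0.1715
[[ 0.3817 -0.0186  0.123 ]
 [ 0.4707 -0.0259  0.123 ]
 [ 0.4774 -0.0264  0.123 ]
 [ 0.4293  0.0273  0.123 ]
 [ 0.4077 -0.0931  0.123 ]
 [ 0.5251  0.0209  0.123 ]
 [ 0.561  -0.0329  0.123 ]
 [ 0.519  -0.1022  0.123 ]] [[-0.0911 -0.0487]
 [-0.0018 -0.0487]
 [ 0.0049 -0.0487]
 [-0.0475  0.0009]
 [-0.0591 -0.1208]
 [ 0.0486  0.0024]
 [ 0.0887 -0.0483]
 [ 0.0526 -0.1208]]
0.11688149425312411
```

The first half is at local (-0.0495,-0.061), centred in bay 3. Next is half A at the left back; I check the pan clearance on the way.

Run:
```python
from h import *
import pickle
T=pickle.load(open('top0.pkl','rb'));P=pts(T)
m=(P[...,2]>.03)&(P[...,2]<.09)&(P[...,0]>.545)&(P[...,0]<.75)&(P[...,1]>.18)&(P[...,1]<.45)
q=P[m];print(np.percentile(q,[0.5,2,50,98],axis=0).round(3))
go(.5035,.3215,.16,-6.5)
```

```text
[[0.592 0.217 0.03 ]
 [0.595 0.221 0.03 ]
 [0.684 0.313 0.046]
 [0.732 0.394 0.064]]
t 24.7 pos [ 0.4209 -0.0338  0.2149] yaw -4.79 tilt [-0.002  -0.0227] w 1.002 F [0.5 0.3 0.4] j [ -8. -22.  93.  -1. 109.  -4.]
shift now-axes units [18.1   2.63  2.33] twist 0.0095
shift after twist units [18.12  2.09  2.74]
```

Call:
carry_out:
  commands: [1,0.14,0,0.003,1,0.14,0,0.003,1,0.14,0,0.003,1,0.14,0,0,1,0.14,0,0,1,0.14,0,0,1,0.14,0,0,1,0.14,0,0]

```text
time_s: 25.7
position: [0.4574, 0.1261, 0.2003]
tool_rot: [[0.116, 0.993, -0.019], [0.993, -0.116, -0.024], [-0.026, -0.016, -1.0]]
force: [0.5, 0.1, -0.5]
gripper_width: 1.0
```

Call:
carry_out:
  commands: [1,0.14,0,0,1,0.14,0,0,1,0.14,0,0,1,0.14,0,0,1,0.14,0.3,0,1,0.14,0.5,0,1,0.14,0.5,0,1,0.14,0.5,0]

```text
time_s: 26.7
position: [0.4982, 0.2903, 0.1527]
tool_rot: [[0.116, 0.993, -0.025], [0.993, -0.116, -0.026], [-0.029, -0.021, -0.999]]
force: [0.6, -1.4, 0.5]
gripper_width: 1.002
```

```bash
python3 -c "
from h import *
go(.5035,.3215,.1,-6.5)
c=cam('wrist');save(c,'wrist14.png',s=1.5);halves(c,.3,.6,.2,.45)"
```

```text
t 26.7 pos [0.4982 0.2903 0.1527] yaw -6.67 tilt [-0.0247 -0.0264] w 1.002 F [ 0.6 -1.4  0.5] j [ 27.   3.  77.  -1. 102.  34.]
shift now-axes units [1.66 0.14 2.59] twist -0.001
shift after twist units [1.58 0.09 2.64]
half 5911 [507.  322.7] w,l [ 55.8 100.5] width-axis deg -3.4 ztop 0.043
half 5012 [383.6 316.4] w,l [ 53.2 100.3] width-axis deg 6.6 ztop 0.0432
```

View pics/wrist14.png

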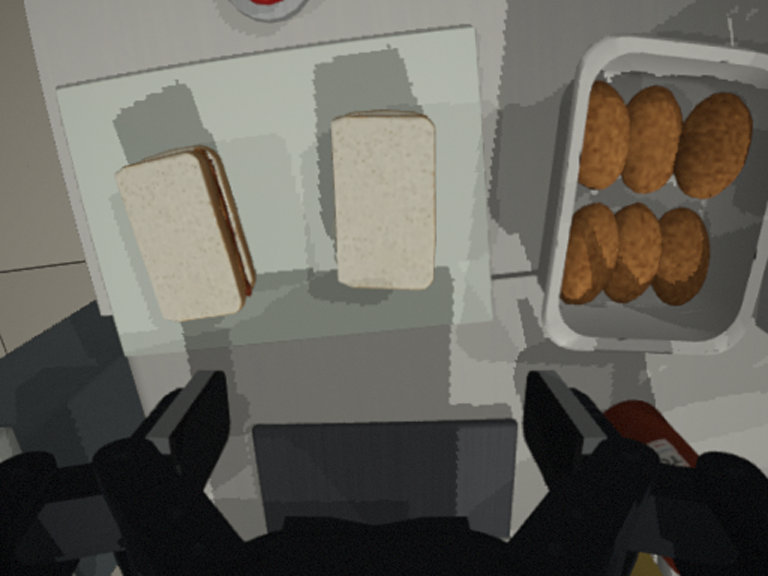

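```bash
python3 -c "
from h import *
c=cam('wrist');P=pts(c)
for u,v in [(290,220),(460,200),(80,110),(520,200),(300,300)]: print(P[int(v/1.5),int(u/1.5)])
go(.5055,.3225,-.033,-5)"
```

```text
[0.44084906 0.31797815 0.00449569]
[0.5515796  0.31835933 0.00310591]
[0.31428774 0.40515157 0.00240448]
[0.59075175 0.31403315 0.00088773]
[0.43859345 0.26140746 0.0029001 ]
t 26.8 pos [0.4973 0.2906 0.1508] yaw -6.57 tilt [-0.028  -0.0276] w 1.0 F [-0.3 -1.  -0.5] j [ 27.   3.  77.  -1. 102.  34.]
shift now-axes units [1.91 0.45 9.13] twist -0.0087
shift after twist units [1.62 0.27 9.19]
```

Call:
carry_out:
  commands: [0.25,0.06,0.6,-0.004,0.25,0.06,0.9,-0.004,0.25,0.06,1,0,0.25,0.06,1,0,0.25,0.06,1,0,0.25,0.06,1,0,0.25,0.06,0.9,0,0.1,0,0.3,0]

```text
time_s: 27.8
position: [0.5053, 0.3233, 0.0049]
tool_rot: [[0.088, 0.996, -0.03], [0.996, -0.089, -0.029], [-0.032, -0.027, -0.999]]
force: [-0.0, 0.5, -0.2]
gripper_width: 1.0
```

```bash
python3 -c "
from h import *
go(.5055,.3225,-.033,-5)
c=cam('wrist');save(c,'wrist15.png',s=1.5);halves(c,.3,.6,.2,.45)"
```

```text
t 27.8 pos [0.5053 0.3233 0.0049] yaw -5.13 tilt [-0.0295 -0.0292] w 1.0 F [-0.   0.5 -0.2] j [30. 10. 84. -1. 88. 35.]
shift now-axes units [0.02 0.06 1.9 ] twist -0.0007
shift after twist units [-0.04  0.01  1.9 ]
half 17555 [508.2 322.9] w,l [ 51.3 101.1] width-axis deg -4.8 ztop 0.0432
half 6197 [397.9 328.6] w,l [42.8 74.2] width-axis deg -20.9 ztop 0.0444
half 86 [597.5 300.2] w,l [ 2.5 12.6] width-axis deg -11.1 ztop 0.0569
```

View pics/wrist15.png

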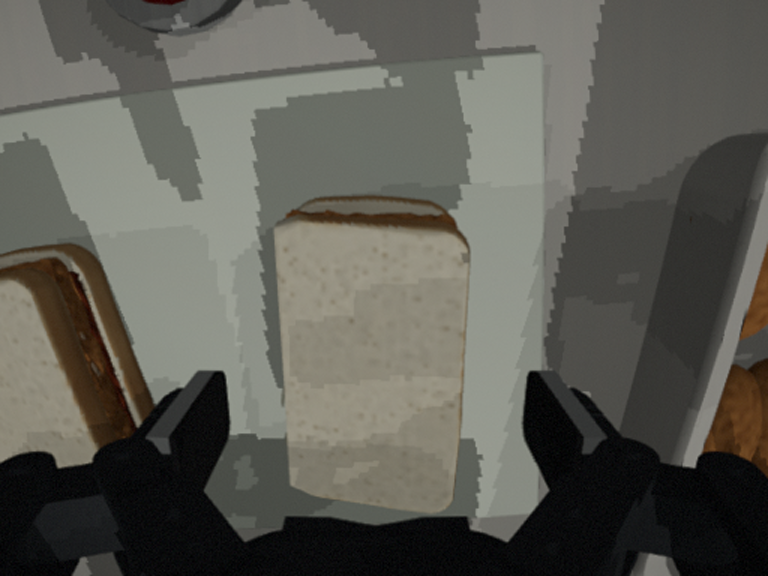

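Call:
carry_out:
  commands: [0,0.02,0.6,0,0,0.02,0.7,0,0,0,0.4,0,0,0,0.15,0,0,0,-0.05,0]

```text
time_s: 28.48
position: [0.5058, 0.3225, -0.0323]
tool_rot: [[0.089, 0.996, -0.028], [0.996, -0.089, -0.028], [-0.03, -0.025, -0.999]]
force: [0.0, -0.4, -0.3]
gripper_width: 1.0
```

Call:
carry_out:
  commands: [0,0,-0.01,0,0,0,-0.01,0,0,0,-0.01,0,0,0,-0.01,0,0,0,-0.01,0]
  jaw: 1

```text
time_s: 29.1
position: [0.5069, 0.3231, -0.0292]
tool_rot: [[0.089, 0.996, -0.025], [0.996, -0.089, -0.027], [-0.029, -0.022, -0.999]]
force: [-0.5, 0.3, -0.9]
gripper_width: 0.683
```

```bash
python3 -c "
from h import *
go(.5055,.3225,-.033,-5)
c=cam('wrist');P=pts(c);print(np.median(P[170:190,200:300,2]))"
```

```text
t 29.1 pos [ 0.5069  0.3231 -0.0292] yaw -5.13 tilt [-0.025  -0.0266] w 0.683 F [-0.5  0.3 -0.9] j [30. 11. 86. -1. 84. 35.]
shift now-axes units [-0.03 -0.06  0.19] twist -0.0007
shift after twist units [-0.04 -0.06  0.19]
0.04316357745141228
```

Call:
carry_out:
  commands: [0,0,-0.5,0,0,0,-1,0,0,0,-1,0,0,0,-1,0,0,0,-1,0,0,0,-1,0,0,0,-1,0,0,0,-1,0]

```text
time_s: 30.15
position: [0.5116, 0.3279, 0.136]
tool_rot: [[0.089, 0.996, -0.019], [0.996, -0.089, -0.023], [-0.024, -0.016, -1.0]]
force: [0.3, 0.1, -0.8]
gripper_width: 0.684
```

```bash
python3 -c "
from h import *
go(.5314,.0802,.15,-4.7)
c=cam('wrist');P=pts(c);print(np.median(P[170:190,200:300,2]))"
```

```text
t 30.15 pos [0.5116 0.3279 0.136 ] yaw -5.12 tilt [-0.0186 -0.0229] w 0.684 F [ 0.3  0.1 -0.8] j [ 30.   8.  73.  -1. 100.  35.]
shift now-axes units [-12.26   2.08  -0.44] twist -0.0024
shift after twist units [-12.26   2.    -0.7 ]
0.20852212904322032
```

Call:
carry_out:
  commands: [-1,0.17,-0.15,0,-1,0.17,-0.15,0,-1,0.17,-0.1,0,-1,0.17,-0.05,0,-1,0.17,-0.05,0,-1,0.17,-0.05,0,-1,0.17,-0.05,0,-1,0.17,-0.05,0]

```text
time_s: 31.2
position: [0.5257, 0.1548, 0.1564]
tool_rot: [[0.09, 0.996, -0.015], [0.996, -0.091, -0.021], [-0.022, -0.013, -1.0]]
force: [-1.3, -0.4, -1.0]
gripper_width: 0.686
```

Call:
carry_out:
  commands: [-1,0.17,-0.05,0,-1,0.17,-0.05,0,-1,0.17,-0.05,0,-0.6,0.1,0,0,0,0,-0.05,0]

```text
time_s: 31.82
position: [0.5304, 0.0742, 0.1608]
tool_rot: [[0.095, 0.995, -0.017], [0.995, -0.095, -0.022], [-0.023, -0.015, -1.0]]
force: [0.2, -0.4, -0.9]
gripper_width: 0.683
```

```bash
python3 -c "
from h import *
go(.5314,.0802,.085,-4.7)
c=cam('wrist');save(c,'wrist16.png',s=1.5);P=pts(c);print(np.median(P[170:190,200:300,2]))"
```

```text
t 31.82 pos [0.5304 0.0742 0.1608] yaw -5.46 tilt [-0.0173 -0.0216] w 0.683 F [ 0.2 -0.4 -0.9] j [  5.  -4.  83.  -1. 102.  10.]
shift now-axes units [0.39 0.08 3.78] twist -0.0042
shift after twist units [0.3  0.02 3.79]
0.23344239469333117
```

View pics/wrist16.png

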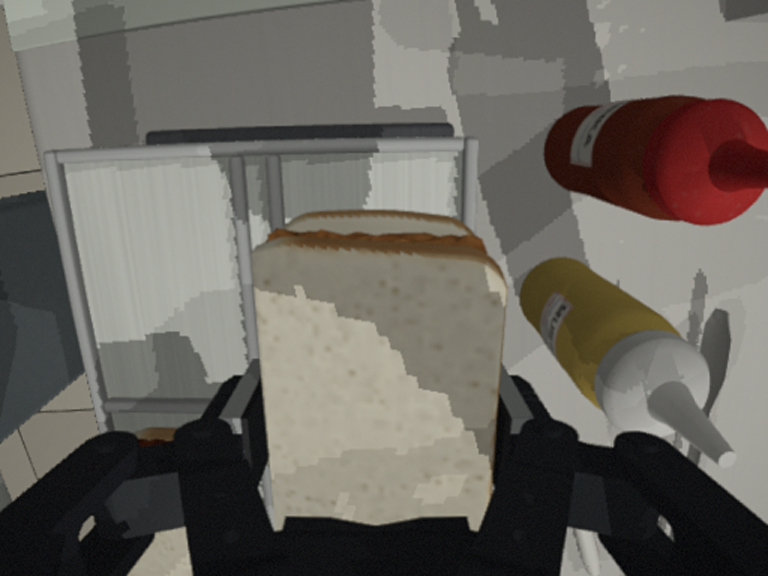

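Run:
```python
from h import *
import pickle
T=pickle.load(open('scene0.pkl','rb'));P=pts(T);hsv=cv2.cvtColor(T['img'],cv2.COLOR_BGR2HSV)
c=cam('wrist');Q=pts(c)
m=(Q[...,2]>.05)&(Q[...,2]<.21)&(Q[...,0]>.59)&(Q[...,1]<.3)
q=Q[m];
for lo,hi in [(.05,.1),(.1,.15),(.15,.21)]:
  for ya,yb in [(-.05,.07),(.085,.2)]:
    s=q[(q[:,2]>lo)&(q[:,2]<hi)&(q[:,1]>ya)&(q[:,1]<yb)]
    if len(s): print(lo,ya,len(s),np.percentile(s,[1,50,99],axis=0).round(3).tolist())
W=ray(c,np.array([[72,250],[247,300],[471,175],[160,403],[160,153],[370,145]])/1.5,.123);print(W.round(4),loc(W).round(4))
P=Q;z=np.median(P[170:190,200:300,2])
W=ray(c,np.array([[254,300],[506,300],[380,250],[380,212]])/1.5,z);print(W.round(4),loc(W).round(4))
```

```text
0.05 -0.05 1633 [[0.625, 0.017, 0.051], [0.634, 0.049, 0.08], [0.666, 0.057, 0.1]]
0.05 0.085 1572 [[0.642, 0.103, 0.051], [0.646, 0.132, 0.079], [0.666, 0.155, 0.1]]
0.1 -0.05 4446 [[0.626, 0.011, 0.101], [0.639, 0.045, 0.136], [0.674, 0.056, 0.15]]
0.1 0.085 5390 [[0.643, 0.103, 0.101], [0.653, 0.132, 0.141], [0.687, 0.153, 0.15]]
0.15 -0.05 2465 [[0.637, 0.014, 0.15], [0.649, 0.033, 0.159], [0.668, 0.045, 0.196]]
0.15 0.085 2451 [[0.654, 0.112, 0.15], [0.665, 0.128, 0.153], [0.683, 0.143, 0.179]]
[[0.3928 0.1123 0.123 ]
 [0.4715 0.081  0.123 ]
 [0.576  0.128  0.123 ]
 [0.4174 0.0308 0.123 ]
 [0.4443 0.1502 0.123 ]
 [0.5345 0.1442 0.123 ]] [[-0.0908  0.0826]
 [-0.0098  0.0579]
 [ 0.0906  0.1133]
 [-0.0596  0.0035]
 [-0.0425  0.1247]
 [ 0.0478  0.126 ]]
[[0.5081 0.1152 0.2337]
 [0.5647 0.1102 0.2337]
 [0.5375 0.1242 0.2337]
 [0.5383 0.1324 0.2337]] [[0.0239 0.095 ]
 [0.0807 0.0947]
 [0.0525 0.1063]
 [0.0526 0.1146]]
```

Call:
carry_out:
  commands: [0.1,0,0.5,-0.002,0.1,0,0.8,-0.002,0.1,0,0.8,0,0.05,0,0.7,0,0,0,0.4,0,0,0,0.1,0]

```text
time_s: 32.67
position: [0.5285, 0.0833, 0.0879]
tool_rot: [[0.077, 0.997, -0.021], [0.997, -0.077, -0.021], [-0.023, -0.019, -1.0]]
force: [0.9, 1.0, -1.7]
gripper_width: 0.684
```

```bash
python3 -c "
from h import *
go(.5299,.0808,.085,-4.7)
c=cam('wrist');P=pts(c);print(np.median(P[170:190,200:300,2]))"
```

```text
t 32.67 pos [0.5285 0.0833 0.0879] yaw -4.42 tilt [-0.0206 -0.0212] w 0.684 F [ 0.9  1.  -1.7] j [ 6. -3. 90. -1. 95. 10.]
shift now-axes units [-0.12  0.08  0.15] twist 0.0016
shift after twist units [-0.12  0.08  0.15]
0.1605479381408032
```

Call:
carry_out:
  commands: [-0.12,0.06,0.08,0,0,0.02,0.05,0,0,0,0,0]

```text
time_s: 33.1
position: [0.531, 0.0804, 0.0869]
tool_rot: [[0.077, 0.997, -0.018], [0.997, -0.078, -0.021], [-0.022, -0.016, -1.0]]
force: [0.5, 0.5, -0.5]
gripper_width: 0.684
```

Call:
carry_out:
  commands: [0,0,0,0,0,0,0,0,0,0,0,0,0,0,0,0]
  jaw: 0

```text
time_s: 33.6
position: [0.5316, 0.0805, 0.0882]
tool_rot: [[0.077, 0.997, -0.016], [0.997, -0.077, -0.021], [-0.022, -0.014, -1.0]]
force: [0.8, -0.6, 0.1]
gripper_width: 1.0
```

Call:
carry_out:
  commands: [0,0,-0.5,0,0,0,-1,0,0,0,-1,0,0,0,-1,0,0,0,-1,0,0,0,-0.7,0]

```text
time_s: 34.35
position: [0.5337, 0.0829, 0.2019]
tool_rot: [[0.077, 0.997, -0.011], [0.997, -0.077, -0.02], [-0.021, -0.01, -1.0]]
force: [0.0, -0.3, -0.9]
gripper_width: 0.999
```

Run:
```python
from h import *
go(.38,.316,.16,6)
c=cam('wrist');save(c,'wrist17.png',s=1.5);halves(c,.35,.6,-.12,.16,.145,.18)
P=pts(c);print(np.median(P[100:140,130:160],(0,1)))
c=cam('scene');save(c,'scene17.png',(120,120,320,250),4);halves(c,.3,.6,.2,.45)
```

```text
t 34.35 pos [0.5337 0.0829 0.2019] yaw -4.44 tilt [-0.0113 -0.0203] w 0.999 F [ 0.  -0.3 -0.9] j [  6.  -3.  78.  -1. 106.  10.]
shift now-axes units [11.07 -8.54  1.95] twist -0.058
shift after twist units [12.4  -6.42  2.1 ]
half 8138 [535.8  79.8] w,l [ 53.  100.8] width-axis deg -3.2 ztop 0.1549
half 866 [443.3 -19.9] w,l [17.9 65.1] width-axis deg -4.6 ztop 0.1645
[0.45319122 0.14086906 0.1161965 ]
half 165 [377.7 308.5] w,l [ 59.2 106.1] width-axis deg 4.6 ztop 0.0413
```

View pics/wrist17.png

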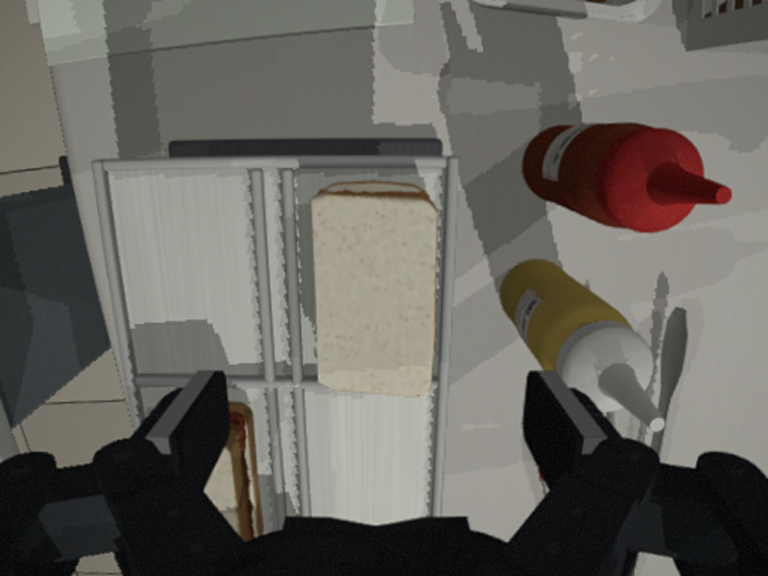

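View pics/scene17.png

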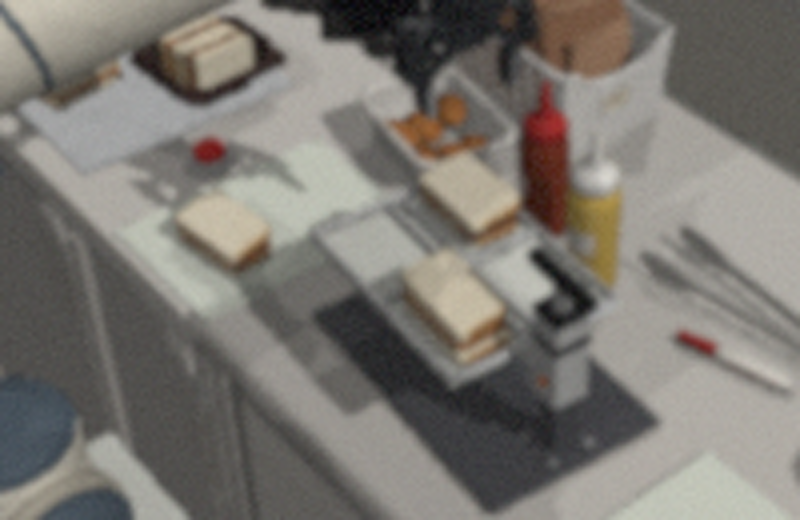

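Bay 2's half is at local (0.054,0.062), about 5 mm off centre, within tolerance. Shelf still at 0.116. Next is half B.

Call:
carry_out:
  commands: [1,-0.77,-0.05,-0.02,1,-0.72,-0.05,-0.02,1,-0.6,-0.05,-0.018,1,-0.5,0,0,1,-0.5,0,0,1,-0.5,0,0,1,-0.5,0,0,1,-0.5,0,0]

```text
time_s: 35.45
position: [0.4283, 0.2402, 0.1977]
tool_rot: [[-0.108, 0.994, -0.018], [0.994, 0.107, -0.023], [-0.021, -0.02, -1.0]]
force: [0.3, 0.8, -0.5]
gripper_width: 1.006
```

Call:
carry_out:
  commands: [1,-0.5,0.1,0,1,-0.5,0.3,0,1,-0.5,0.5,0,0.5,-0.2,0.3,0]

```text
time_s: 35.95
position: [0.3838, 0.3076, 0.1699]
tool_rot: [[-0.109, 0.994, -0.021], [0.994, 0.108, -0.025], [-0.023, -0.024, -0.999]]
force: [-0.2, -0.1, -0.4]
gripper_width: 1.001
```

```bash
python3 -c "
from h import *
go(.38,.315,-.033,6)
c=cam('wrist');save(c,'wrist18.png',s=1.5);halves(c,.3,.5,.2,.45)"
```

```text
t 35.95 pos [0.3838 0.3076 0.1699] yaw 6.22 tilt [-0.0211 -0.025 ] w 1.001 F [-0.2 -0.1 -0.4] j [ 35. -10.  87.  -0. 104.  29.]
shift now-axes units [ 0.62  0.09 10.13] twist 0.0012
shift after twist units [ 0.39 -0.15 10.14]
half 4949 [382.7 316.7] w,l [ 53.7 100.1] width-axis deg 6.4 ztop 0.0431
```

View pics/wrist18.png

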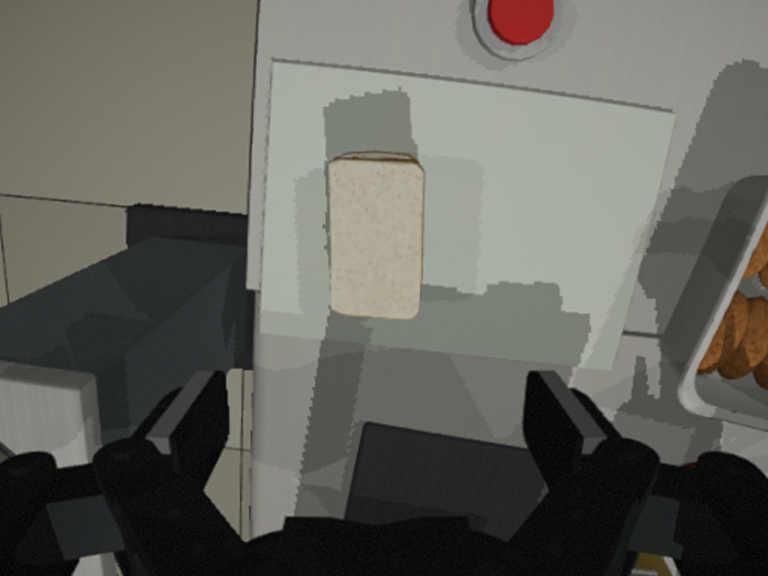

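Call:
carry_out:
  commands: [0.1,0.02,0.7,0,0.1,0.02,1,0,0.1,0.02,1,0,0.1,0.02,1,0,0.1,0.02,1,0,0.1,0.02,1,0,0.1,0.02,1,0,0,0,1,0]

```text
time_s: 37.0
position: [0.3823, 0.3136, 0.0018]
tool_rot: [[-0.103, 0.994, -0.025], [0.994, 0.103, -0.029], [-0.026, -0.028, -0.999]]
force: [0.6, -0.4, -0.2]
gripper_width: 1.001
```

```bash
python3 -c "
from h import *
go(.381,.316,-.033,6.2)
c=cam('wrist');save(c,'wrist19.png',s=1.5);halves(c,.3,.5,.2,.45)"
```

```text
t 37.0 pos [0.3823 0.3136 0.0018] yaw 5.89 tilt [-0.0248 -0.0288] w 1.001 F [ 0.6 -0.4 -0.2] j [ 36.  -6. 101.  -1.  87.  30.]
shift now-axes units [ 0.17 -0.    1.74] twist -0.0017
shift after twist units [ 0.13 -0.05  1.74]
half 18527 [382.9 316.8] w,l [ 51.9 100.4] width-axis deg 6.0 ztop 0.0432
half 106 [426.3 323.5] w,l [ 1. 15.] width-axis deg 4.3 ztop 0.0554
```

View pics/wrist19.png

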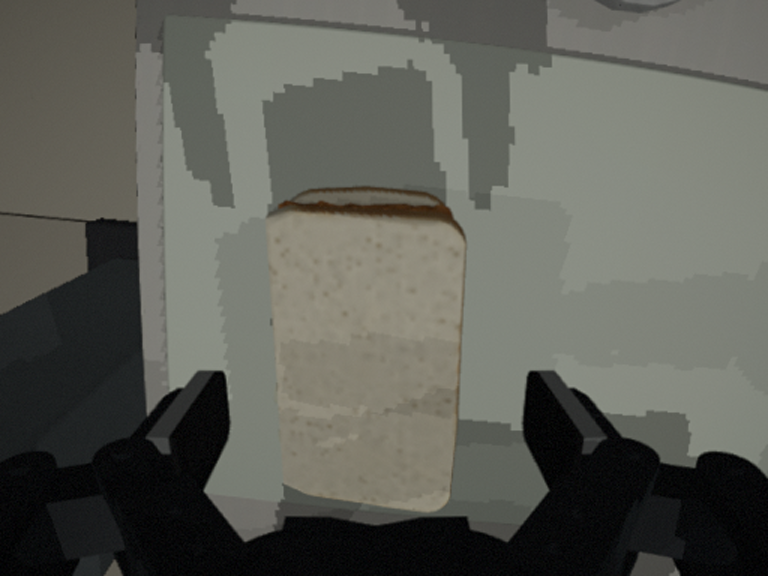

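The half spans columns 275-460 between the fingers at 225 and 527. Going down and closing.

Call:
carry_out:
  commands: [0.08,0,0.6,0,0.06,0,0.6,0,0,0,0.35,0,0,0,0.1,0,0,0,-0.03,0]

```text
time_s: 37.67
position: [0.3797, 0.3133, -0.0365]
tool_rot: [[-0.102, 0.994, -0.029], [0.994, 0.101, -0.032], [-0.029, -0.032, -0.999]]
force: [-0.3, 0.1, 0.1]
gripper_width: 1.001
```

Call:
carry_out:
  commands: [0,0,0,0,0,0,0,0,0,0,0,0,0,0,0,0,0,0,0,0]
  jaw: 1

```text
time_s: 38.3
position: [0.3806, 0.3142, -0.0345]
tool_rot: [[-0.102, 0.994, -0.027], [0.994, 0.101, -0.03], [-0.027, -0.03, -0.999]]
force: [-0.0, -0.0, -0.8]
gripper_width: 0.687
```

Call:
carry_out:
  commands: [0,0,-0.5,0,0,0,-1,0.02,0,0,-1,0.02,0,0,-1,0.02,0,0,-1,0,0,0,-1,0,0,0,-1,0,0,0,-1,0]

```text
time_s: 39.3
position: [0.384, 0.3183, 0.1225]
tool_rot: [[0.093, 0.995, -0.028], [0.995, -0.093, -0.031], [-0.034, -0.025, -0.999]]
force: [0.2, 0.4, -0.3]
gripper_width: 0.687
```

```bash
python3 -c "
from h import *
go(.4315,.0880,.15,-4.7)
c=cam('wrist');save(c,'wrist20.png');P=pts(c);print(np.median(P[170:190,200:300,2]))"
```

```text
t 39.3 pos [0.384  0.3183 0.1225] yaw -5.36 tilt [-0.0279 -0.0313] w 0.687 F [ 0.2  0.4 -0.3] j [ 36.  -8.  91.  -1. 100.  41.]
shift now-axes units [-11.29   3.4   -1.08] twist -0.0037
shift after twist units [-11.28   3.31  -1.38]
0.19925928390494388
```

View pics/wrist20.png

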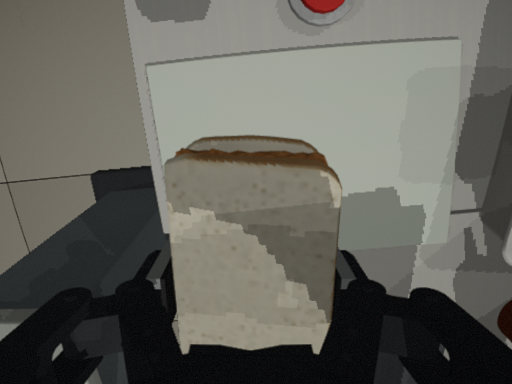

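Call:
carry_out:
  commands: [-1,0.3,-0.2,0,-1,0.3,-0.2,0,-1,0.3,-0.2,0,-1,0.3,-0.1,0,-1,0.3,-0.1,0,-1,0.3,-0.05,0,-1,0.3,-0.05,0,-1,0.3,-0.05,0]

```text
time_s: 40.35
position: [0.4194, 0.1524, 0.1511]
tool_rot: [[0.09, 0.996, -0.022], [0.996, -0.09, -0.027], [-0.029, -0.02, -0.999]]
force: [-0.1, 0.2, -1.1]
gripper_width: 0.686
```

Call:
carry_out:
  commands: [-1,0.3,-0.05,0,-1,0.3,-0.05,0,-0.8,0.2,0,0,0,0,-0.05,0]

```text
time_s: 40.85
position: [0.4306, 0.0924, 0.1559]
tool_rot: [[0.092, 0.996, -0.022], [0.995, -0.092, -0.028], [-0.029, -0.02, -0.999]]
force: [-0.1, 0.3, -0.6]
gripper_width: 0.684
```

```bash
cat > chk.py <<'E'
from h import *
go(.4306,.0860,.080,-4.7)
c=cam('wrist');save(c,'wrist21.png',s=1.5);P=pts(c);z=np.median(P[170:190,200:300,2]);print(z)
W=ray(c,np.array([[254,300],[506,300],[380,250]])/1.5,z);print('sandwich L R front',loc(W).round(4))
E
python3 chk.py
```

```text
t 40.85 pos [0.4306 0.0924 0.1559] yaw -5.3 tilt [-0.0224 -0.0275] w 0.684 F [-0.1  0.3 -0.6] j [  9. -18.  96.  -1. 104.  14.]
shift now-axes units [-0.21  0.1   3.8 ] twist -0.0033
shift after twist units [-0.32  0.02  3.8 ]
0.232872015202925
sandwich L R front [[-0.0756  0.1064]
 [-0.0211  0.1063]
 [-0.0482  0.1173]]
```

View pics/wrist21.png

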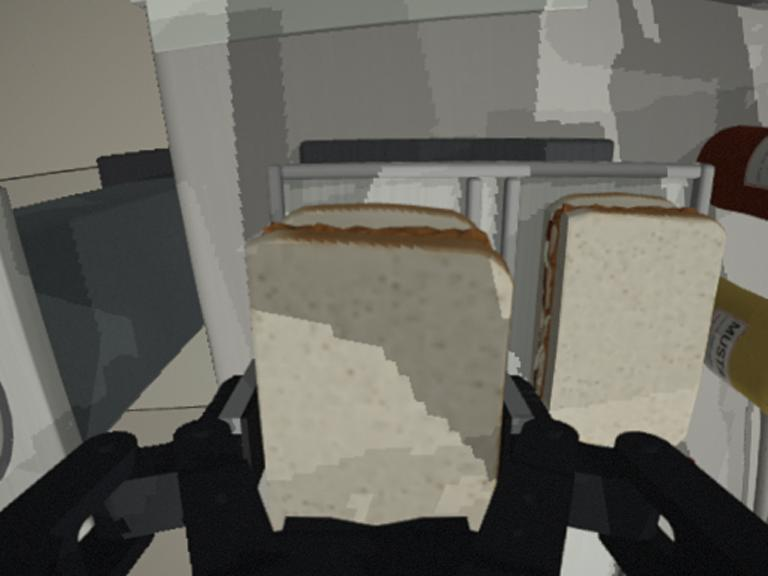

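Call:
carry_out:
  commands: [-0.05,0.02,0.5,-0.002,-0.05,0.02,0.8,-0.001,-0.05,0.02,0.8,0,-0.05,0.02,0.8,0,-0.02,0.02,0.35,0,0,0,0.1,0]

```text
time_s: 41.65
position: [0.4292, 0.088, 0.0825]
tool_rot: [[0.078, 0.997, -0.026], [0.997, -0.079, -0.027], [-0.029, -0.023, -0.999]]
force: [0.6, 0.1, 0.3]
gripper_width: 0.681
```

```bash
python3 chk.py
```

```text
t 41.65 pos [0.4292 0.088  0.0825] yaw -4.53 tilt [-0.0256 -0.027 ] w 0.681 F [0.6 0.1 0.3] j [  8. -18. 103.  -1.  96.  13.]
shift now-axes units [-0.09  0.08  0.12] twist 0.001
shift after twist units [-0.09  0.08  0.12]
0.15949564273594286
sandwich L R front [[-0.0769  0.1014]
 [-0.0224  0.1021]
 [-0.0496  0.1128]]
```

View pics/wrist21.png

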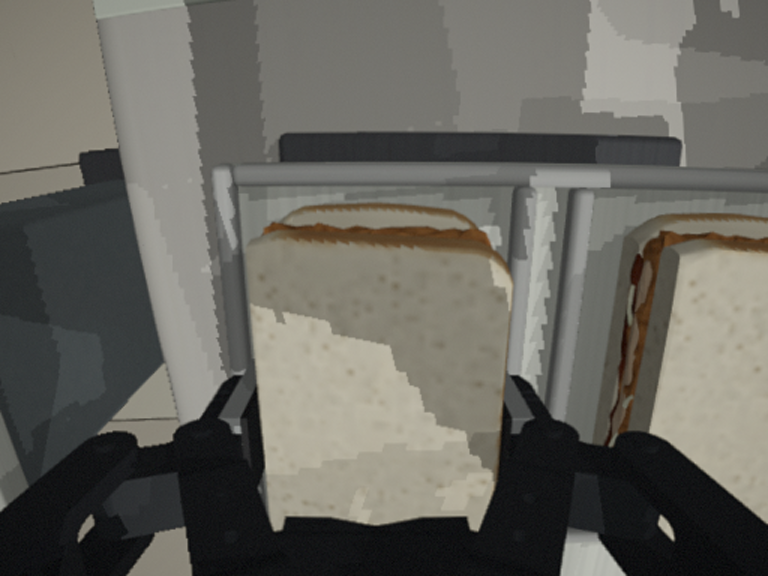

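Call:
carry_out:
  commands: [-0.05,0,0.13,0,0,0,0.08,0,0,0,0,0]

```text
time_s: 42.08
position: [0.4299, 0.0869, 0.0795]
tool_rot: [[0.078, 0.997, -0.023], [0.997, -0.079, -0.027], [-0.028, -0.021, -0.999]]
force: [0.5, -0.5, -0.2]
gripper_width: 0.685
```

Call:
carry_out:
  commands: [0,0,0,0,0,0,0,0,0,0,0,0,0,0,0,0]
  jaw: 0

```text
time_s: 42.58
position: [0.4305, 0.087, 0.0805]
tool_rot: [[0.078, 0.997, -0.021], [0.997, -0.079, -0.026], [-0.028, -0.019, -0.999]]
force: [-0.1, 0.6, 0.2]
gripper_width: 1.003
```

Call:
carry_out:
  commands: [0,0,-0.5,0,0,0,-1,0,0,0,-1,0,0,0,-1,0,0,0,-1,0,0,0,-1,0,0,0,-1,0,0,0,-1,0]

```text
time_s: 43.58
position: [0.4345, 0.0914, 0.2453]
tool_rot: [[0.079, 0.997, -0.013], [0.997, -0.079, -0.025], [-0.026, -0.011, -1.0]]
force: [0.8, -0.7, -0.6]
gripper_width: 1.002
```

Run:
```python
from h import *
go(.488,-.45,.2,-4.7)
c=cam('wrist');save(c,'wrist22.png',s=1.5);halves(c,.35,.6,-.12,.2,.145,.18)
c=cam('scene');save(c,'scene22.png',s=1.5);halves(c,.35,.6,-.12,.2,.145,.18)
save(c,'scene22b.png',(180,120,330,250),5)
```

```text
t 43.58 pos [0.4345 0.0914 0.2453] yaw -4.52 tilt [-0.0133 -0.0252] w 1.002 F [ 0.8 -0.7 -0.6] j [  9. -17.  86.  -1. 112.  13.]
shift now-axes units [-26.71   4.83   2.91] twist 0.001
shift after twist units [-26.76   4.89   2.26]
half 5966 [435.3  89. ] w,l [53.2 99.9] width-axis deg -4.6 ztop 0.155
half 6132 [534.1  80.3] w,l [ 55.4 101.2] width-axis deg -4.3 ztop 0.1549
half 4898 [423. -30.] w,l [56.2 96. ] width-axis deg -6.3 ztop 0.1619
half 194 [532.6  72.8] w,l [ 57.8 105.1] width-axis deg -1.7 ztop 0.1531
half 177 [431.8  84.3] w,l [54.9 99.4] width-axis deg -6.0 ztop 0.1534
half 280 [420.3 -39.1] w,l [ 58.1 106.6] width-axis deg -6.1 ztop 0.1601
```

View pics/wrist22.png

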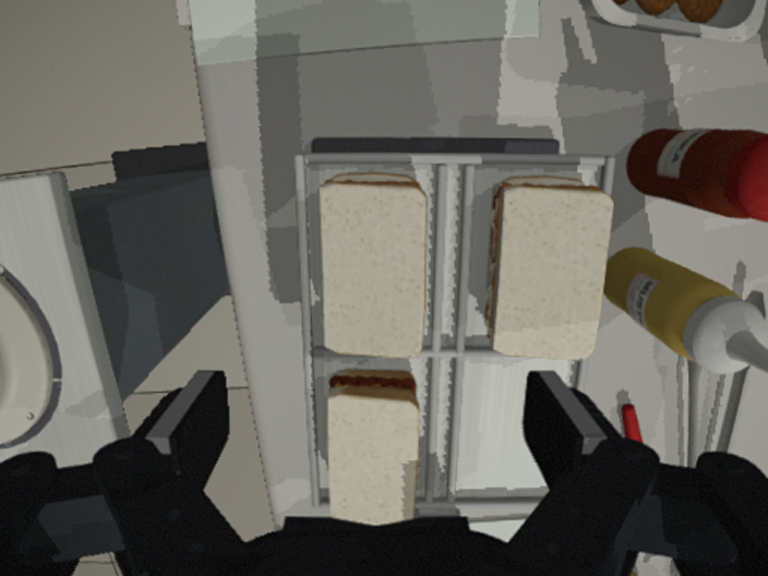

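View pics/scene22b.png

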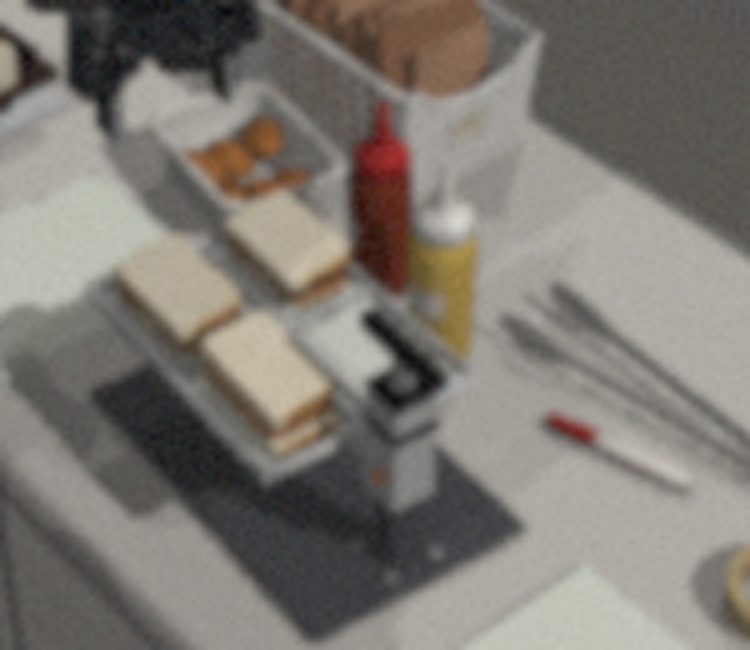

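View pics/scene22.png

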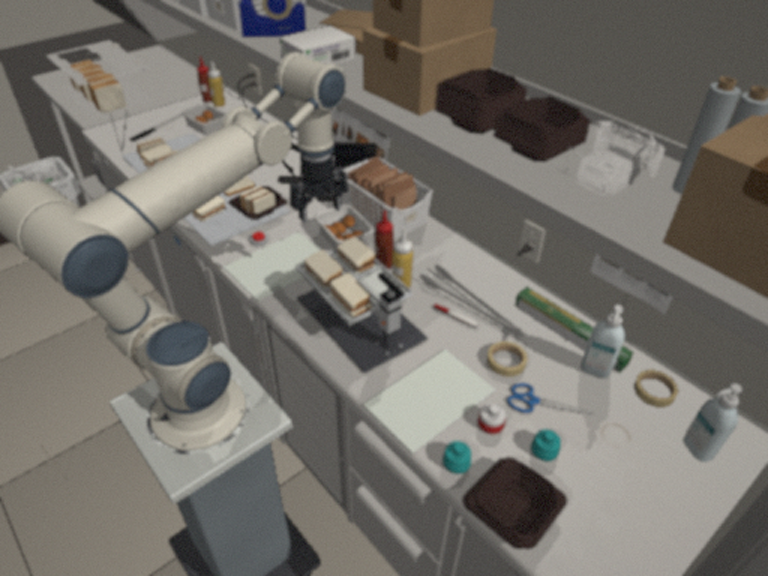

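All three halves are on the shelf, both mats are empty and the button is out at (378,476) in the crop. Measured local positions:
- **Bay 1:** (-0.0465, 0.063)
- **Bay 2:** (0.053, 0.062)
- **Bay 3:** (-0.049, about -0.061)

Now to the red timer.

Call:
carry_out:
  commands: [-1,0.18,-0.05,0,-1,0.18,-0.05,0,-1,0.18,-0.05,0,-1,0.18,-0.05,0,-1,0.18,-0.05,0,-1,0.18,-0.05,0,-1,0.18,-0.05,0,-1,0.18,-0.05,0]

```text
time_s: 44.68
position: [0.4514, -0.0735, 0.2587]
tool_rot: [[0.075, 0.997, -0.01], [0.997, -0.075, -0.024], [-0.025, -0.008, -1.0]]
force: [0.6, -0.0, -0.5]
gripper_width: 1.0
```

Call:
carry_out:
  commands: [-1,0.18,-0.05,0,-1,0.18,-0.05,0,-1,0.18,-0.05,0,-1,0.18,-0.05,0,-1,0.18,-0.05,0,-1,0.18,-0.05,0,-1,0.18,-0.05,0,-1,0.18,-0.05,0]

```text
time_s: 45.68
position: [0.4679, -0.2413, 0.2692]
tool_rot: [[0.075, 0.997, -0.012], [0.997, -0.075, -0.023], [-0.024, -0.01, -1.0]]
force: [0.3, 0.7, -0.6]
gripper_width: 1.001
```

Call:
carry_out:
  commands: [-1,0.18,0,0,-1,0.18,0,0,-1,0.18,0,0,-1,0.18,0.3,0,-1,0.18,0.6,0,-1,0.18,0.8,0,-0.5,0.18,0.8,0,0,0.1,0.5,0]

```text
time_s: 46.68
position: [0.4851, -0.3852, 0.2061]
tool_rot: [[0.077, 0.997, -0.014], [0.997, -0.077, -0.021], [-0.022, -0.012, -1.0]]
force: [-0.0, -0.2, -0.3]
gripper_width: 1.0
```

Run:
```python
from h import *
go(.488,-.45,.1,-49.5)
c=cam('wrist');save(c,'wrist23.png',s=1.5)
```

```text
t 46.67 pos [ 0.4851 -0.3852  0.2061] yaw -4.41 tilt [-0.0139 -0.0207] w 1.0 F [-0.  -0.2 -0.3] j [-41.   8.  66.  -1. 106. -37.]
shift now-axes units [-3.11  0.46  5.37] twist 0.2505
shift after twist units [-2.    2.56  5.31]
```

View pics/wrist23.png

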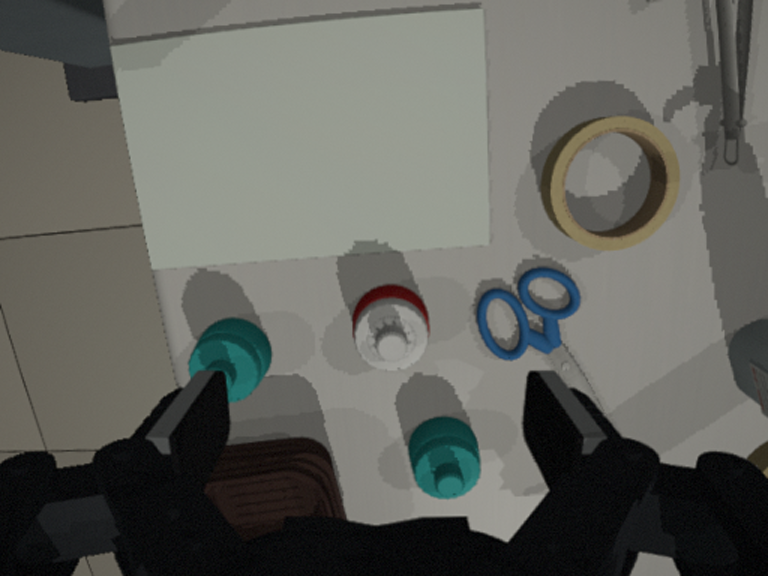

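The wrist image shows the red timer's white knob at (392,345), with the turquoise ones at (230,360) and (445,460). The right mat is empty.

Run:
```python
from h import *
c=cam('wrist');P=pts(c)
for n,u,v in [('knob',392,345),('t1',220,370),('t2',450,470),('ring',370,350)]: print(n,P[int(v/1.5),int(u/1.5)].round(4))
m=(P[...,2]>.052)&(P[...,2]<.07)&(P[...,0]>.44)&(P[...,0]<.53)&(P[...,1]>-.5)&(P[...,1]<-.41)
n,l,st,ce=cv2.connectedComponentsWithStats(m.astype(np.uint8))
for i in range(1,n):
    if st[i,4]>20: q=P[l==i]; print(len(q),q.mean(0).round(4),q.min(0).round(4),q.max(0).round(4), cv2.minEnclosingCircle((q[:,:2]*1000).astype(np.float32)))
m=(P[...,2]>.034)&(P[...,2]<.052)&(P[...,0]>.44)&(P[...,0]<.53)&(P[...,1]>-.5)&(P[...,1]<-.41)
q=P[m];print('dial',len(q),cv2.minEnclosingCircle((q[:,:2]*1000).astype(np.float32)),np.median(q[:,2]))
print(ray(c,np.array([[391,340]])/1.5,.058), ray(c,np.array([[391,332]])/1.5,.043))
save(c,'wrist23b.png',(220,180,300,260),7)
```

```text
knob [ 0.4897 -0.4537  0.0572]
t1 [ 0.3632 -0.4647  0.0567]
t2 [ 0.5291 -0.5686  0.0485]
ring [ 0.4726 -0.4631  0.0413]
363 [ 0.4896 -0.455   0.0572] [ 0.4786 -0.4675  0.0522] [ 0.5005 -0.4443  0.0599] ((489.8218078613281, -456.14593505859375), 11.84020709991455)
dial 1519 ((489.5084228515625, -456.12274169921875), 28.160614013671875) 0.04134164293010789
[[ 0.4895581  -0.44956241  0.058     ]] [[ 0.48979105 -0.4496299   0.043     ]]
```

View pics/wrist23b.png

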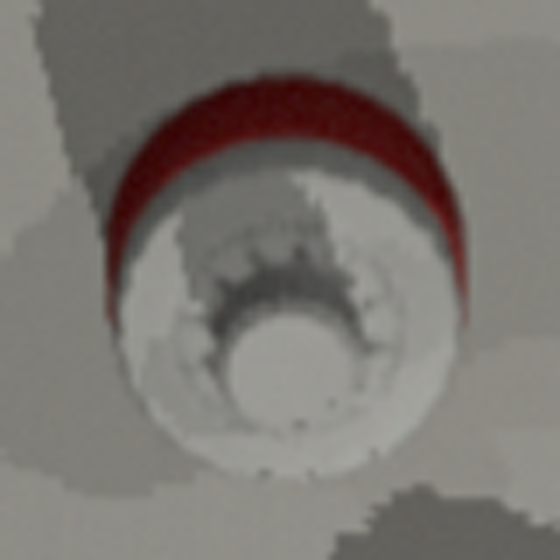

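Call:
carry_out:
  commands: [-0.3,0,0,0.042,-0.3,0,0,0.042,-0.3,0,0,0.042,-0.3,0,0,0.042,-0.3,0,0,0.042,-0.3,0,0,0.042,0,0,-0.05,0]

```text
time_s: 47.65
position: [0.4736, -0.4119, 0.2148]
tool_rot: [[0.773, 0.634, -0.007], [0.634, -0.773, -0.025], [-0.021, 0.015, -1.0]]
force: [-0.2, 0.3, -0.3]
gripper_width: 0.997
```

Run:
```python
from h import *
go(.4897,-.456,.06,-49.5)
```

```text
t 47.65 pos [ 0.4736 -0.4119  0.2148] yaw -50.64 tilt [-0.0071 -0.0247] w 0.997 F [-0.2  0.3 -0.3] j [-43.   9.  64.  -1. 106.   7.]
shift now-axes units [-0.61  2.1   7.78] twist -0.0063
shift after twist units [-0.82  2.2   7.74]
```

Call:
carry_out:
  commands: [-0.15,0.45,0.8,0,-0.15,0.45,0.9,0,-0.1,0.4,0.9,0,-0.1,0.4,0.9,0,-0.1,0.3,0.9,0,0,0.1,0.9,0,0,0,0.9,0,0,0,0.3,0]

```text
time_s: 48.65
position: [0.4914, -0.4565, 0.0741]
tool_rot: [[0.769, 0.64, -0.009], [0.639, -0.769, -0.022], [-0.021, 0.011, -1.0]]
force: [-0.5, -0.1, -0.3]
gripper_width: 0.999
```

Run:
```python
from h import *
go(.4897,-.456,.002,-49.5)
c=cam('wrist');save(c,'wrist24.png',s=1.5);P=pts(c)
m=(P[...,2]>.053)&(P[...,2]<.066)&(P[...,0]>.44)&(P[...,0]<.53)&(P[...,1]>-.5)&(P[...,1]<-.41)
n,l,st,ce=cv2.connectedComponentsWithStats(m.astype(np.uint8))
for i in range(1,n):
    if st[i,4]>50: q=P[l==i]; print(len(q),q.mean(0).round(4), cv2.minEnclosingCircle((q[:,:2]*1000).astype(np.float32)),np.median(q[:,2]))
```

```text
t 48.65 pos [ 0.4914 -0.4565  0.0741] yaw -50.24 tilt [-0.0094 -0.0217] w 0.999 F [-0.5 -0.1 -0.3] j [-45.  16.  70.  -1.  93.   5.]
shift now-axes units [ 0.03 -0.11  3.6 ] twist -0.0041
shift after twist units [-0.05 -0.07  3.6 ]
1007 [ 0.4902 -0.456   0.0573] ((489.4764099121094, -456.66424560546875), 11.7347412109375) 0.05745888306921754
```

View pics/wrist24.png

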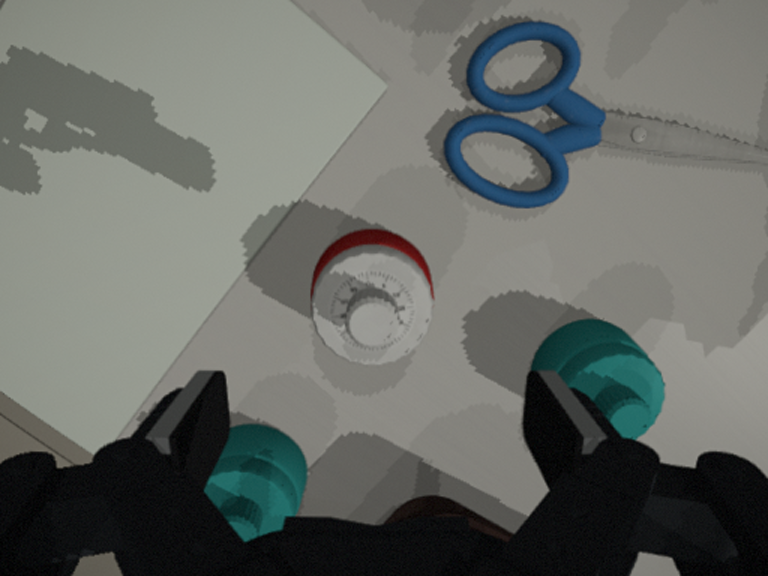

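Call:
carry_out:
  commands: [0,-0.03,0.7,0,0,-0.03,0.9,0,0,-0.03,0.9,0,0,0,0.7,0,0,0,0.2,0,0,0,0,0]

```text
time_s: 49.45
position: [0.4899, -0.4566, 0.0023]
tool_rot: [[0.768, 0.64, -0.008], [0.64, -0.768, -0.023], [-0.021, 0.012, -1.0]]
force: [-0.7, -0.3, 0.7]
gripper_width: 1.004
```

Run:
```python
from h import *
go(.4897,-.456,.002,-49.5)
c=cam('wrist');save(c,'wrist25.png',s=1.5);P=pts(c)
```

```text
t 49.45 pos [ 0.4899 -0.4566  0.0023] yaw -50.22 tilt [-0.0081 -0.0229] w 1.004 F [-0.7 -0.3  0.7] j [-45.  18.  76.  -1.  86.   5.]
shift now-axes units [ 0.01 -0.03  0.02] twist -0.004
shift after twist units [ 0.01 -0.03  0.02]
```

View pics/wrist25.png

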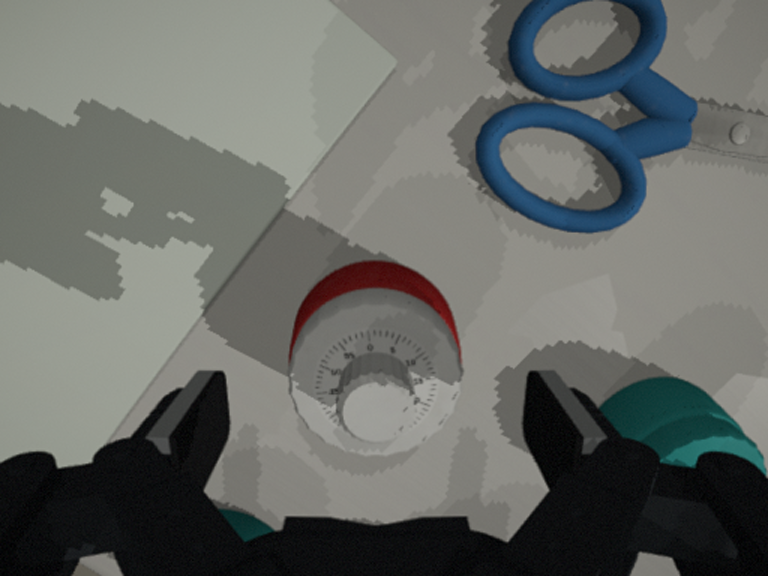

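The dial's "0" mark shows at (370,348), and the knob at (375,410) is centred between the pads. Closing on it.

Call:
carry_out:
  commands: [0,0,-0.02,0,0,0,-0.02,0,0,0,-0.02,0,0,0,-0.02,0,0,0,-0.02,0,0,0,-0.02,0]
  jaw: 1

```text
time_s: 50.25
position: [0.49, -0.4565, 0.0068]
tool_rot: [[0.768, 0.64, -0.008], [0.64, -0.768, -0.023], [-0.021, 0.013, -1.0]]
force: [1.5, -0.5, -2.5]
gripper_width: 0.227
```

Run:
```python
from h import *
go(.4897,-.456,.002,-49.5)
c=cam('wrist');save(c,'wrist26.png',s=1.5);P=pts(c)
```

```text
t 50.25 pos [ 0.49   -0.4565  0.0068] yaw -50.21 tilt [-0.0075 -0.0233] w 0.227 F [ 1.5 -0.5 -2.5] j [-45.  18.  75.  -1.  86.   5.]
shift now-axes units [ 0.01 -0.03  0.24] twist -0.004
shift after twist units [ 0.   -0.03  0.24]
```

View pics/wrist26.png

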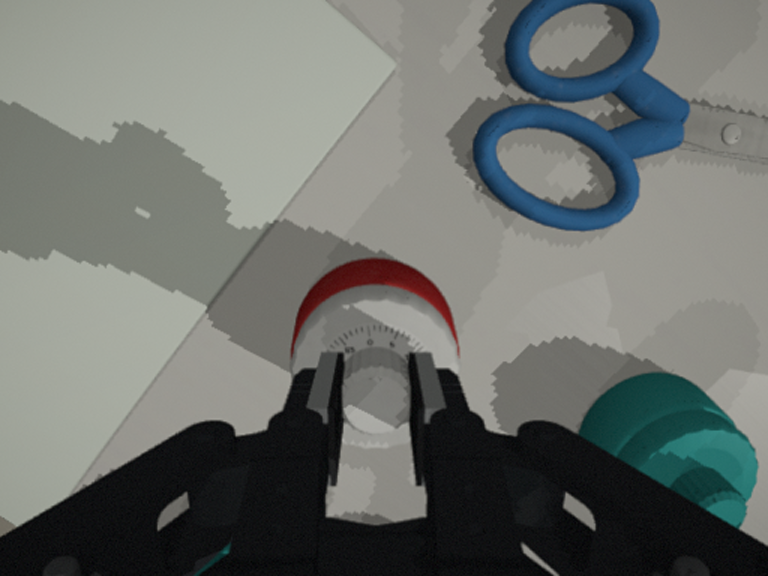

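Call:
carry_out:
  commands: [0,0,0.08,-0.03,0,0,0.03,-0.05,0,0,0,-0.05,0,0,0,-0.05,0,0,0,-0.05,0,0,0,-0.05,0,0,0,-0.05,0,0,0,0]

```text
time_s: 51.3
position: [0.4882, -0.4556, 0.0068]
tool_rot: [[-0.189, 0.982, -0.01], [0.982, 0.189, -0.02], [-0.018, -0.014, -1.0]]
force: [-0.1, 1.3, -1.0]
gripper_width: 0.23
```

Run:
```python
from h import *
go(.4897,-.456,.004,39.8)
c=cam('wrist');save(c,'wrist27.png',s=1.5);P=pts(c)
```

```text
t 51.3 pos [ 0.4882 -0.4556  0.0068] yaw 10.89 tilt [-0.0104 -0.0203] w 0.23 F [-0.1  1.3 -1. ] j [-45.  17.  76.  -1.  87. -56.]
shift now-axes units [-0.03  0.07  0.14] twist -0.1606
shift after twist units [-0.07  0.05  0.14]
```

View pics/wrist27.png

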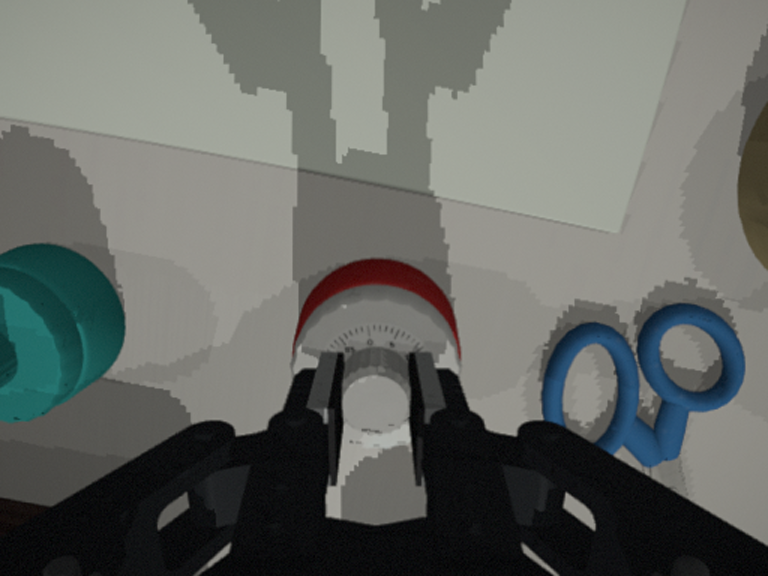

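The "0" mark stayed at (370,343) in the gripper's frame, so the dial turns with it. It has gone 61° and 29° remain.

Call:
carry_out:
  commands: [0,0.05,0.05,-0.04,0,0.03,0.05,-0.05,0,0,0,-0.05,0,0,0,-0.015,0,0,0,0]

```text
time_s: 51.98
position: [0.4871, -0.4558, 0.0069]
tool_rot: [[-0.623, 0.782, -0.014], [0.782, 0.622, -0.02], [-0.007, -0.024, -1.0]]
force: [0.0, 0.0, -1.5]
gripper_width: 0.232
```

Run:
```python
from h import *
go(.4897,-.456,.004,39.8)
c=cam('wrist');save(c,'wrist28.png',(190,170,310,300),5)
```

```text
t 51.98 pos [ 0.4871 -0.4558  0.0069] yaw 38.5 tilt [-0.0141 -0.02  ] w 0.232 F [ 0.   0.  -1.5] j [-45.  18.  75.  -1.  87. -84.]
shift now-axes units [-0.09  0.1   0.14] twist -0.0072
shift after twist units [-0.09  0.09  0.14]
```

View pics/wrist28.png

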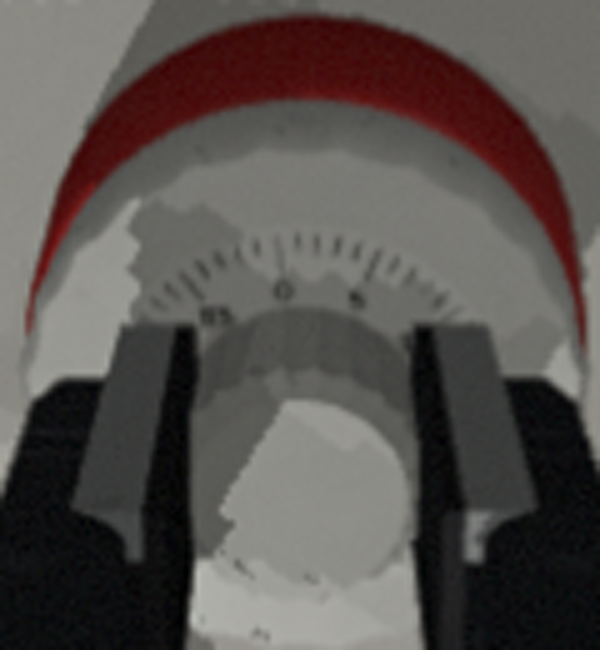

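The 0 mark is still fixed relative to the jaws and the turn is 88.7° (1.55 rad). Releasing and rising.

Call:
carry_out:
  commands: [0,0,0,0,0,0,0,0,0,0,0,0,0,0,0,0,0,0,0,0]
  jaw: 0

```text
time_s: 52.65
position: [0.488, -0.4564, 0.0081]
tool_rot: [[-0.62, 0.785, -0.013], [0.785, 0.62, -0.022], [-0.01, -0.024, -1.0]]
force: [-0.4, 0.2, 1.0]
gripper_width: 1.0
```

Call:
carry_out:
  commands: [0,0,-0.5,0,0,0,-1,0,0,0,-1,0,0,0,-1,0,0,0,-1,0,0,0,-0.5,0]

```text
time_s: 53.4
position: [0.4899, -0.4545, 0.1175]
tool_rot: [[-0.62, 0.785, -0.01], [0.785, 0.62, -0.025], [-0.013, -0.023, -1.0]]
force: [0.1, -0.3, 0.4]
gripper_width: 0.998
```

Run:
```python
from h import *
go(.45,.463,.25,-4.7)
c=cam('wrist');save(c,'wrist29.png',(190,130,310,270),4)
c=cam('scene');save(c,'scene29.png',(180,120,330,250),5);halves(c,.35,.6,-.12,.2,.145,.18)
```

```text
t 53.4 pos [ 0.4899 -0.4545  0.1175] yaw 38.29 tilt [-0.0101 -0.0248] w 0.998 F [ 0.1 -0.3  0.4] j [-45.  15.  67.  -1.  97. -83.]
shift now-axes units [37.14 26.7  -7.74] twist 0.2388
shift after twist units [45.56 -5.75 -6.63]
half 288 [424.1 -19.4] w,l [ 57.3 151.1] width-axis deg -7.0 ztop 0.1603
```

View pics/wrist29.png

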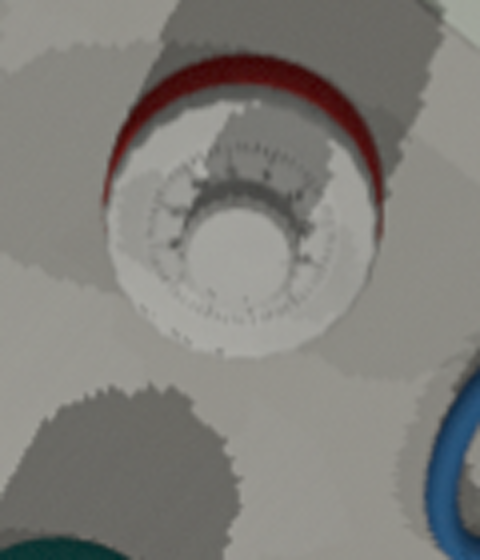

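View pics/scene29.png

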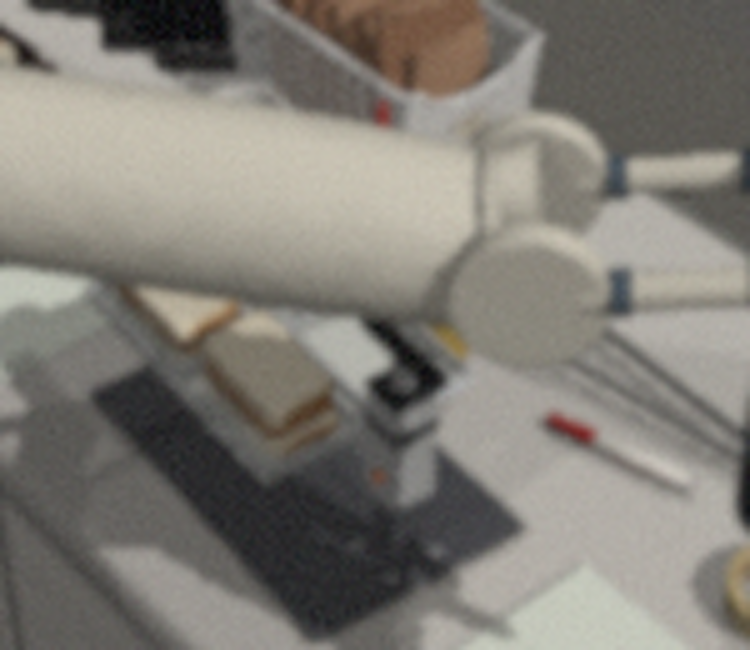

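Call:
carry_out:
  commands: [0,0,-1,0.03,0,0,-1,0.03,0,0,-1,0.03,0,0,-1,0.03,0,0,-1,0.03,0,0,-1,0.03,0,0,-0.8,0.03,0,0,-0.3,0.03]
  jaw: 1

```text
time_s: 54.5
position: [0.4898, -0.4496, 0.2512]
tool_rot: [[0.11, 0.994, -0.023], [0.994, -0.11, -0.011], [-0.014, -0.022, -1.0]]
force: [0.8, 0.1, -0.6]
gripper_width: -0.002
```

Run:
```python
from h import *
go(.44,.10,.26,-4.7)
```

```text
t 54.5 pos [ 0.4898 -0.4496  0.2512] yaw -6.31 tilt [-0.0235 -0.0114] w -0.002 F [ 0.8  0.1 -0.6] j [-45.  18.  50.  -2. 112. -39.]
shift now-axes units [27.03 -5.51 -0.7 ] twist -0.009
shift after twist units [27.18 -4.73 -0.44]
```

Call:
carry_out:
  commands: [1,-0.2,-0.05,0,1,-0.2,-0.05,0,1,-0.2,-0.05,0,1,-0.2,-0.05,0,1,-0.2,-0.05,0,1,-0.2,-0.05,0,1,-0.2,-0.05,0,1,-0.2,-0.05,0]

```text
time_s: 55.5
position: [0.474, -0.282, 0.2482]
tool_rot: [[0.114, 0.993, -0.036], [0.994, -0.114, -0.001], [-0.005, -0.036, -0.999]]
force: [-0.3, -0.1, -0.4]
gripper_width: 0.003
```

Call:
carry_out:
  commands: [1,-0.2,-0.05,0,1,-0.2,-0.05,0,1,-0.2,-0.05,0,1,-0.2,-0.05,0,1,-0.2,-0.05,0,1,-0.2,-0.05,0,1,-0.2,-0.05,0,1,-0.2,-0.05,0]

```text
time_s: 56.5
position: [0.4593, -0.108, 0.2573]
tool_rot: [[0.113, 0.993, -0.035], [0.994, -0.113, -0.001], [-0.005, -0.035, -0.999]]
force: [0.2, 0.0, 0.0]
gripper_width: 0.001
```

Call:
carry_out:
  commands: [1,-0.2,-0.05,0,1,-0.2,-0.05,0,1,-0.2,-0.05,0,1,-0.2,-0.05,0,1,-0.2,-0.05,0,1,-0.2,-0.05,0,1,-0.2,-0.05,0,1,-0.2,-0.05,0]

```text
time_s: 57.5
position: [0.4428, 0.0656, 0.2668]
tool_rot: [[0.112, 0.993, -0.033], [0.994, -0.112, -0.001], [-0.005, -0.033, -0.999]]
force: [0.6, -0.3, -0.3]
gripper_width: -0.005
```

Run:
```python
from h import *
go(.45,.463,.2,-4.7)
c=cam('wrist');save(c,'wrist30.png',s=1.5);halves(c,.35,.6,-.12,.2,.145,.18)
```

```text
t 57.5 pos [0.4428 0.0656 0.2668] yaw -6.44 tilt [-0.033  -0.0015] w -0.005 F [ 0.6 -0.3 -0.3] j [  4. -15.  82.   0. 115.  10.]
shift now-axes units [19.8  -1.76  3.3 ] twist -0.0097
shift after twist units [19.83 -1.27  3.34]
half 5777 [533.4  80.4] w,l [ 56.4 100.5] width-axis deg -3.8 ztop 0.1549
half 5571 [435.3  89.3] w,l [ 53.6 100.4] width-axis deg -5.1 ztop 0.155
half 669 [423.8   9.2] w,l [25.4 57.9] width-axis deg -79.7 ztop 0.1594
```

View pics/wrist30.png

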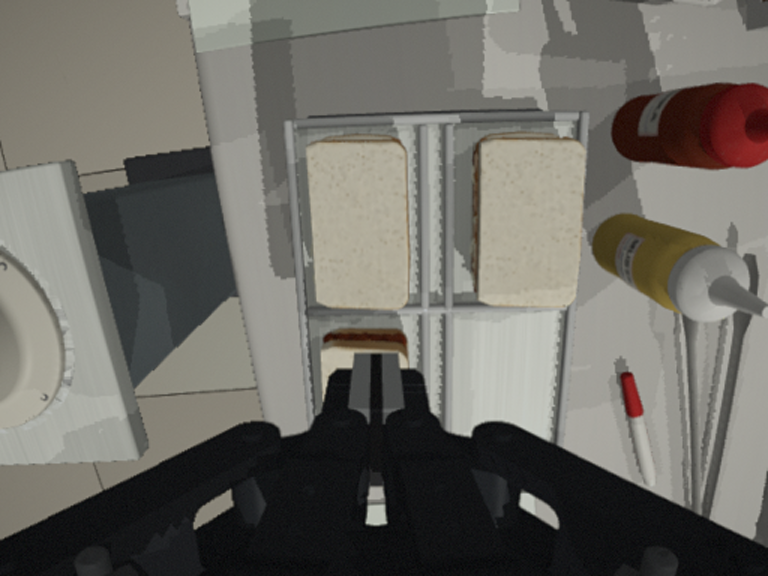

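The halves on the shelf are still in place in the wrist image, at (357,220), (530,220) and (365,345). Continuing to the call button.

Call:
carry_out:
  commands: [1,-0.07,-0.05,0,1,-0.07,-0.05,0,1,-0.07,-0.05,0,1,-0.07,-0.05,0,1,-0.07,-0.05,0,1,-0.07,0,0,1,-0.07,0,0,1,-0.07,0,0]

```text
time_s: 58.55
position: [0.4463, 0.2346, 0.2728]
tool_rot: [[0.111, 0.993, -0.031], [0.994, -0.111, -0.001], [-0.004, -0.031, -1.0]]
force: [0.5, 0.5, 1.0]
gripper_width: -0.001
```

Call:
carry_out:
  commands: [1,-0.07,0.1,0,1,-0.07,0.2,0,1,-0.07,0.3,0,1,-0.07,0.5,0,1,-0.07,0.6,0,1,-0.07,0.7,0,0.8,-0.07,0.7,0,0,0,0.5,0]

```text
time_s: 59.55
position: [0.4484, 0.3807, 0.1938]
tool_rot: [[0.109, 0.994, -0.033], [0.994, -0.109, -0.003], [-0.006, -0.032, -0.999]]
force: [-0.4, -0.6, -0.5]
gripper_width: 0.003
```

Run:
```python
from h import *
go(.45,.463,.1,-4.7)
c=cam('wrist');save(c,'wrist31.png',s=1.5);P=pts(c)
hsv=cv2.cvtColor(c['img'],cv2.COLOR_BGR2HSV)
red=((hsv[...,0]<8)|(hsv[...,0]>172))&(hsv[...,1]>150)&(hsv[...,2]>60)
n,l,st,ce=cv2.connectedComponentsWithStats(red.astype(np.uint8))
for i in range(1,n):
    if st[i,4]>100: print(st[i],ce[i]*1.5,P[l==i].mean(0).round(4),ray(c,[ce[i]],.022).round(4))
```

```text
t 59.55 pos [0.4484 0.3807 0.1938] yaw -6.27 tilt [-0.0327 -0.0029] w 0.003 F [-0.4 -0.6 -0.5] j [ 36.   5.  71.   1. 106.  43.]
shift now-axes units [ 4.13 -0.22  4.67] twist -0.0087
shift after twist units [ 4.11 -0.25  4.69]
[ 231   63   38   40 1167] [374.52313625 123.66066838] [0.4517 0.464  0.0242] [[0.4516 0.4641 0.022 ]]
```

View pics/wrist31.png

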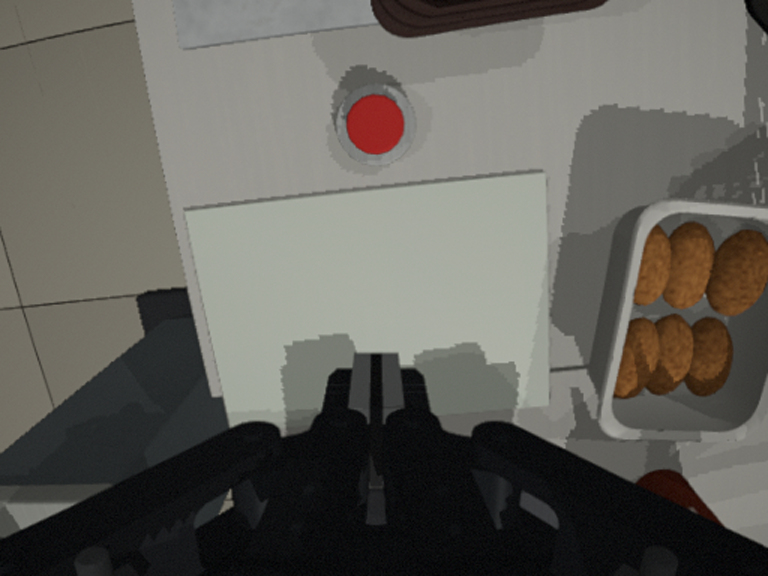

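Call:
carry_out:
  commands: [0.8,-0.04,0.5,0,0.9,-0.04,0.7,0,0.9,-0.04,0.8,0,0.9,-0.04,0.9,0,0.5,0,0.9,0,0.1,0,0.9,0,0,0.03,0.9,0,0,0.03,0.9,0]

```text
time_s: 60.6
position: [0.4517, 0.4662, 0.0539]
tool_rot: [[0.111, 0.993, -0.032], [0.994, -0.111, -0.004], [-0.007, -0.032, -0.999]]
force: [0.4, -0.2, -0.8]
gripper_width: -0.006
```

Run:
```python
from h import *
go(.4512,.4641,-.018,-4.7)
```

```text
t 60.6 pos [0.4517 0.4662 0.0539] yaw -6.38 tilt [-0.0325 -0.0037] w -0.006 F [ 0.4 -0.2 -0.8] j [42. 15. 74.  1. 93. 49.]
shift now-axes units [-0.08  0.1   3.59] twist -0.0093
shift after twist units [-0.11 -0.02  3.59]
```

Call:
carry_out:
  commands: [-0.03,0.03,0.8,0,-0.03,0.03,1,0,0,0.03,1,0,0,0,0.5,0,0,0,0,0]

```text
time_s: 61.22
position: [0.4511, 0.4628, -0.018]
tool_rot: [[0.112, 0.993, -0.034], [0.994, -0.112, -0.005], [-0.009, -0.033, -0.999]]
force: [-0.7, -1.3, 2.8]
gripper_width: -0.001
```

Run:
```python
from h import *
go(.4512,.4641,-.0295,-4.7)
c=cam('wrist');save(c,'wrist32.png',(150,150,370,300),3.5)
```

```text
t 61.23 pos [ 0.4511  0.4628 -0.018 ] yaw -6.46 tilt [-0.0336 -0.0051] w -0.001 F [-0.7 -1.3  2.8] j [42. 17. 79.  1. 86. 48.]
shift now-axes units [0.07 0.02 0.57] twist -0.0098
shift after twist units [0.06 0.   0.57]
```

View pics/wrist32.png

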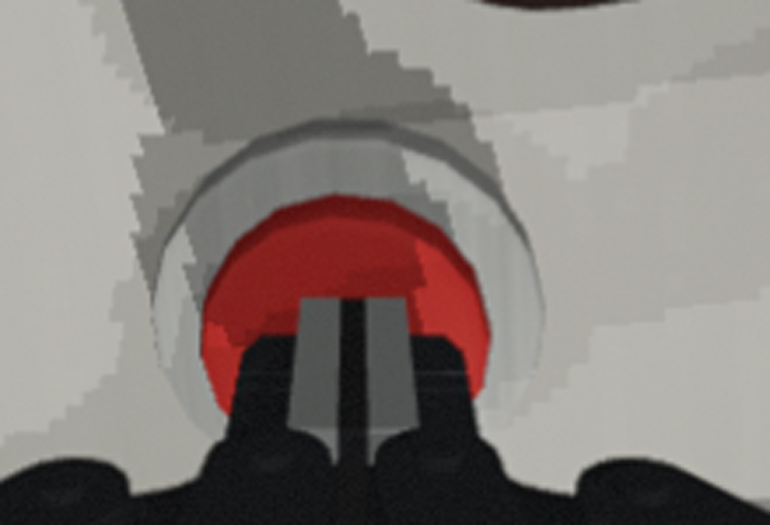

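Just touching, with 2.8 N of force. Pressing gently.

Call:
carry_out:
  commands: [0,0,0.15,0,0,0,0.2,0,0,0,0.2,0,0,0,0.1,0]

```text
time_s: 61.78
position: [0.4519, 0.4636, -0.0226]
tool_rot: [[0.112, 0.993, -0.029], [0.994, -0.112, -0.002], [-0.005, -0.029, -1.0]]
force: [-4.2, -4.6, 9.1]
gripper_width: 0.0
```

Run:
```python
from h import *
go(.4512,.4641,-.0295,-4.7)
c=cam('wrist');save(c,'wrist33.png',(150,150,370,300),3.5)
```

```text
t 61.77 pos [ 0.4519  0.4636 -0.0226] yaw -6.44 tilt [-0.0294 -0.0021] w 0.0 F [-4.2 -4.6  9.1] j [42. 17. 79.  1. 85. 48.]
shift now-axes units [ 0.02 -0.03  0.34] twist -0.0097
shift after twist units [ 0.02 -0.04  0.34]
```

View pics/wrist33.png

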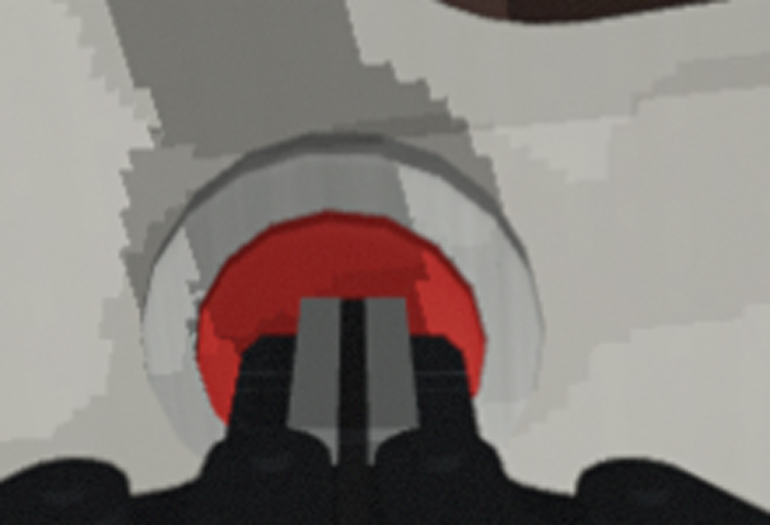

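Call:
carry_out:
  commands: [0,0,0.3,0,0,0,0.35,0,0,0,0.35,0]

```text
time_s: 62.2
position: [0.4523, 0.4639, -0.0231]
tool_rot: [[0.111, 0.993, -0.024], [0.994, -0.111, 0.001], [-0.002, -0.024, -1.0]]
force: [-13.5, -14.3, 32.1]
gripper_width: -0.0
```

Run:
```python
from h import *
go(.4512,.4641,-.0295,-4.7)
c=cam('wrist');save(c,'wrist34.png',(150,150,370,300),3.5)
```

```text
t 62.2 pos [ 0.4523  0.4639 -0.0231] yaw -6.4 tilt [-0.0243  0.0009] w -0.0 F [-13.5 -14.3  32.1] j [42. 17. 79.  1. 85. 48.]
shift now-axes units [ 0.   -0.05  0.32] twist -0.0095
shift after twist units [ 0.01 -0.06  0.32]
```

View pics/wrist34.png

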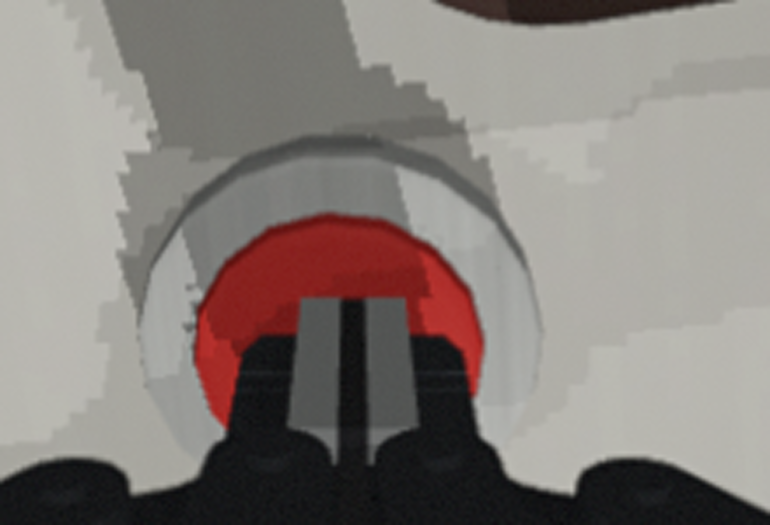

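The force climbs steeply (32 N) with no further travel, so the button is on its stop. Retracting.

Call:
carry_out:
  commands: [0,0,-0.4,0,0,0,-0.8,0,0,0,-1,0,0,0,-1,0,0,0,-1,0,0,0,-1,0,0,0,-0.5,0,0,0,-0.05,0]

```text
time_s: 63.25
position: [0.4562, 0.4649, 0.1018]
tool_rot: [[0.111, 0.994, -0.02], [0.994, -0.111, 0.005], [0.003, -0.021, -1.0]]
force: [-0.2, 0.6, -0.6]
gripper_width: 0.001
```

Run:
```python
from h import *
go(.4512,.4641,.1,-4.7)
c=cam('scene');save(c,'scene35.png',s=1.5);save(c,'scene35b.png',(180,120,330,250),5);halves(c,.35,.6,-.12,.2,.145,.18)
c=cam('top');save(c,'top35.png',(130,120,400,310),2.9);halves(c,.35,.6,-.12,.2,.145,.18)
```

```text
t 63.25 pos [0.4562 0.4649 0.1018] yaw -6.39 tilt [-0.0203  0.0049] w 0.001 F [-0.2  0.6 -0.6] j [42. 14. 70.  1. 97. 48.]
shift now-axes units [-0.07 -0.24  0.09] twist -0.0094
shift after twist units [-0.06 -0.25  0.09]
half 180 [533.7  74.3] w,l [ 54.5 100.8] width-axis deg -6.4 ztop 0.1532
half 189 [428.7  92.3] w,l [ 57.6 101.1] width-axis deg -1.9 ztop 0.153
half 272 [420.4 -40.2] w,l [ 56.9 106.1] width-axis deg -7.2 ztop 0.1605
half 291 [531.6  80.2] w,l [ 59.7 100.6] width-axis deg -3.2 ztop 0.1557
half 363 [421.6 -33.8] w,l [ 57.8 102.9] width-axis deg -6.3 ztop 0.1629
half 325 [429.3  97.8] w,l [ 58.6 100.1] width-axis deg -3.9 ztop 0.1556
```

View pics/scene35b.png

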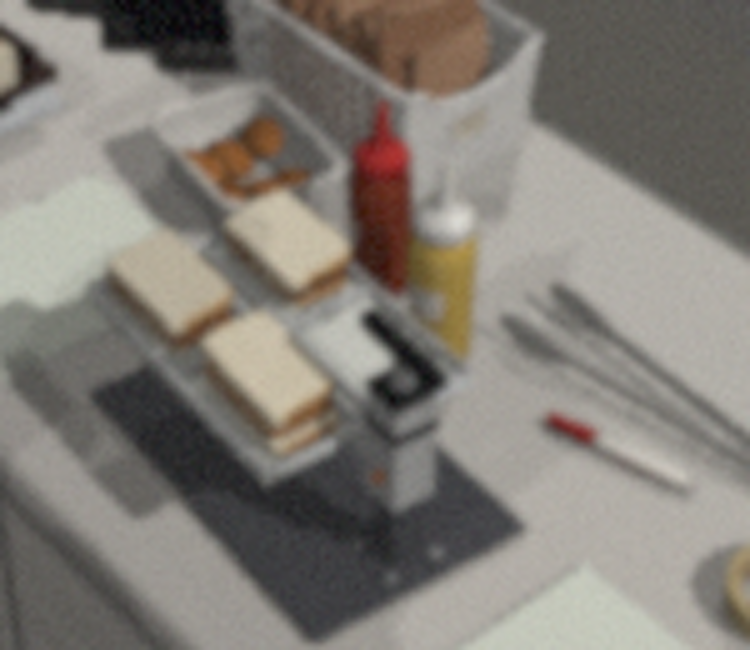

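View pics/top35.png

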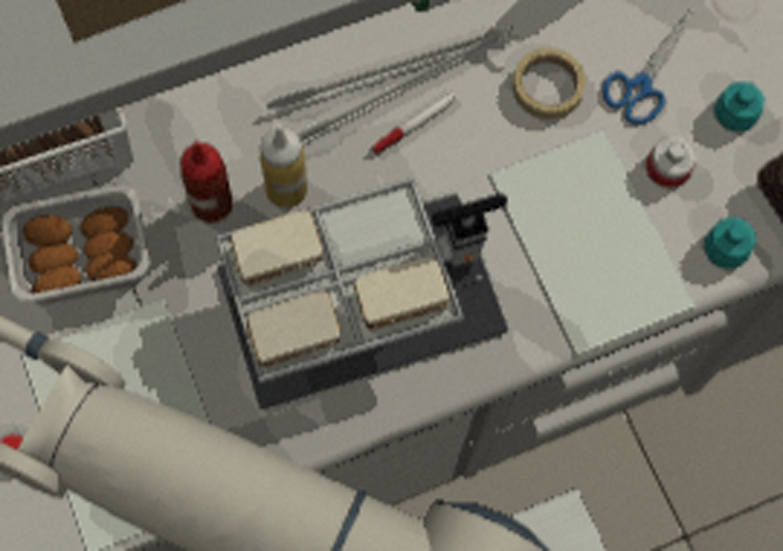

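Between my last wrist look and now the bay 1 half was knocked about 8-9 mm towards +y (top camera y: 97.8 mm, earlier 89). It is probably still in tolerance, but there is time to re-centre it, so I will go back and look closely.

Call:
carry_out:
  commands: [0,0,-1,0,0,0,-1,0,-0.8,0,-1,0,-1,-0.05,-1,0,-1,-0.05,-0.6,0,-1,-0.05,0,0,-1,-0.05,0,0,-1,-0.05,0,0]
  jaw: 0

```text
time_s: 64.35
position: [0.4398, 0.3425, 0.2051]
tool_rot: [[0.112, 0.994, -0.016], [0.994, -0.111, 0.005], [0.004, -0.016, -1.0]]
force: [-0.3, -0.6, -0.2]
gripper_width: 1.001
```

Call:
carry_out:
  commands: [-1,0,0,0,-1,0,0,0,-1,0,0,0,-1,0,0,0,-1,0,0,0,-1,0,0,0,-1,0,0,0,-1,0,0,0]

```text
time_s: 65.35
position: [0.4202, 0.172, 0.2135]
tool_rot: [[0.114, 0.993, -0.006], [0.993, -0.114, 0.009], [0.008, -0.007, -1.0]]
force: [-0.7, 0.0, 0.7]
gripper_width: 1.004
```

Run:
```python
from h import *
go(.431,.098,.2,-4.7)
c=cam('wrist');save(c,'wrist36.png',s=1.5);halves(c,.35,.6,-.12,.2,.145,.18)
```

```text
t 65.35 pos [0.4202 0.172  0.2135] yaw -6.54 tilt [-0.0058  0.0088] w 1.004 F [-0.7  0.   0.7] j [ 17. -17.  89.   1. 108.  24.]
shift now-axes units [-3.62  0.96  0.64] twist -0.0102
shift after twist units [-3.64  0.84  0.68]
half 6006 [433.6  98.7] w,l [ 52.6 100.8] width-axis deg -5.1 ztop 0.155
half 2674 [538.3 101.5] w,l [49.  58.1] width-axis deg -3.3 ztop 0.1558
half 96 [503.1  43.4] w,l [ 5.7 15.9] width-axis deg 0.5 ztop 0.1488
```

View pics/wrist36.png

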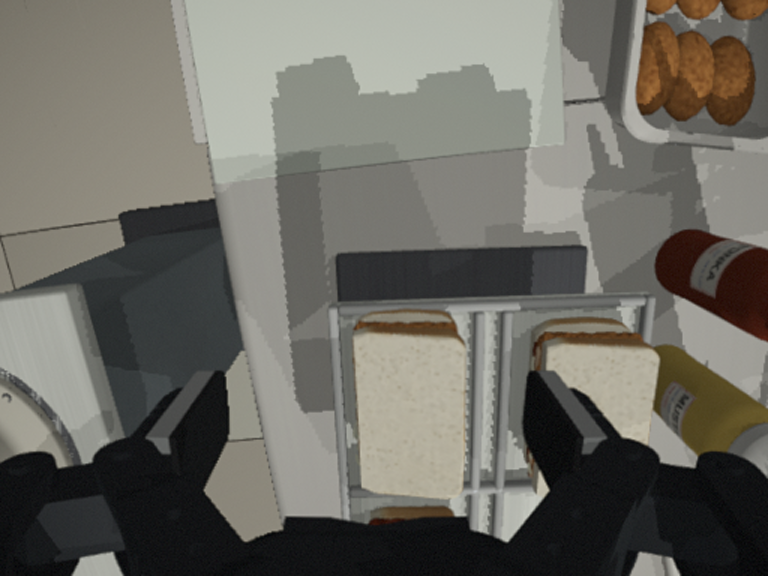

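The half lies against the left stop, its edge at row 310. That is about 10 mm off centre, too close to the 14 mm limit. Re-gripping to shift it back.

Call:
carry_out:
  commands: [-0.9,0.2,0,-0.008,-1,0.25,0,0,-1,0.25,0.1,0,-0.7,0.2,0.3,0,0,0,0.3,0]

```text
time_s: 66.03
position: [0.4309, 0.093, 0.2003]
tool_rot: [[0.091, 0.996, -0.002], [0.996, -0.091, 0.009], [0.008, -0.003, -1.0]]
force: [0.6, -0.2, -0.1]
gripper_width: 1.002
```

Run:
```python
from h import *
go(.432,.0965,.0795,-5)
c=cam('wrist');save(c,'wrist37.png',s=1.5);halves(c,.35,.6,-.12,.2,.145,.18)
```

```text
t 66.03 pos [0.4309 0.093  0.2003] yaw -5.24 tilt [-0.0024  0.0086] w 1.002 F [ 0.6 -0.2 -0.1] j [  7. -19.  92.   1. 107.  13.]
shift now-axes units [0.13 0.06 6.04] twist -0.0013
shift after twist units [0.18 0.04 6.04]
half 8440 [433.2  97.8] w,l [ 53.7 100.2] width-axis deg -4.1 ztop 0.155
half 7902 [534.5  80. ] w,l [ 56.1 102.1] width-axis deg -1.7 ztop 0.155
half 3503 [424.1  -5.7] w,l [49.1 55.3] width-axis deg 85.9 ztop 0.1616
```

View pics/wrist37.png

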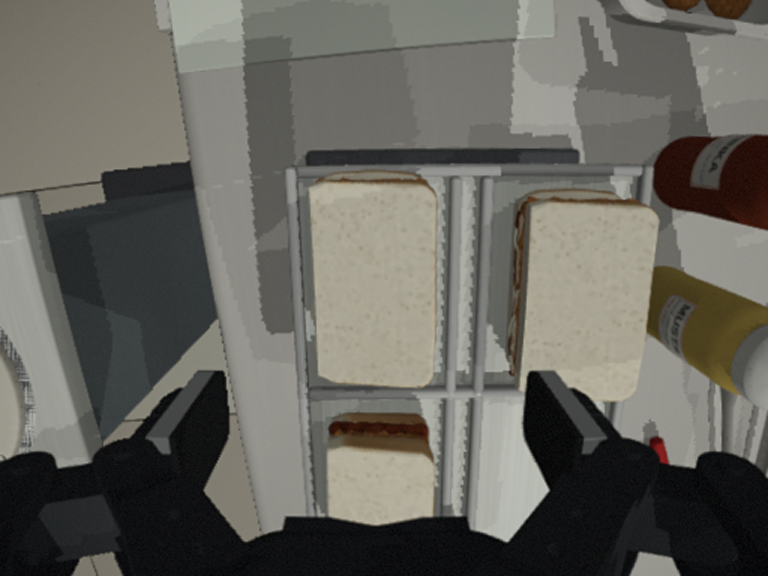

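Call:
carry_out:
  commands: [0.03,0.01,0.7,0,0.03,0.01,1,0,0.03,0.01,1,0,0.03,0.01,1,0,0.02,0.01,1,0,0,0,0.8,0,0,0,0.2,0]

```text
time_s: 66.95
position: [0.4288, 0.1016, 0.0759]
tool_rot: [[0.084, 0.996, -0.009], [0.996, -0.084, 0.01], [0.009, -0.009, -1.0]]
force: [-0.5, -1.1, 0.1]
gripper_width: 1.001
```

Run:
```python
from h import *
go(.432,.0965,.0805,-5)
```

```text
t 66.95 pos [0.4288 0.1016 0.0759] yaw -4.83 tilt [-0.0087  0.0097] w 1.001 F [-0.5 -1.1  0.1] j [  8. -19. 105.   1.  95.  13.]
shift now-axes units [-0.24  0.18 -0.23] twist 0.001
shift after twist units [-0.24  0.18 -0.23]
```

Call:
carry_out:
  commands: [-0.15,0.17,-0.22,0,0,0,-0.02,0]

```text
time_s: 67.2
position: [0.4326, 0.0983, 0.0817]
tool_rot: [[0.084, 0.996, -0.008], [0.996, -0.084, 0.01], [0.009, -0.008, -1.0]]
force: [0.4, -0.3, 0.4]
gripper_width: 0.998
```

Call:
carry_out:
  commands: [0,0,0,0,0,0,0,0,0,0,0,0,0,0,0,0,0,0,0,0]
  jaw: 1

```text
time_s: 67.82
position: [0.4335, 0.0983, 0.0833]
tool_rot: [[0.084, 0.996, -0.005], [0.996, -0.084, 0.01], [0.01, -0.006, -1.0]]
force: [0.2, 0.3, -0.6]
gripper_width: 0.684
```

Call:
carry_out:
  commands: [0,0,-0.25,0,0,0,-0.2,0,0,0,0,0]

```text
time_s: 68.2
position: [0.4335, 0.0982, 0.0929]
tool_rot: [[0.084, 0.996, -0.005], [0.996, -0.084, 0.01], [0.01, -0.006, -1.0]]
force: [0.3, -0.5, -0.7]
gripper_width: 0.687
```

Run:
```python
from h import *
go(.432,.0915,.088,-4.7)
c=cam('wrist');save(c,'wrist38.png',s=1.5);P=pts(c);z=np.median(P[170:190,200:300,2]);print(z)
```

```text
t 68.2 pos [0.4335 0.0982 0.0929] yaw -4.82 tilt [-0.0051  0.0101] w 0.687 F [ 0.3 -0.5 -0.7] j [  8. -19. 103.   1.  96.  13.]
shift now-axes units [-0.34 -0.04  0.24] twist -0.0007
shift after twist units [-0.34 -0.05  0.24]
0.16314466515476067
```

View pics/wrist38.png

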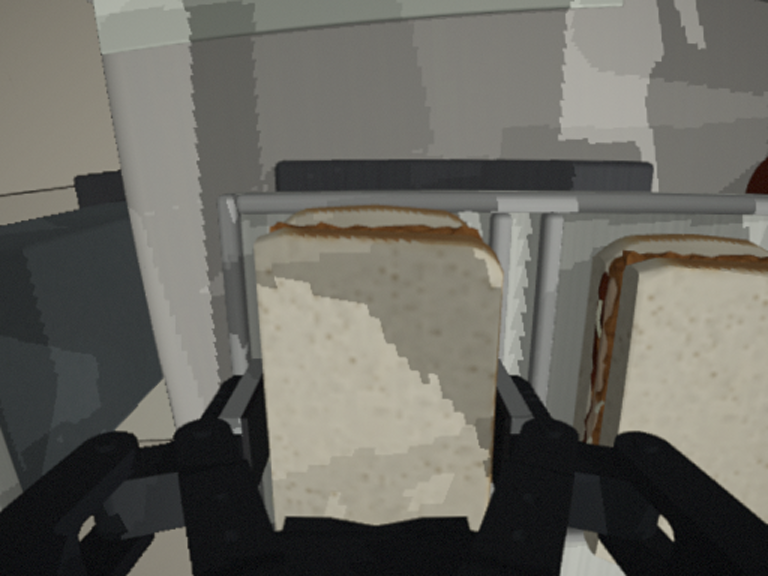

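Call:
carry_out:
  commands: [-0.25,-0.05,0,0,-0.25,-0.04,0,0,0,0,0.15,0,0,0,0.2,0,0,0,0,0]

```text
time_s: 68.88
position: [0.4301, 0.0875, 0.0844]
tool_rot: [[0.085, 0.996, -0.006], [0.996, -0.085, 0.01], [0.009, -0.007, -1.0]]
force: [-0.3, -0.8, -1.3]
gripper_width: 0.685
```

Run:
```python
from h import *
go(.4318,.0882,.0835,-4.7)
c=cam('wrist');P=pts(c);z=np.median(P[170:190,200:300,2]);print(z)
```

```text
t 68.88 pos [0.4301 0.0875 0.0844] yaw -4.85 tilt [-0.0064  0.0099] w 0.685 F [-0.3 -0.8 -1.3] j [  7. -20. 104.   1.  96.  11.]
shift now-axes units [0.04 0.08 0.05] twist -0.0008
shift after twist units [0.04 0.08 0.05]
0.1546540018107216
```

Seated height (0.1547). Releasing, then rising.

Call:
carry_out:
  commands: [0,0,0,0,0,0,0,0,0,0,0,0,0,0,0,0]
  jaw: 0

```text
time_s: 69.42
position: [0.4307, 0.0878, 0.0855]
tool_rot: [[0.084, 0.996, -0.005], [0.996, -0.084, 0.01], [0.01, -0.006, -1.0]]
force: [0.4, 0.9, -0.0]
gripper_width: 1.002
```

Call:
carry_out:
  commands: [0,0,-0.5,0,0,0,-1,0,0,0,-1,0,0,0,-1,0,0,0,-1,0,0,0,-1,0,0,0,-1,0,0,0,-1,0]

```text
time_s: 70.42
position: [0.4319, 0.0861, 0.2504]
tool_rot: [[0.084, 0.996, 0.003], [0.996, -0.084, 0.011], [0.011, 0.002, -1.0]]
force: [0.3, -0.1, -0.1]
gripper_width: 0.996
```

Run:
```python
from h import *
go(.43,.2,.25,-4.7)
c=cam('wrist');save(c,'wrist39.png',s=1.5);halves(c,.35,.6,-.12,.2,.145,.18)
W=ray(c,np.array([[300,165]])/1.5,.123)
```

```text
t 70.42 pos [0.4319 0.0861 0.2504] yaw -4.83 tilt [0.0032 0.011 ] w 0.996 F [ 0.3 -0.1 -0.1] j [  6. -18.  86.   1. 112.  11.]
shift now-axes units [ 5.66 -0.57  0.08] twist -0.0007
shift after twist units [ 5.67 -0.56  0.02]
half 5941 [533.3  80.4] w,l [ 56.8 100.7] width-axis deg -3.0 ztop 0.1547
half 5847 [434.2  86.8] w,l [ 52.9 100. ] width-axis deg -3.1 ztop 0.1548
half 5071 [422.7 -31.2] w,l [56.8 98.9] width-axis deg -5.9 ztop 0.1617
```

View pics/wrist39.png

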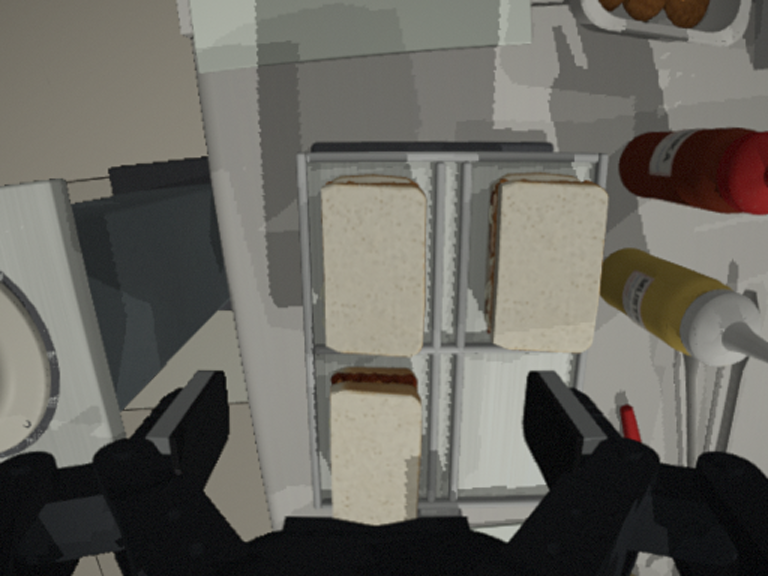

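Run:
```python
from h import *
c=cam('scene');save(c,'scene40.png',(170,110,370,310),3);halves(c,.35,.6,-.12,.2,.145,.18)
```

```text
half 174 [530.9  75.2] w,l [ 60.5 100.9] width-axis deg -3.9 ztop 0.1528
half 202 [430.3  81.1] w,l [ 56.5 103.7] width-axis deg -3.7 ztop 0.1529
half 274 [419.8 -39.2] w,l [ 57.2 105.4] width-axis deg -7.1 ztop 0.1604
```

View pics/scene40.png

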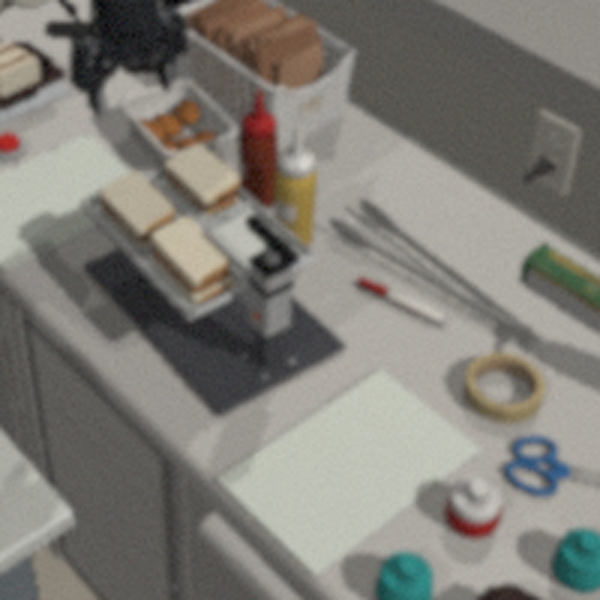

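The scene shows the halves at (140,205), (200,175) and (190,255), the lock button out at (255,315), both mats empty and the bystanders in place. Handing in.

```bash
python3 -c "
from cell import sign_off,state
print(sign_off())"
```

```text
the job is handed in; nothing more can be done
None
```

The job is handed in at about 70 s, and every step was carried out; `sign_off()` gives no verdict.

**What I did**
- **Shelf:** I pulled it up by the T-handle until the orange button snapped out. It has rested on the button since; the images showed the button still out at the end.
- **Halves:** Three were present (two on the left mat, one on the right). They lie flat in bays 1, 2 and 3.
- **Timer:** I turned the red timer's dial 88.7° (1.55 rad) counter-clockwise.
- **Call button:** I pressed it until the force rose sharply to 32 N with no further travel, which I took as its stop.

**Last checks:** By the wrist camera, the bay 1 half is about 2 mm from its bay's middle and the bay 2 half about 3 mm. The bay 3 half was within 1 mm when placed and has not visibly moved. Both mats are empty, no bottle, pan, scissors or tape visibly moved, and the arm is clear of everything.

**What went wrong or disagreed**
- **First grasp missed:** The fingertips really sit about 44 mm behind the reported TCP, so the first try on the handle closed on air. I measured the offset and used it from then on.
- **Half knocked aside:** The bay 1 half had shifted about 10 mm against its stop by the time the call was pressed. I picked it up and re-centred it afterwards.
- **Camera disagreement:** The scene camera reads y about 5 mm lower than the wrist and top cameras. I trusted the other two.
- **Dial angle:** I took it from the gripper's turn, with the dial's 0 mark staying fixed against the jaws; I did not read it off the dial.

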